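Clear the cut-off tray through its scrap hatch

ROBOT

A 6-joint arm with a two-finger parallel gripper is mounted at the origin on a cart in front of the work surface, level with it; the furniture and walls round the work are solid. World frame = base frame: x ahead of the robot, y to its left, z up, the work surface at z = 0. Lengths are in mm, angles in rad, forces in N, time in s.
With the tool pointing down it reaches from about 325 to 750 mm from the base axis. Payload 7.6 kg.
Tool frame: the origin (TCP) lies midway between the tips of the shut fingers; the grasp point (between the pads) lies 19 mm behind it (ctrl.grip_depth is the distance from the TCP to the grasp point, in mm); x points along the fingers, y is the direction in which the jaws open and shut, and the axes are right-handed (so a half turn about x gives the same grasp; the last joint's range is limited). The gripper opens to 85 mm and grips with 20 to 120 N. Pads are 22 mm wide; open, the fingers measure 114 mm over their backs; the gripper's body (76 mm by 85 mm) begins 54 mm behind the grasp point. The pads swing forward as they close: fully open they stand 13 mm farther back than shut.
Start: joints at [1.053, 0.052, 1.401, -0, 1.689, -0.07], TCP at [227.304, 473.264, 231.323] pointing down, gripper open.
Joint ranges: [-2.9, 2.9], [-0.91, 2.17], [0.12, 2.37], [-1.06, 4.2], [0.26, 2.73], [-2.93, 2.93]. Speed limits (rad/s): [2.57, 2.57, 3.01, 3.14, 3.14, 3.14].

INTERFACE

Orientations are given as a unit quaternion [w, x, y, z].
In Python, from station import ctrl gives the robot as it stands.
- The arm moves only by the tool servo_tool, never from a script. Its argument "moves" is one flat list of numbers, 7 for each row, row after row: the shift along the world's x, y, z each as a share of 400 mm, from -1 to 1, then the turn, a rotation vector about the world's x, y, z each as a share of 180 degrees, from -1 to 1, then the opening, from 0 (shut) to 1 (fully open). A call has 1 to 5 rows; each row shifts and turns the pose as measured when the row begins; what a row does not reach is not made up. A row lasts 1/12 s, in which the tool goes at most 41.7 mm and 7.16 degrees, less where a joint would pass 70% of its speed; a pose out of reach is approached as far as the arm can. A call with a number of a shift or a turn outside -1 to 1 is refused whole. A call with a gripper value outside its range is refused whole. The fingers move at their own pace and stop on an object; the grip force is fixed at half the most. Time passes only in rows, so rows that do not move let the fingers close. It gives the time, the measured TCP pose, the force and the opening at its end, in the units of the state.
- ctrl.sense(): the state, without advancing time (a new reading comes with each control period).
- ctrl.capture(name): name is "scene" or "top"; returns the picture (384x512x3 uint8, red, green, blue); there is no depth.
- ctrl.get_calibration(name): a dict with "fx", "fy", "cx", "cy" (pixels), "rvec" (rotation vector, rad) and "tvec" (3), from world to camera coordinates, as OpenCV has them. Camera axes: x right, y down, z forward; pixel columns grow to the right and rows downward; lengths in mm; the calibration is good to about 2 mm. A picture is of the moment at which its call begins. get_calibration takes no time and is no camera call.
- ctrl.close_job(): hands the job in, once; it reports no verdict.
The state is a dict: "clock": time; "q": joint angles; "qvel": joint speeds; "joint_torque": joint torques, N m; "tool_pos": TCP position; "tcp_rot": TCP orientation; "wrist_force": force on the tool from outside, world axes, zero at the start; "moment": the same for the moment, N m; "grip_width": opening from 0.0 (shut) to 1.0 (fully open).
Only numpy, scipy, OpenCV 4.12 (cv2) and the standard library are available. Lean on these libraries where they do the work, as an engineer would, in place of code of your own. Each camera call takes 0.05 s, during which the arm holds its last target.

TASK

The cut-off tray is littered with metal offcuts. With the slot key, open the quarter-turn fastener of the scrap hatch, lift the cover off and set it down on the bench, and sweep all the offcuts along the tray with the scraper block down through the hatch (without picking them up or touching them with the fingers). Then put the cover back flat in its seat, lock it with the key, and leave the key standing in its block and the scraper standing on the bench, without disturbing the other things.

Things in the scene. Friction and masses are not known exactly. Their poses are not given: they have to be found in the camera images.
- tray: Fixed grey steel cut-off tray, 350 long (its y axis) x 140 wide x 94 high; origin under its middle, on the bench. Work plate: top at z = 70 mm, 128 mm clear between two side rims (and one end rim at the -y end) that rise to z = 94 mm. The +y end (y = +175 mm) has no rim: a scraper can be let down over it. The hollow scrap box is below the hatch, at the -y end; its floor is at z = 8 mm, inside it reaches from y = -169 to -32 mm.
- hatch (a point): Centre of the scrap hatch at plate level (tray x = 0, y = -116, z = 70 mm), axes those of the tray. Seat of the cover: 94 mm along the tray (y), full clear width of 128 mm, 4 mm deep, with a 12 mm ledge at each end in y; between the ledges the opening is 70 (y) x 128 (x) mm, nothing in the way below it.
- open_end (a point): Middle of the edge of the plate at the tray's rimless end (tray x = 0, y = +175, z = 70 mm).
- cover: Loose aluminium hatch cover, plate 120 (x) x 88 (y) x 4 mm; two ribs below it, on which it stands on the bench. Origin: centre, at the ribs' feet; cover's top face at z = 17 mm. In its seat the top is flush with the plate, the origin lies 17 mm below hatch and x, y axes are parallel to the tray's (half a turn does as well); play about 3 to 4 mm each way. A dark bow handle stands near its +y edge. 0.25 kg. Until the fastener is open it cannot be lifted.
- cover_handle (a point): Centre of the handle's flat bar: 74 long (along the cover's x) x 12 wide (y) x 14 high, y = +34 mm, z = 52 mm in the cover's frame (45 to 59 mm). The bench to the right of the tray, round world x = 0.50, y = -0.44 m, is always free to set the cover down.
- cam_slot (a point): Centre of the top of the fastener's round brass head (45 mm across, in the middle of the cover, top 13.5 mm above the cover's top face). The head has a slot right across it, 8 mm wide and 9.5 mm deep. Axes are the cover's and do not turn with the head.
- cam (a joint): The fastener: the head carries a bar under the cover that turns beneath the ledges. 1.571 = locked (slot along the tray, the cover's y axis), 0 = open (slot across the tray, the cover's x axis); end stops at both. The slot's direction is the cover's x axis turned by -value about z: locking is clockwise from above, opening anticlockwise. Friction 0.06 N m, stays where left. The cover comes free below about 0.5 and is held above about 1.1.
- key: Loose slot key, upright: steel blade 34 (x) x 4 (y) mm, from its tip (origin, z = 0) up to z = 33 mm, round collar 30 mm across (z 33 to 38), shank 14 mm thick, wooden crossbar handle 70 (x) x 14 (y) mm from z = 59 to 87 mm. Blade and handle lie in the same plane. 0.12 kg.
- key_block: Fixed wooden block 90 (x) x 70 (y) x 34 mm high, origin under its centre, in which the key stands.
- key_rest (a point): Mouth of the block's slot for the key, centre, at z = 34 mm of the block: slot 38.8 (x) x 8.8 (y) mm, 32 mm deep, edges chamfered 2 mm. The key hangs in it by its collar, tip about 1 mm above the block's underside.
- scraper: Loose wooden scraper block with a rubber foot: foot 112 (x) x 42 (y) mm, 31 mm high; above it a grip ridge 80 (x) x 24 (y) mm from z = 31 to 67 mm. Origin: centre of the underside. 0.18 kg.
- flat_stub: Steel flat bar offcut 50 (x) x 20 x 11 mm high; origin: centre of its underside. May be absent.
- square_stub: Brass square bar offcut 46 (x) x 16 x 16 mm; origin: centre of its underside. May be absent.
- angle_stub: Aluminium angle offcut 48 (x) x 20 x 20 mm, 4 mm thick; origin: centre of its underside. May be absent.
- short_flat: Short steel flat bar offcut 38 (x) x 24 x 12 mm; origin: centre of its underside. May be absent.
- drilled_stub: Aluminium bar offcut with a hole, 44 (x) x 22 x 12 mm; origin: centre of its underside. May be absent.
- teal_tin: Bystander: round tin 58 mm across, 72 mm high.
- small_pot: Bystander: low round white pot 62 mm across, 34 mm high.
- fuse_box: Bystander: small carton 56 x 38 x 26 mm.
Mind the look-alikes: they are no part of the job. What is shaped like the angle_stub but red is not meant.

How it is judged:
By the outcome, as a careful person would: the job done as asked, in the order asked, and still so for the second after the job is handed in, with the robot touching nothing.
Of flat_stub, square_stub, angle_stub, short_flat, drilled_stub only 2 to 5 are there at a start; the rules pass over those that are not, and their reading is None.
At some moment in a run one of scraper, flat_stub, square_stub, angle_stub, short_flat, drilled_stub may be knocked a few centimetres aside while the robot is not near it.
It also fails if it takes over 210 s, if anything falls off the work surface, if the arm or the gripper's body presses on something with over 40 N, if the wrist force passes 120 N, or if a joint passes its speed limit or range.

## Working session

There is one attempt and no reset: what is moved stays moved. The work goes in short steps, Python scripts to look and compute and a tool call to move; the robot and the scene stay as the last step left them, time stands still between calls to the robot, and variables do not carry over. Pictures are saved under pics/ and viewed, and the job is handed in when it is done.

Besides the shell and the picture viewer there is one more tool, called as name(argument=value, ...) on one line, values as JSON. servo_tool: Moves the arm, as the interface text tells. Shift numbers are shares of 400 mm and turn numbers shares of 180 degrees, none past 1 either way. Its arguments: {"type":"object","properties":{"moves":{"type":"array","items":{"type":"number","minimum":-1,"maximum":1}}},"required":["moves"]}

```bash
ls; mkdir -p pics; python3 - <<'E'
from station import ctrl
import cv2
print(ctrl.sense())
for n in("scene","top"):
    print(n,ctrl.get_calibration(n))
    cv2.imwrite(f"pics/{n}0.png",cv2.cvtColor(ctrl.capture(n),cv2.COLOR_RGB2BGR))
E
```

```text
pics
{'clock': 0.0, 'q': array([ 1.05267491e+00,  5.28283416e-02,  1.40174083e+00, -4.42303772e-05,
        1.68859986e+00, -7.02683632e-02]), 'qvel': array([-1.69260227e-04, -9.07335367e-05, -1.04818694e-04, -7.03607564e-04,
       -7.33306257e-04,  1.92889165e-03]), 'joint_torque': array([ 2.53049155e-03, -3.81671906e+01, -3.60189056e+01,  5.23267590e-05,
        6.24565684e-03,  2.40027850e-05]), 'tool_pos': array([227.16471885, 472.96872168, 230.46870859]), 'tcp_rot': array([ 0.68930511,  0.15648384,  0.6895986 , -0.15755963]), 'wrist_force': array([ 1.07829522, -0.39044531,  0.05366931]), 'moment': array([-0.00218706, -0.02893013,  0.03593623]), 'grip_width': 1.0002824224024887}
scene {'fx': 379.52173615787405, 'fy': 379.52173615787405, 'cx': 254.8487510077177, 'cy': 192.45719488193407, 'rvec': array([ 2.35324212, -0.68564999,  0.2289608 ]), 'tvec': array([-414.00622785,  298.78139175, 1107.05749386])}
top {'fx': 349.4731504276326, 'fy': 349.4731504276326, 'cx': 258.14634191753646, 'cy': 187.2102591652067, 'rvec': array([ 2.09514442, -2.1065645 ,  0.22728044]), 'tvec': array([ 52.92099439, 509.32520486, 914.46905444])}
```

View pics/scene0.png

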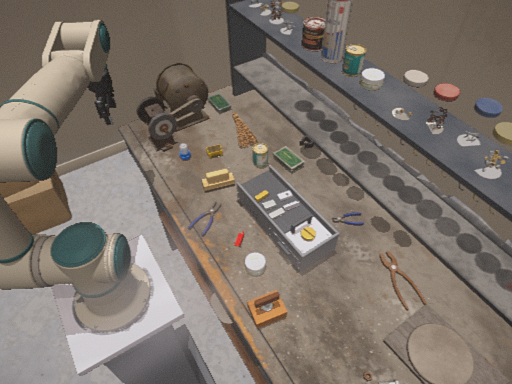

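View pics/top0.png

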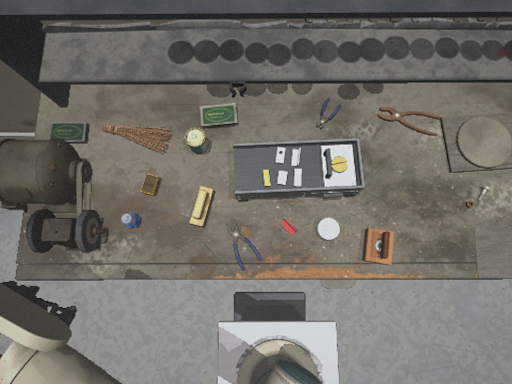

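```bash
cat > h.py <<'E'
import numpy as np,cv2
from station import ctrl
def cal(n):
    c=ctrl.get_calibration(n)
    K=np.array([[c['fx'],0,c['cx']],[0,c['fy'],c['cy']],[0,0,1.]])
    return K,np.array(c['rvec'],float),np.array(c['tvec'],float)
def pix(n,P):
    K,r,t=cal(n); return cv2.projectPoints(np.array(P,float).reshape(-1,1,3),r,t,K,None)[0].reshape(-1,2)
def w(n,uv,z):
    K,r,t=cal(n);R=cv2.Rodrigues(r)[0];c=-R.T@t
    d=R.T@np.linalg.inv(K)@np.array([uv[0],uv[1],1.]);s=(z-c[2])/d[2];return c+s*d
def cap(n,f): 
    im=cv2.cvtColor(ctrl.capture(n),cv2.COLOR_RGB2BGR);cv2.imwrite(f"pics/{f}.png",im);return im
def crop(im,u0,v0,u1,v1,s,f):
    cv2.imwrite(f"pics/{f}.png",cv2.resize(im[v0:v1,u0:u1],None,fx=s,fy=s,interpolation=cv2.INTER_CUBIC))
E
python3 - <<'E'
from h import *
im=cv2.imread("pics/top0.png")
crop(im,225,130,375,205,5,"c1"); crop(im,180,170,330,270,5,"c2");crop(im,300,210,420,275,6,"c3")
im=cv2.imread("pics/scene0.png")
crop(im,230,160,345,270,5,"c4");crop(im,190,140,350,330,3,"c5")
E
```

```text
(no output)
```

View pics/c1.png

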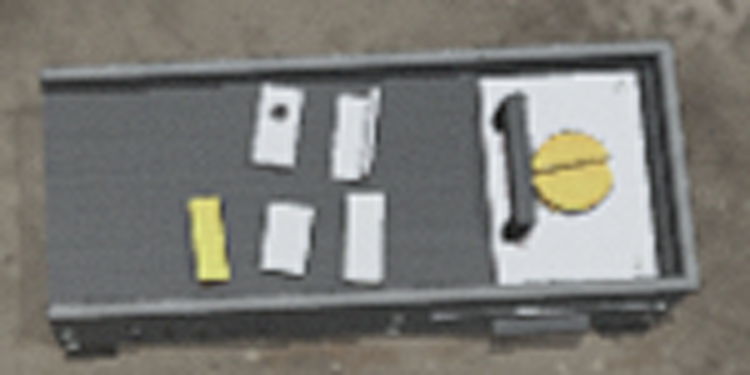

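View pics/c2.png

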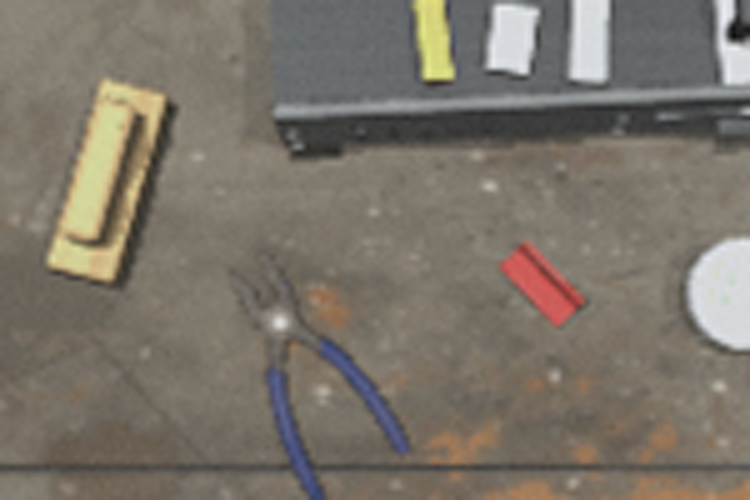

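View pics/c3.png

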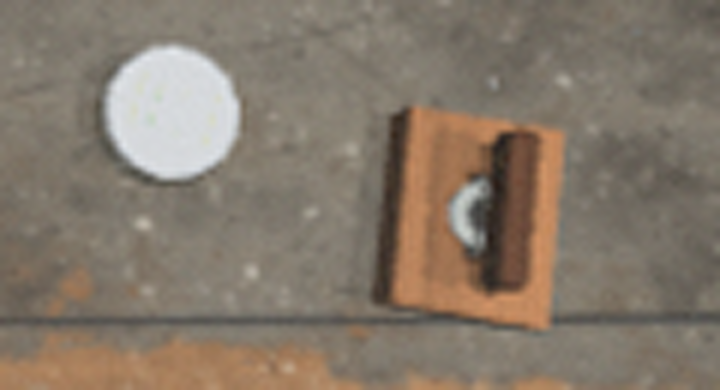

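View pics/c4.png

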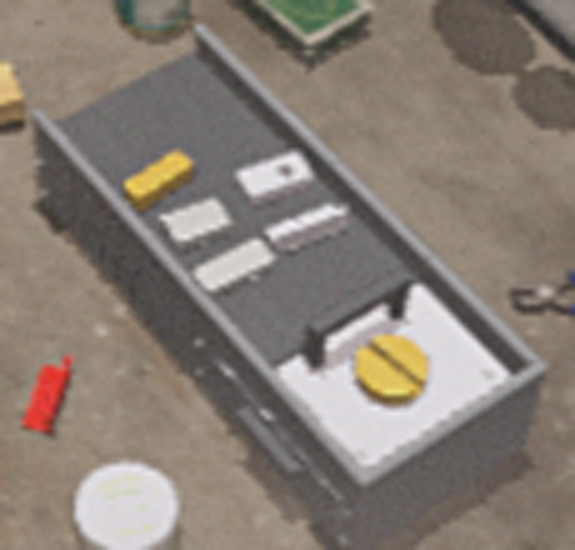

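View pics/c5.png

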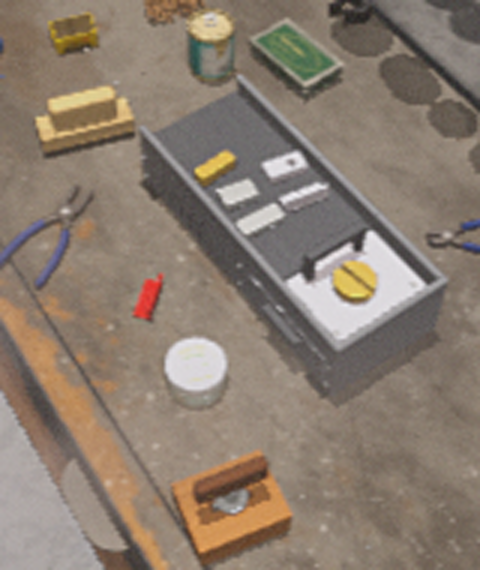

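```bash
cat >> h.py <<'E'
from scipy.optimize import least_squares
def fit(model,obs,x0,z0=0):
    # model: list of xyz local; obs: list of (cam, idx, (u,v)); returns x,y,yaw
    M=np.array(model,float)
    def res(p):
        c,s=np.cos(p[2]),np.sin(p[2]);W=np.c_[c*M[:,0]-s*M[:,1]+p[0],s*M[:,0]+c*M[:,1]+p[1],M[:,2]+z0]
        q={n:pix(n,W) for n in set(o[0] for o in obs)}
        return np.concatenate([q[n][i]-np.array(uv) for n,i,uv in obs])
    r=least_squares(res,x0,x_scale=[10,10,.1]);return r.x,r.fun.reshape(-1,2)
def C(pts,s,o): return [(p[0]/s+o[0],p[1]/s+o[1]) for p in pts]
E
python3 - <<'E'
from h import *
np.set_printoptions(precision=2,suppress=True)
def show(nm,r): print(nm,r[0][:2].round(1),np.degrees(r[0][2]).round(2),'\n',r[1].round(1).tolist())
# tray corners: +x+y, +x-y, -x-y, -x+y at z94
M=[(70,175,94),(70,-175,94),(-70,-175,94),(-70,175,94)]
T=C([(40,72),(672,40),(697,285),(50,313)],5,(225,130)); S=C([(197,25),(545,365),(362,480),(35,112)],5,(230,160))
oT=[("top",i,T[i]) for i in range(4)];oS=[("scene",i,S[i]) for i in range(4)]
for nm,o in(("T",oT),("S",oS),("TS",oT+oS)): show("tray"+nm,fit(M,o,[520,-150,0]))
# scale check
for n,o in (("top",T),("scene",S)): print(n,[w(n,p,94).round(0)[:2].tolist() for p in o])
# key block
B=C([(412,107),(565,130),(550,328),(395,303)],6,(300,210))
print([w("top",p,34).round(0)[:2].tolist() for p in B])
Sb=C([(172,500),(250,455),(292,515),(212,553)],3,(190,140));print([w("scene",p,34).round(0)[:2].tolist() for p in Sb])
# scraper grip/foots
F=C([(105,80),(165,95),(118,283),(48,265)],5,(180,170));print("foot",[w("top",p,31).round(0)[:2].tolist() for p in F])
E
```

```text
trayT [562.1 -58.2] 2.39 
 [[-0.4, -0.8], [0.2, -0.3], [1.0, 0.2], [-0.8, 0.8]]
trayS [563.7 -59.3] 2.41 
 [[0.4, -0.8], [0.5, 0.1], [0.2, 0.9], [-1.3, -0.8]]
trayTS [562.8 -58.7] 2.41 
 [[-0.2, -1.1], [0.4, -0.6], [1.2, -0.1], [-0.6, 0.5], [0.1, -0.8], [0.2, 0.1], [-0.2, 0.9], [-1.6, -0.8]]
top [[622.0, 118.0], [638.0, -229.0], [500.0, -233.0], [487.0, 112.0]]
scene [[623.0, 116.0], [640.0, -230.0], [502.0, -234.0], [488.0, 107.0]]
[[398.0, -255.0], [387.0, -325.0], [298.0, -310.0], [309.0, -241.0]]
[[305.0, -255.0], [390.0, -257.0], [389.0, -326.0], [309.0, -316.0]]
foot [[520.0, 214.0], [511.0, 179.0], [404.0, 203.0], [414.0, 242.0]]
```

```bash
python3 - <<'E'
from h import *
im=cv2.imread("pics/scene0.png"); crop(im,235,280,300,335,10,"c6"); crop(im,195,160,245,195,12,"c7")
im=cv2.imread("pics/top0.png"); crop(im,355,220,405,270,12,"c8");crop(im,180,178,225,233,10,"c9"); crop(im,320,140,365,190,12,"c10")
E
```

```text
(no output)
```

View pics/c6.png

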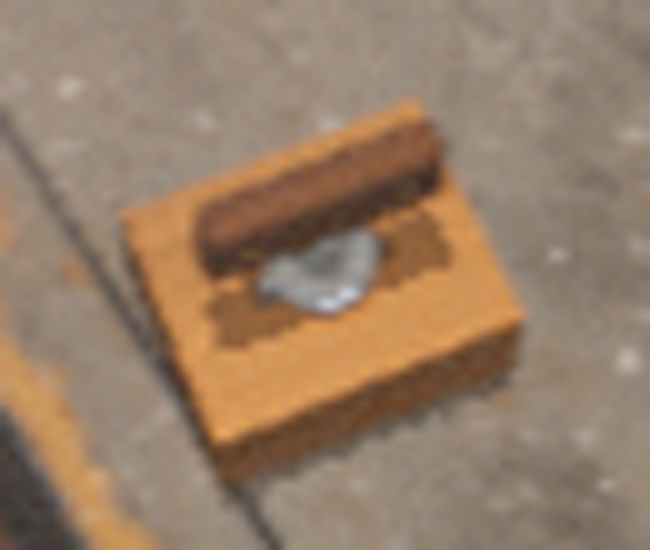

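View pics/c7.png

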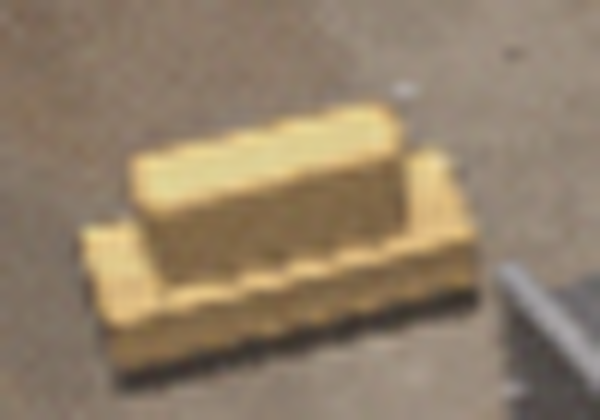

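View pics/c8.png

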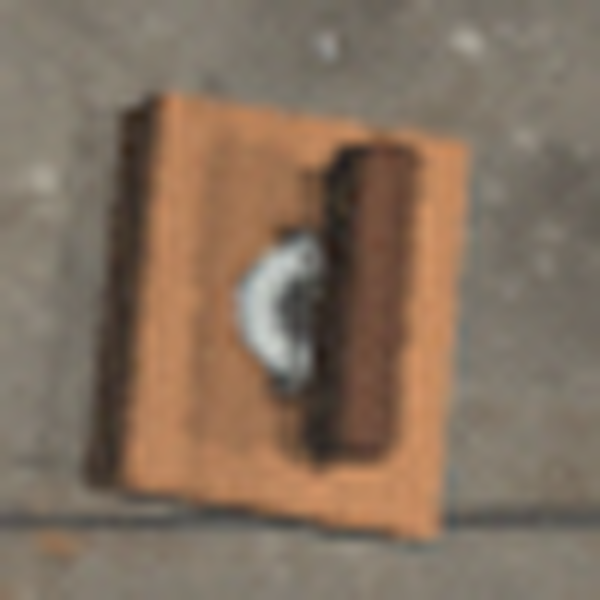

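View pics/c9.png

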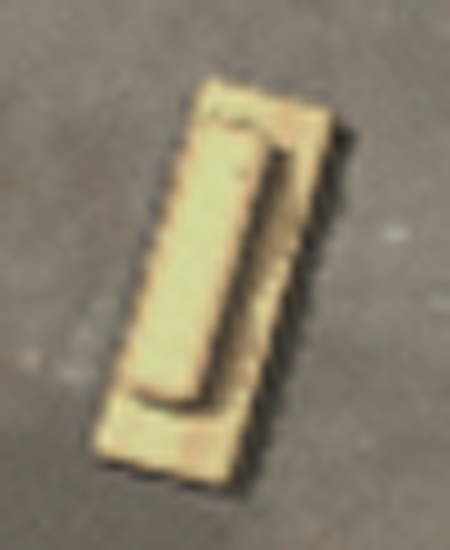

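View pics/c10.png

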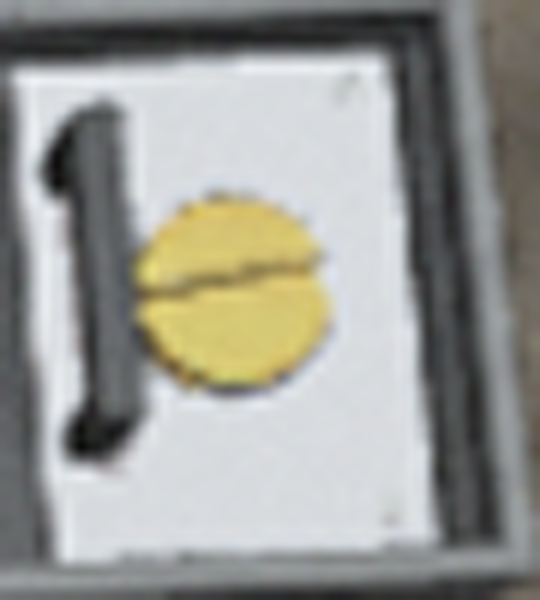

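```bash
python3 - <<'E'
from h import *
def show(nm,r): print(nm,r[0][:2].round(1),np.degrees(r[0][2]).round(2),r[1].round(1).tolist())
def rect(a,b,z): return [(a/2,b/2,z),(a/2,-b/2,z),(-a/2,-b/2,z),(-a/2,b/2,z)]
def both(nm,M,T,S,x0):
    oT=[("top",i,p) for i,p in enumerate(T) if p is not None];oS=[("scene",i,p) for i,p in enumerate(S) if p is not None]
    for n,o in(("T",oT),("S",oS),("TS",oT+oS)):
        if o: show(nm+n,fit(M,o,x0))
# block top z34; corner order +x+y,+x-y,-x-y,-x+y
both("block",rect(90,70,34),C([(168,95),(470,143),(438,540),(122,487)],12,(355,220)),C([(412,100),(522,318),(215,443),(122,212)],10,(235,280)),[348,-283,-.15])
# handle top z88
both("handle",rect(70,14,88),C([(362,145),(418,150),(392,462),(338,458)],12,(355,220)),C([(408,120),(440,148),(218,238),(196,210)],10,(235,280)),[348,-283,-.15])
# scraper foot top z31
both("foot",rect(112,42,31),C([(208,78),(332,108),(228,485),(98,450)],10,(180,178)),C([(437,150),(478,238),(105,322),(85,230)],12,(195,160)),[462,209,-.2])
both("ridge",rect(80,24,67),C([(205,122),(268,140),(198,402),(132,388)],10,(180,178)),C([(388,103),(405,150),(160,212),(135,165)],12,(195,160)),[462,209,-.2])
print("head top",w("top",(320+234/12,140+289/12),83.5),w("scene",(230+391/5,160+367/5),83.5))
a=w("top",(320+150/12,140+292/12),83.5);b=w("top",(320+318/12,140+262/12),83.5);print("slot",np.degrees(np.arctan2(*(a-b)[1::-1])))
a=w("scene",(230+368/5,160+345/5),83.5);b=w("scene",(230+415/5,160+387/5),83.5);print("slotS",np.degrees(np.arctan2(*(a-b)[1::-1])))
c,s=np.cos(np.radians(2.4)),np.sin(np.radians(2.4))
print("hatch",562.8+116*s,-58.7-116*c)
print(pix("top",[(500,-440,0),(450,-440,0)]))
# tool axes
from scipy.spatial.transform import Rotation as R
q=ctrl.sense()['tcp_rot'];print(R.from_quat(np.r_[q[1:],q[0]]).as_matrix().round(3))
E
```

```text
blockT [ 347.3 -282.2] -10.02 [[-0.2, -0.1], [0.0, 0.2], [-0.2, 0.0], [0.3, -0.1]]
blockS [ 350.4 -283.4] -9.99 [[0.4, -0.3], [-0.0, 0.0], [-0.0, 0.1], [-0.3, 0.1]]
blockTS [ 348.8 -282.9] -10.0 [[0.0, -0.7], [0.2, -0.4], [0.1, -0.6], [0.5, -0.6], [-0.2, -0.1], [-0.6, 0.2], [-0.6, 0.2], [-0.9, 0.3]]
handleT [ 346.9 -281. ] -9.43 [[-0.3, -0.7], [0.4, -0.3], [0.4, 0.8], [-0.5, 0.2]]
handleS [ 350.  -282.6] -8.0 [[1.6, -1.6], [0.8, 0.1], [-1.2, 1.6], [-1.2, -0.3]]
handleTS [ 348.4 -281.9] -8.82 [[-0.2, -1.3], [0.5, -0.9], [0.9, 0.2], [-0.1, -0.3], [1.1, -1.4], [0.2, 0.3], [-1.9, 1.5], [-1.9, -0.4]]
footT [462.7 210.1] -14.2 [[-0.8, -0.5], [1.0, -0.1], [0.6, 0.3], [-0.8, 0.2]]
footS [464.7 206.6] -15.51 [[0.5, -0.5], [-0.0, 0.3], [0.1, 0.5], [-0.6, -0.3]]
footTS [463.6 209. ] -14.58 [[-0.2, -0.8], [1.4, -0.3], [0.9, 0.0], [-0.6, -0.2], [-0.3, -1.0], [-0.6, -0.2], [-0.3, 0.3], [-1.2, -0.4]]
ridgeT [461.  208.4] -13.23 [[-0.8, -1.0], [1.3, -0.9], [0.7, 1.2], [-1.2, 0.6]]
ridgeS [465.1 203.4] -12.95 [[0.4, -0.7], [1.0, 0.1], [-0.9, 0.7], [-0.5, -0.2]]
ridgeTS [462.7 206.9] -13.2 [[-0.3, -1.6], [1.9, -1.5], [1.3, 0.5], [-0.6, -0.0], [-0.6, -1.0], [-0.1, -0.3], [-2.0, 0.3], [-1.6, -0.6]]
head top [ 567.15254967 -173.09780973   83.5       ] [ 567.86437539 -176.91474063   83.5       ]
slot 100.06923429252817
slotS 97.54381928830026
hatch 567.6575758325871 -174.59824829146757
[[425.90626108 193.68704732]
 [427.81532996 210.61611431]]
[[-0.001  0.433  0.901]
 [-0.001  0.901 -0.433]
 [-1.    -0.001 -0.   ]]
```

servo_tool(moves=[0.043,-0.091,0.006,0,0,0.007,1,0.043,-0.091,0.006,0,0,0.007,1,0.043,-0.091,0.006,0,0,0.007,1,0.043,-0.091,0.006,0,0,0.007,1,0.043,-0.091,0.006,0,0,0.007,1])

```text
clock: 0.52
tool_pos: [310.5, 288.3, 237.3]
tcp_rot: [0.696, 0.11, 0.7, -0.116]
wrist_force: [0.9, 0.9, 0.1]
grip_width: 0.999
```

```bash
cat >> h.py <<'E'
from scipy.spatial.transform import Rotation as R
def go(x,y,z,jaw):
    """print remaining shares to TCP target, tool down, jaw angle deg"""
    s=ctrl.sense();q=s['tcp_rot'];Rc=R.from_quat(np.r_[q[1:],q[0]])
    j=np.radians(jaw);X=np.array([0,0,-1.]);Y=np.array([np.cos(j),np.sin(j),0]);Z=np.cross(X,Y)
    Rt=R.from_matrix(np.c_[X,Y,Z]);rv=(Rt*Rc.inv()).as_rotvec()/np.pi
    d=(np.array([x,y,z])-s['tool_pos'])
    yy=Rc.as_matrix()[:,1]
    print("t%.2f pos %s jaw %.1f | shares d %s rot %s | rows>= %.1f / %.1f | F %s grip %.3f J6 %.2f"%(s['clock'],s['tool_pos'].round(1),np.degrees(np.arctan2(yy[1],yy[0])),(d/400).round(4),rv.round(4),np.linalg.norm(d)/41.7,np.linalg.norm(rv)*180/7.16,s['wrist_force'].round(1),s['grip_width'],s['q'][5]))
E
python3 -c "
from h import *
go(450,0,260,80)"
```

```text
t0.52 pos [310.5 288.3 237.3] jaw 71.6 | shares d [ 0.3487 -0.7207  0.0567] rot [ 0.0027 -0.0021  0.0467] | rows>= 7.7 / 1.2 | F [0.9 0.9 0.1] grip 0.999 J6 -0.59
```

servo_tool(moves=[0.044,-0.09,0.007,0,0,0.007,1,0.044,-0.09,0.007,0,0,0.007,1,0.044,-0.09,0.007,0,0,0.007,1,0.044,-0.09,0.007,0,0,0.007,1,0.044,-0.09,0.007,0,0,0.007,1])

```text
clock: 0.93
tool_pos: [398.6, 99.6, 250.5]
tcp_rot: [0.701, 0.068, 0.706, -0.075]
wrist_force: [0.9, 1.6, -0.2]
grip_width: 0.998
```

servo_tool(moves=[0.03,-0.09,0,0,0,0.004,1,0.0,-0.1,0,0,0,0.004,1,-0.03,-0.095,0,0,0,0,1,-0.04,-0.09,0,0,0,0,1,-0.04,-0.09,0,0,0,0,1])

```text
clock: 1.35
tool_pos: [366.7, -95.7, 248.5]
tcp_rot: [0.701, 0.059, 0.708, -0.065]
wrist_force: [0.2, -1.5, 1.0]
grip_width: 0.997
```

```bash
python3 -c "
from h import *
go(348.8,-282.8,130,80)"
```

```text
t1.35 pos [366.7 -95.7 248.5] jaw 79.9 | shares d [-0.0448 -0.4677 -0.2963] rot [ 0.0028 -0.0031  0.0004] | rows>= 5.3 / 0.1 | F [ 0.2 -1.5  1. ] grip 0.997 J6 -1.74
```

servo_tool(moves=[-0.009,-0.094,-0.03,0,0,0,1,-0.009,-0.094,-0.03,0,0,0,1,-0.009,-0.094,-0.03,0,0,0,1,-0.009,-0.094,-0.03,0,0,0,1,-0.009,-0.092,-0.03,0,0,0,1])

```text
clock: 1.77
tool_pos: [344.0, -292.3, 189.0]
tcp_rot: [0.704, 0.058, 0.705, -0.067]
wrist_force: [0.7, 0.5, -0.5]
grip_width: 1.0
```

```bash
python3 -c "
from h import *
im=cap('top','top1');crop(im,330,190,430,290,6,'t1');im=cap('scene','sc1');crop(im,220,230,330,340,6,'s1')
go(348.8,-282.8,57,80)"
```

```text
t1.87 pos [ 342.6 -293.5  186.4] jaw 79.6 | shares d [ 0.0154  0.0266 -0.3235] rot [ 0.003  -0.0025  0.0025] | rows>= 3.1 / 0.1 | F [ 0.2  0.7 -0.3] grip 1.001 J6 -2.17
```

View pics/t1.png

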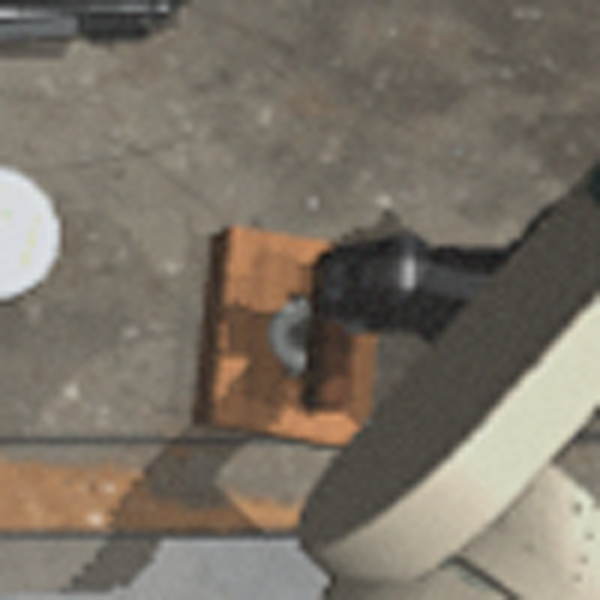

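View pics/s1.png

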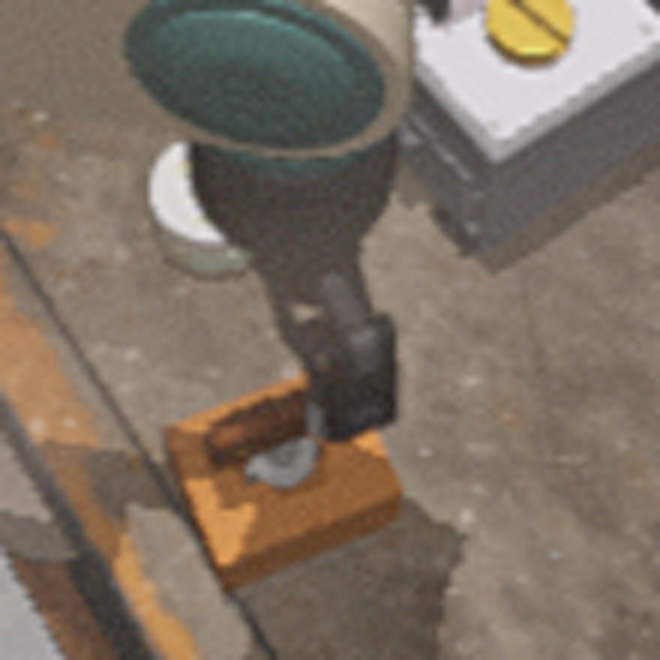

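servo_tool(moves=[0.015,0.027,-0.06,0.003,-0.003,0.003,1,0,0,-0.08,0,0,0,1,0,0,-0.08,0,0,0,1,0,0,-0.07,0,0,0,1,0,0,-0.034,0,0,0,1])

```text
clock: 2.28
tool_pos: [349.3, -283.4, 55.3]
tcp_rot: [0.707, 0.062, 0.702, -0.064]
wrist_force: [0.0, 0.3, -0.6]
grip_width: 0.999
```

```bash
python3 -c "
from h import *
go(348.8,-282.8,57,80)"
```

```text
t2.28 pos [ 349.3 -283.4   55.3] jaw 79.9 | shares d [-0.0012  0.0015  0.0042] rot [0.0011 0.0024 0.0008] | rows>= 0.0 / 0.1 | F [ 0.   0.3 -0.6] grip 0.999 J6 -2.16
```

servo_tool(moves=[-0.001,0.001,0.006,0.001,0.002,0.001,0,0,0,0,0,0,0,0,0,0,0,0,0,0,0,0,0,0,0,0,0,0,0,0,0,0,0,0,0])

```text
clock: 2.7
tool_pos: [348.7, -280.7, 57.7]
tcp_rot: [0.704, 0.062, 0.705, -0.06]
wrist_force: [-0.0, 0.3, 1.0]
grip_width: 0.298
```

servo_tool(moves=[0,0,0,0,0,0,0,0,0,0,0,0,0,0,0,0,0,0,0,0,0,0,0,0,0,0,0,0,0,0,0,0,0,0,0])

```text
clock: 3.12
tool_pos: [349.9, -281.8, 60.6]
tcp_rot: [0.705, 0.06, 0.704, -0.061]
wrist_force: [0.2, 0.0, -1.1]
grip_width: 0.158
```

```bash
python3 -c "
from h import *
go(348.8,-282.8,57,80)"
```

```text
t3.12 pos [ 349.9 -281.8   60.6] jaw 80.2 | shares d [-0.0028 -0.0025 -0.0089] rot [ 0.0002  0.0006 -0.0009] | rows>= 0.1 / 0.0 | F [ 0.2  0.  -1.1] grip 0.158 J6 -2.16
```

```bash
cat >> h.py <<'E'
def avg(n=6):
    P=[]
    for _ in range(n):
        ctrl.capture("top");s=ctrl.sense();P.append(np.r_[s['tool_pos'],s['wrist_force'],s['moment']])
    P=np.array(P);print("avg",P.mean(0).round(2),"sd",P.std(0)[:3].round(2))
E
python3 -c "
from h import *
avg()
go(348.8,-282.8,57,80)"
```

```text
avg [ 3.4988e+02 -2.8174e+02  6.0410e+01  3.3000e-01  8.0000e-02 -1.1700e+00
 -1.0000e-02 -2.0000e-02 -2.0000e-02] sd [0.02 0.02 0.05]
t3.42 pos [ 349.9 -281.7   60.4] jaw 80.2 | shares d [-0.0027 -0.0027 -0.0084] rot [ 0.0002  0.0005 -0.0009] | rows>= 0.1 / 0.0 | F [ 0.2  0.  -1.4] grip 0.154 J6 -2.16
```

servo_tool(moves=[0,0,0.03,0,0,0,0,0,0,0.07,0,0,0,0,0,0,0.09,0,0,0,0,0,0,0.09,0,0,0,0,0,0,0.07,0,0,0,0])

```text
clock: 3.83
tool_pos: [345.3, -277.4, 196.9]
tcp_rot: [0.7, 0.065, 0.709, -0.057]
wrist_force: [0.5, 0.2, -0.7]
grip_width: 0.159
```

```bash
python3 -c "
from h import *
im=cap('top','top2');crop(im,330,190,430,290,6,'t2');im=cap('scene','sc2');crop(im,220,200,320,340,5,'s2')
go(567.5,-174.8,200,8.5)"
```

```text
t3.93 pos [ 346.9 -278.9  200. ] jaw 80.1 | shares d [ 0.5516  0.2604 -0.    ] rot [-2.900e-03 -3.000e-04 -3.981e-01] | rows>= 5.9 / 10.0 | F [ 0.1 -0.2 -2.1] grip 0.153 J6 -2.16
```

View pics/s2.png

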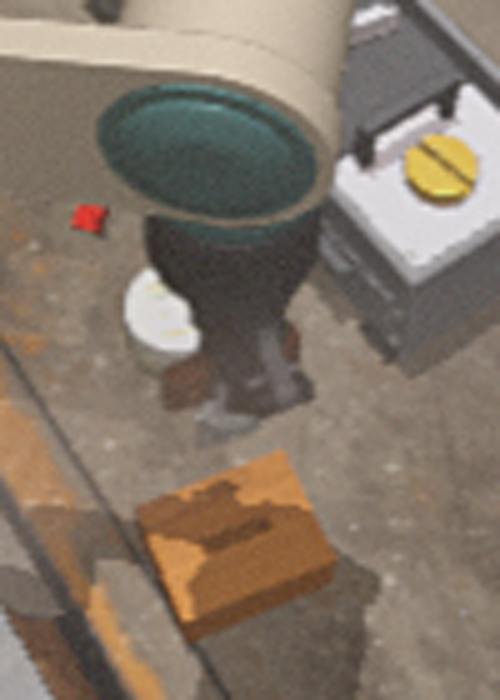

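servo_tool(moves=[0.055,0.026,0,0,0,-0.0395,0,0.055,0.026,0,0,0,-0.0395,0,0.055,0.026,0,0,0,-0.0395,0,0.055,0.026,0,0,0,-0.0395,0,0.055,0.026,0,0,0,-0.0395,0])

```text
clock: 4.35
tool_pos: [457.7, -226.8, 197.8]
tcp_rot: [0.649, 0.278, 0.653, -0.274]
wrist_force: [0.5, -0.6, -0.9]
grip_width: 0.15
```

servo_tool(moves=[0.055,0.026,0,0,0,-0.0395,0,0.055,0.026,0,0,0,-0.0395,0,0.055,0.026,0,0,0,-0.0395,0,0.055,0.026,0,0,0,-0.0395,0,0.055,0.026,0,0,0,-0.0395,0])

```text
clock: 4.77
tool_pos: [571.3, -170.5, 190.0]
tcp_rot: [0.53, 0.465, 0.539, -0.46]
wrist_force: [1.0, 0.6, -1.0]
grip_width: 0.155
```

```bash
python3 -c "
from h import *
avg(2)
go(567.5,-174.8,165,8.5)"
```

```text
avg [ 5.7299e+02 -1.6870e+02  1.8889e+02 -2.7000e-01  1.3000e+00 -1.3700e+00
  5.0000e-02  0.0000e+00 -1.0000e-02] sd [0.87 0.56 0.01]
t4.87 pos [ 572.1 -169.3  188.9] jaw 8.5 | shares d [-0.0116 -0.0138 -0.0598] rot [-0.0046 -0.002  -0.0001] | rows>= 0.6 / 0.1 | F [-0.6  0.2 -1.4] grip 0.151 J6 -0.50
```

servo_tool(moves=[-0.012,-0.014,-0.02,-0.005,-0.002,0,0,0,0,-0.04,0,0,0,0,0,0,-0.03,0,0,0,0,0,0,0,0,0,0,0])

```text
clock: 5.2
tool_pos: [566.2, -174.5, 147.1]
tcp_rot: [0.536, 0.459, 0.538, -0.461]
wrist_force: [-0.1, 1.0, -2.4]
grip_width: 0.15
```

```bash
python3 -c "
from h import *
avg(3)
go(567.5,-174.8,150,8.5)
im=cap('top','top3');crop(im,300,120,380,200,7,'t3');im=cap('scene','sc3');crop(im,260,180,360,270,7,'s3')
"
```

```text
avg [ 5.6708e+02 -1.7478e+02  1.4965e+02  3.0000e-02  5.9000e-01 -1.0700e+00
 -0.0000e+00 -1.0000e-02  3.0000e-02] sd [0.51 0.15 1.15]
t5.35 pos [ 567.7 -175.   151. ] jaw 8.8 | shares d [-0.0005  0.0004 -0.0024] rot [ 0.0008  0.0001 -0.0017] | rows>= 0.0 / 0.0 | F [ 0.3  0.7 -0.8] grip 0.152 J6 -0.51
```

View pics/s3.png

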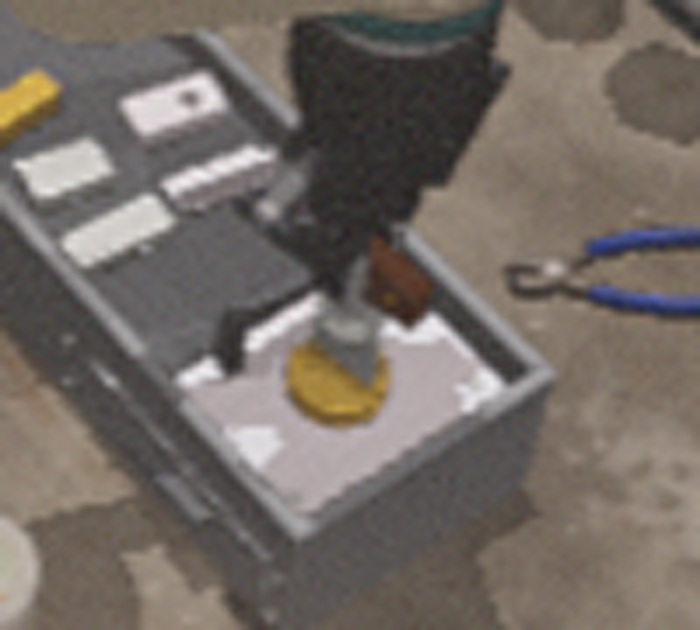

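View pics/t3.png

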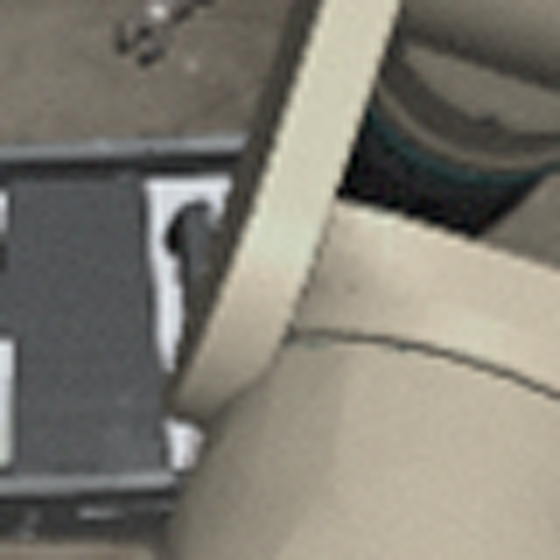

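```bash
python3 -c "
from h import *
a=np.radians(98.8);d=np.array([np.cos(a),np.sin(a),0])*17
for z in (88,91.5,95):
  c=np.array([567.7,-175,z]); print(z,((pix('scene',[c+d,c-d,c])-[260,180])*7).round(0).tolist())
c=np.array([567.5,-174.8,83.5]);print(((pix('scene',[c,c+d*22.5/17,c-d*22.5/17])-[260,180])*7).round(0).tolist())
im=cv2.imread('pics/sc3.png');crop(im,290,215,325,250,16,'s3b')
"
```

```text
88 [[307.0, 340.0], [364.0, 390.0], [335.0, 365.0]]
91.5 [[307.0, 336.0], [365.0, 385.0], [336.0, 360.0]]
95 [[308.0, 331.0], [366.0, 381.0], [337.0, 356.0]]
[[334.0, 371.0], [296.0, 338.0], [372.0, 404.0]]
```

View pics/s3b.png

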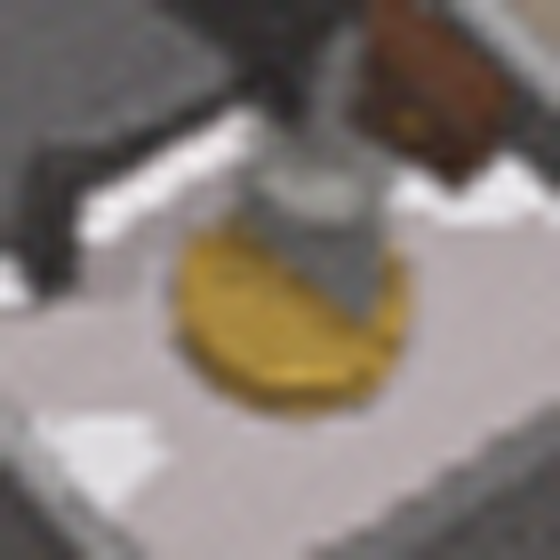

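servo_tool(moves=[0,0,-0.01,0,0,-0.002,0,0,0,-0.01,0,0,0,0,0,0,-0.008,0,0,0,0])

```text
clock: 5.7
tool_pos: [569.4, -175.7, 143.2]
tcp_rot: [0.538, 0.462, 0.532, -0.462]
wrist_force: [-0.9, -0.3, -1.2]
grip_width: 0.154
```

```bash
python3 -c "
from h import *
avg(3)
go(567.5,-174.8,135,8.5)"
```

```text
avg [ 5.6907e+02 -1.7551e+02  1.4247e+02  4.2000e-01  1.1000e-01 -1.3900e+00
  3.0000e-02  1.0000e-02  0.0000e+00] sd [0.05 0.03 0.17]
t5.85 pos [ 569.1 -175.5  142.7] jaw 8.4 | shares d [-0.004   0.0017 -0.0193] rot [0.0015 0.0019 0.0005] | rows>= 0.2 / 0.1 | F [ 0.6  0.  -1.2] grip 0.152 J6 -0.51
```

servo_tool(moves=[-0.004,0.002,0,0.001,0.002,0,0,0,0,-0.006,0,0,0,0,0,0,-0.006,0,0,0,0])

```text
clock: 6.1
tool_pos: [568.0, -174.9, 139.8]
tcp_rot: [0.536, 0.462, 0.534, -0.462]
wrist_force: [-5.2, 2.4, 12.8]
grip_width: 0.152
```

```bash
python3 -c "
from h import *
avg(3)
go(567.5,-174.8,135,8.5)"
```

```text
avg [ 5.6793e+02 -1.7481e+02  1.3997e+02 -2.3500e+00  1.0300e+00  5.8000e+00
  1.4000e-01  5.7000e-01 -3.0000e-02] sd [0.   0.01 0.03]
t6.25 pos [ 567.9 -174.8  140. ] jaw 8.4 | shares d [-0.0011 -0.     -0.0125] rot [0.0007 0.0005 0.0004] | rows>= 0.1 / 0.0 | F [-2.1  1.   5.7] grip 0.156 J6 -0.51
```

```bash
python3 -c "
from h import *
im=cap('scene','sc4');crop(im,290,210,330,250,16,'s4')
a=np.radians(98.4);d=np.array([np.cos(a),np.sin(a),0])*17
c=np.array([567.9,-174.8,83.5]); print(((pix('scene',[c+d,c-d,c])-[290,210])*16).round(0).tolist())
"
```

```text
[[220.0, 310.0], [350.0, 424.0], [284.0, 366.0]]
```

View pics/s4.png

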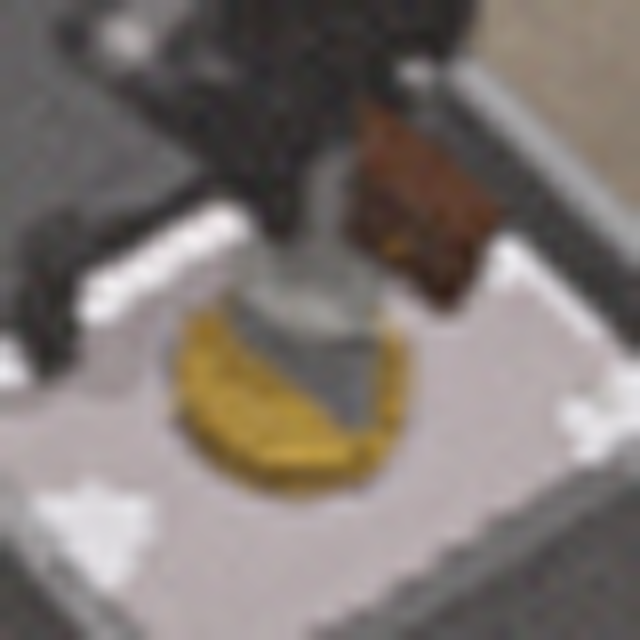

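```bash
python3 -c "
from h import *
im=cv2.imread('pics/scene0.png');crop(im,290,210,330,250,16,'s0b')
im=cv2.imread('pics/top0.png');crop(im,325,150,355,180,20,'t0b')
for n in('scene','top'):
  K,r,t=cal(n);print(n,-cv2.Rodrigues(r)[0].T@t)
c=np.array([567.5,-174.8,83.5]);th=np.linspace(0,6.28,100)
print(((pix('scene',c)-[290,210])*16),((pix('top',c)-[325,150])*20))
"
```

```text
scene [ 105.68271906 -643.3001167  1030.16692541]
top [ 295.40796838   44.16821025 1004.6142289 ]
[[282.74521436 367.36583846]] [[302.30645443 279.1475556 ]]
```

View pics/s0b.png

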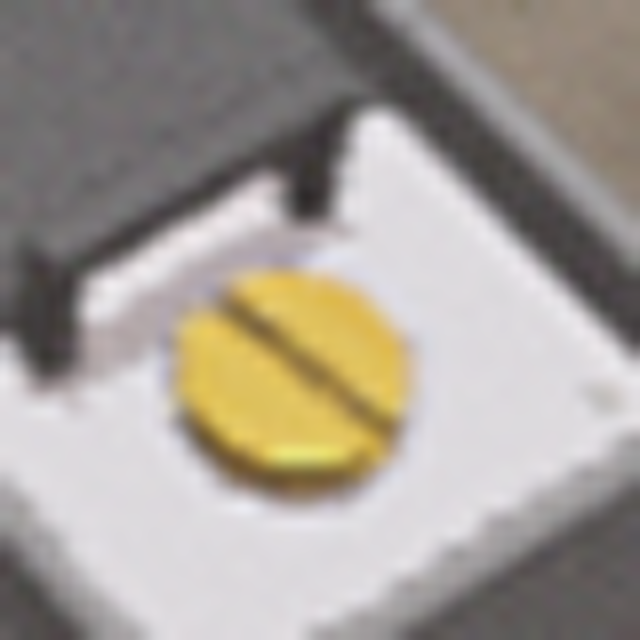

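View pics/t0b.png

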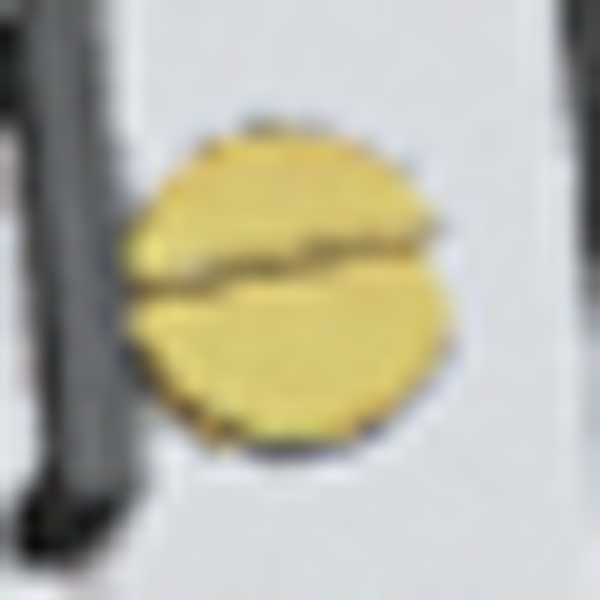

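```bash
python3 -c "
from h import *
def W(p,z=83.5): return w('scene',(p[0]/16+290,p[1]/16+210),z)[:2]
a,b=W((232,290)),W((395,420));print('slot +x edge',a,b,np.degrees(np.arctan2(*(a-b)[::-1])))
for z in (80.5,83.5):
  c,d=W((226,314),z),W((366,434),z);print('blade -x edge',z,c,d,np.degrees(np.arctan2(*(c-d)[::-1])))
def T(p): return w('top',(p[0]/20+325,p[1]/20+150),83.5)[:2]
a,b=T((130,285)),T((430,232));print('slot dark top cam centre',a,b,np.degrees(np.arctan2(*(a-b)[::-1])), 'head',T((288,288)))
"
```

```text
slot +x edge [ 570.13817464 -155.59337159] [ 577.83601528 -195.44051309] 100.9339517920584
blade -x edge 80.5 [ 567.33994789 -157.8469603 ] [ 572.89227063 -193.57258508] 98.83399019920822
blade -x edge 83.5 [ 565.88157164 -159.38050794] [ 571.41635458 -194.99327539] 98.83399019920826
slot dark top cam centre [ 566.82632534 -151.20130616] [ 574.10799514 -192.65685662] 99.96238028415821 head [ 566.25237873 -172.77411988]
```

```bash
python3 -c "
from h import *
a=np.radians(98.8);d=np.array([np.cos(a),np.sin(a),0]);n=np.array([d[1],-d[0],0])
for tip in (74,77,80.4,83.5):
  c=np.array([568.5,-175.2,tip]);z=np.array([0,0,1])
  pts=[c-35*d-7*n+59*z, c-35*d+7*n+59*z, c-35*d-7*n+87*z, c-35*d+7*n+87*z, c-15*n+33*z, c-17*d,c-17*d+33*z]
  print(tip,((pix('scene',pts)-[290,210])*16).round(0).astype(int).tolist())
"
```

```text
74 [[429, 353], [483, 310], [446, 262], [501, 218], [243, 339], [350, 452], [367, 352]]
77 [[431, 343], [485, 300], [448, 252], [503, 208], [244, 330], [351, 443], [369, 342]]
80.4 [[433, 332], [487, 289], [450, 240], [505, 197], [246, 319], [353, 433], [371, 332]]
83.5 [[435, 322], [489, 279], [452, 230], [507, 186], [247, 309], [355, 423], [373, 322]]
```

servo_tool(moves=[0,0,-0.004,0,0,0.012,0,0,0,-0.005,0,0,0,0,0,0,-0.005,0,0,0,0])

```text
clock: 6.55
tool_pos: [568.5, -175.0, 136.2]
tcp_rot: [0.546, 0.452, 0.542, -0.452]
wrist_force: [0.2, -0.1, -1.9]
grip_width: 0.152
```

```bash
python3 -c "
from h import *
avg(3)
go(567.5,-174.8,135,10.5)"
```

```text
avg [ 5.6822e+02 -1.7487e+02  1.3548e+02  6.0000e-02 -2.4000e-01 -1.4900e+00
 -1.0000e-02  0.0000e+00 -1.0000e-02] sd [0.04 0.03 0.06]
t6.70 pos [ 568.2 -174.9  135.6] jaw 10.6 | shares d [-0.0017  0.0002 -0.0014] rot [ 0.0009  0.001  -0.0006] | rows>= 0.0 / 0.0 | F [-0.4 -0.1 -1.4] grip 0.153 J6 -0.55
```

servo_tool(moves=[0,0,-0.006,0,0,0,0,0,0,-0.005,0,0,0,0])

```text
clock: 6.87
tool_pos: [568.3, -174.9, 130.9]
tcp_rot: [0.545, 0.452, 0.542, -0.452]
wrist_force: [-0.3, 0.4, -0.8]
grip_width: 0.153
```

```bash
python3 -c "
from h import *
avg(3)
go(568,-174.8,131,10.5)"
```

```text
avg [ 5.6835e+02 -1.7495e+02  1.3114e+02  3.0000e-01 -4.0000e-02 -6.5000e-01
 -1.0000e-02 -2.0000e-02  1.0000e-02] sd [0.01 0.01 0.08]
t7.02 pos [ 568.4 -174.9  131.2] jaw 10.6 | shares d [-0.0009  0.0004 -0.0006] rot [ 0.001   0.0011 -0.0004] | rows>= 0.0 / 0.0 | F [-0.2 -0.1  0.6] grip 0.155 J6 -0.54
```

servo_tool(moves=[0,0,0,0,0,0.03,0,0,0,0,0,0,0.03,0,0,0,0,0,0,0.03,0,0,0,0,0,0,0.03,0])

```text
clock: 7.35
tool_pos: [569.1, -174.6, 131.2]
tcp_rot: [0.623, 0.339, 0.619, -0.337]
wrist_force: [0.6, -0.6, -2.2]
grip_width: 0.152
```

```bash
python3 -c "
from h import *
go(568.2,-174.9,131.5,98)
print(ctrl.sense()['moment'])"
```

```text
t7.35 pos [ 569.1 -174.6  131.2] jaw 32.9 | shares d [-0.0023 -0.0006  0.0008] rot [-0.0009  0.0019  0.3616] | rows>= 0.0 / 9.1 | F [ 0.6 -0.6 -2.2] grip 0.152 J6 -0.94
[-0.01758425 -0.02662039 -0.05735357]
```

Moment about z is -0.057, matching the cam friction: the key is engaged and turning it.

servo_tool(moves=[-0.002,0,0.001,0,0.001,0.035,0,0,0,0,0,0,0.035,0,0,0,0,0,0,0.035,0,0,0,0,0,0,0.035,0,0,0,0,0,0,0.035,0])

```text
clock: 7.77
tool_pos: [568.7, -174.4, 131.2]
tcp_rot: [0.693, 0.148, 0.69, -0.146]
wrist_force: [0.9, -0.0, -1.3]
grip_width: 0.156
```

```bash
python3 -c "
from h import *
go(568.2,-174.9,131.5,98)
print(ctrl.sense()['moment'])"
```

```text
t7.77 pos [ 568.7 -174.4  131.2] jaw 65.9 | shares d [-0.0013 -0.0013  0.0007] rot [-0.001   0.0009  0.1781] | rows>= 0.0 / 4.5 | F [ 0.9 -0.  -1.3] grip 0.156 J6 -1.51
[ 0.08039325 -0.05349376 -0.10680441]
```

servo_tool(moves=[-0.001,-0.001,0.001,-0.001,0.001,0.035,0,0,0,0,0,0,0.035,0,0,0,0,0,0,0.035,0,0,0,0,0,0,0.035,0,0,0,0,0,0,0.02,0])

```text
clock: 8.18
tool_pos: [568.8, -173.7, 131.2]
tcp_rot: [0.706, -0.039, 0.706, 0.04]
wrist_force: [-1.2, 0.3, -1.6]
grip_width: 0.155
```

```bash
python3 -c "
from h import *
avg(2)
go(568.2,-174.9,131.5,98)
print(ctrl.sense()['moment'])"
```

```text
avg [ 5.6879e+02 -1.7369e+02  1.3119e+02 -1.4000e-01  7.7000e-01 -8.9000e-01
  8.0000e-02  2.0000e-02 -1.0000e-02] sd [0.   0.02 0.03]
t8.28 pos [ 568.8 -173.7  131.2] jaw 96.1 | shares d [-0.0015 -0.003   0.0008] rot [-0.0006  0.0002  0.0108] | rows>= 0.0 / 0.3 | F [-0.3  1.2 -1.2] grip 0.155 J6 -2.04
[ 0.07126285  0.02416489 -0.01170519]
```

servo_tool(moves=[-0.001,-0.003,0.001,0,0,0.012,0,0,0,0,0,0,0.02,0])

```text
clock: 8.45
tool_pos: [568.7, -173.8, 131.2]
tcp_rot: [0.704, -0.07, 0.703, 0.073]
wrist_force: [1.1, 0.5, -0.2]
grip_width: 0.155
```

```bash
python3 -c "
from h import *
avg(2)
go(568.2,-174.9,131.5,98)
print(ctrl.sense()['moment'])
im=cap('scene','sc5');crop(im,280,200,330,250,13,'s5')"
```

```text
avg [ 5.6868e+02 -1.7386e+02  1.3123e+02  5.7000e-01  2.3100e+00 -1.2200e+00
  3.2000e-01 -1.7000e-01 -3.0000e-02] sd [0.02 0.01 0.  ]
t8.55 pos [ 568.7 -173.9  131.2] jaw 101.6 | shares d [-0.0011 -0.0026  0.0007] rot [-0.0012  0.0003 -0.02  ] | rows>= 0.0 / 0.5 | F [ 0.8  2.4 -1.4] grip 0.154 J6 -2.13
[ 0.33226987 -0.14623606 -0.04426474]
```

View pics/s5.png

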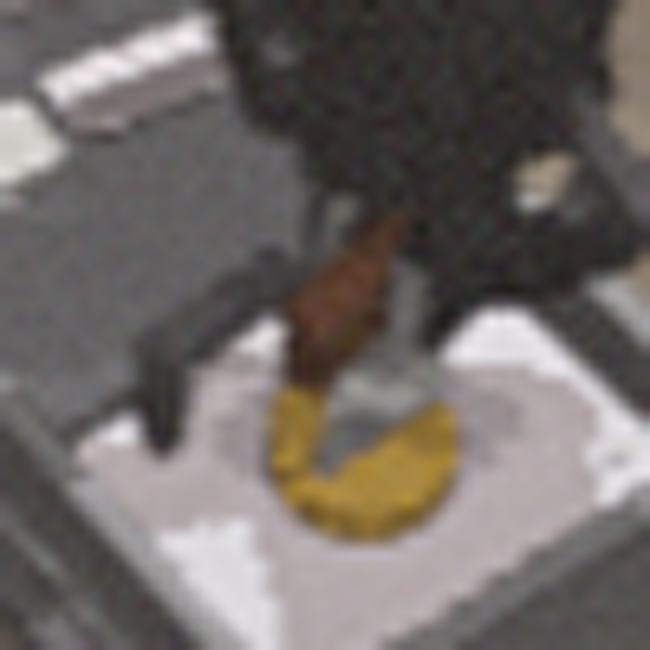

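servo_tool(moves=[-0.001,-0.002,0,0,0,-0.03,0,0,0,0.02,0,0,0,0,0,0,0.05,0,0,0,0,0,0,0.08,0,0,0,0,0,0,0.05,0,0,0,0])

```text
clock: 9.02
tool_pos: [564.6, -174.2, 208.3]
tcp_rot: [0.702, -0.032, 0.71, 0.037]
wrist_force: [1.1, 0.1, -0.2]
grip_width: 0.153
```

```bash
python3 -c "
from h import *
im=cap('scene','sc6');crop(im,260,160,360,260,6,'s6')
go(348.8,-282.8,205,80)"
```

```text
t9.07 pos [ 565.7 -174.7  212.3] jaw 95.5 | shares d [-0.5423 -0.2703 -0.0184] rot [-0.0017 -0.0018 -0.0863] | rows>= 5.8 / 2.2 | F [-0.6  0.4  2.9] grip 0.153 J6 -2.03
```

View pics/s6.png

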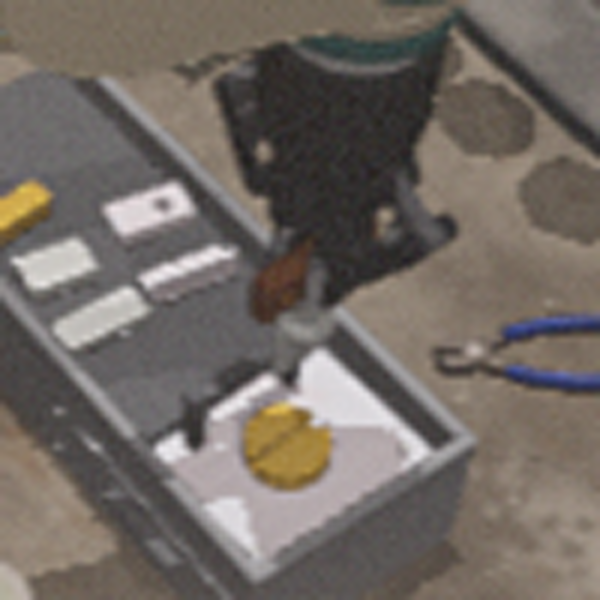

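servo_tool(moves=[-0.077,-0.0385,0,0,0,-0.012,0,-0.077,-0.0385,0,0,0,-0.012,0,-0.077,-0.0385,0,0,0,-0.012,0,-0.077,-0.0385,0,0,0,-0.012,0,-0.077,-0.0385,0,0,0,-0.012,0])

```text
clock: 9.48
tool_pos: [410.6, -251.3, 214.0]
tcp_rot: [0.706, 0.033, 0.707, -0.031]
wrist_force: [0.5, -1.3, -0.9]
grip_width: 0.151
```

servo_tool(moves=[-0.077,-0.0385,0,0,0,-0.012,0,-0.06,-0.03,0,0,0,-0.012,0,0,0,0,0,0,0,0])

```text
clock: 9.73
tool_pos: [348.7, -281.6, 214.5]
tcp_rot: [0.704, 0.061, 0.705, -0.062]
wrist_force: [-0.2, -0.6, -0.8]
grip_width: 0.152
```

```bash
python3 -c "
from h import *
avg(3)
go(348.8,-282.8,120,80)"
```

```text
avg [ 3.5124e+02 -2.8040e+02  2.1451e+02  2.6000e-01  3.1000e-01 -1.1000e+00
  1.0000e-02 -2.0000e-02 -1.0000e-02] sd [0.82 0.42 0.08]
t9.88 pos [ 352.2 -279.9  214.4] jaw 80.3 | shares d [-0.0084 -0.0072 -0.236 ] rot [-0.0003 -0.0002 -0.0017] | rows>= 2.3 / 0.0 | F [-0.2  0.7 -1.7] grip 0.153 J6 -2.16
```

servo_tool(moves=[-0.006,-0.0045,-0.05,0,0,0,0,0,0,-0.08,0,0,0,0,0,0,-0.08,0,0,0,0,0,0,-0.06,0,0,0,0,0,0,0,0,0,0,0])

```text
clock: 10.3
tool_pos: [355.1, -279.5, 104.9]
tcp_rot: [0.707, 0.055, 0.703, -0.057]
wrist_force: [-0.3, 1.0, -1.1]
grip_width: 0.15
```

```bash
python3 -c "
from h import *
avg(3)
go(349.9,-281.7,98,80.2)
im=cap('scene','sc7');crop(im,240,280,300,340,11,'s7')
im=cap('top','top7');crop(im,350,215,410,275,11,'t7')"
```

```text
avg [ 3.5652e+02 -2.8113e+02  1.0935e+02 -1.0000e-01 -1.2000e-01 -8.0000e-01
 -1.0000e-02  1.0000e-02  0.0000e+00] sd [0.54 0.75 1.59]
t10.45 pos [ 357.1 -282.   111.1] jaw 80.9 | shares d [-0.0181  0.0008 -0.0328] rot [ 0.0031  0.0039 -0.0037] | rows>= 0.4 / 0.2 | F [-0.1 -0.5 -0.7] grip 0.156 J6 -2.16
```

View pics/s7.png

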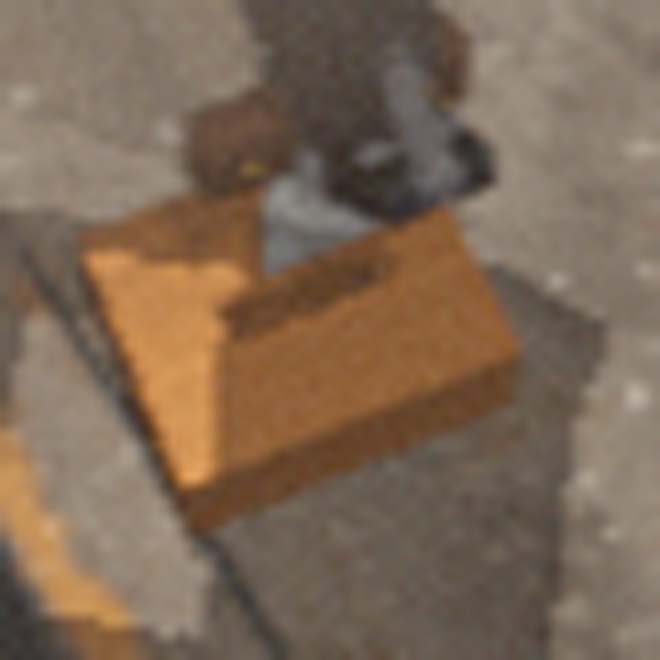

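View pics/t7.png

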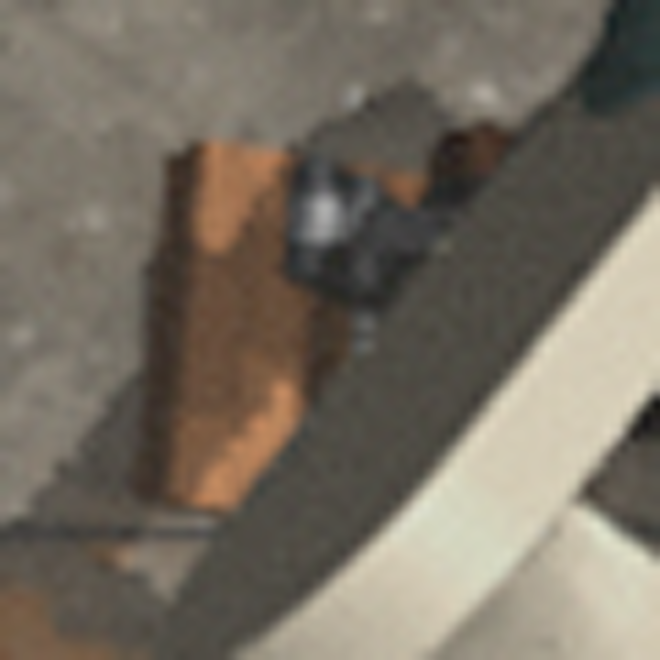

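servo_tool(moves=[-0.009,0.0005,-0.01,0.002,0.002,-0.002,0,-0.009,0.0005,-0.01,0.001,0.002,-0.002,0,0,0,-0.005,0,0,0,0])

```text
clock: 10.8
tool_pos: [351.4, -283.8, 105.8]
tcp_rot: [0.707, 0.059, 0.702, -0.063]
wrist_force: [0.5, 0.5, -1.1]
grip_width: 0.158
```

```bash
python3 -c "
from h import *
avg(3)
go(349.9,-281.7,98,80.2)"
```

```text
avg [ 3.5155e+02 -2.8363e+02  1.0557e+02 -2.4000e-01  1.9000e-01 -1.4500e+00
 -3.0000e-02 -0.0000e+00  2.0000e-02] sd [0.04 0.06 0.02]
t10.95 pos [ 351.6 -283.6  105.6] jaw 80.1 | shares d [-0.0042  0.0047 -0.019 ] rot [0.002  0.0019 0.0006] | rows>= 0.2 / 0.1 | F [-0.8  0.5 -0.9] grip 0.145 J6 -2.16
```

servo_tool(moves=[-0.004,0.005,-0.01,0.002,0.002,0,0,0,0,-0.01,0,0,0,0,0,0,0,0,0,0,0])

```text
clock: 11.2
tool_pos: [349.9, -281.5, 97.2]
tcp_rot: [0.704, 0.061, 0.705, -0.061]
wrist_force: [0.5, -0.4, -1.3]
grip_width: 0.152
```

```bash
python3 -c "
from h import *
avg(3)
go(349.9,-281.7,92,80.2)
im=cap('scene','sc8');crop(im,240,280,300,340,11,'s8')"
```

```text
avg [ 3.5008e+02 -2.8169e+02  9.7740e+01  3.1000e-01 -3.6000e-01 -9.7000e-01
 -0.0000e+00  2.0000e-02  1.0000e-02] sd [0.11 0.1  0.23]
t11.35 pos [ 350.2 -281.8   98. ] jaw 80.1 | shares d [-0.0007  0.0003 -0.015 ] rot [0.0002 0.0001 0.0007] | rows>= 0.1 / 0.0 | F [-0.1 -0.1 -1.4] grip 0.148 J6 -2.16
```

View pics/s8.png

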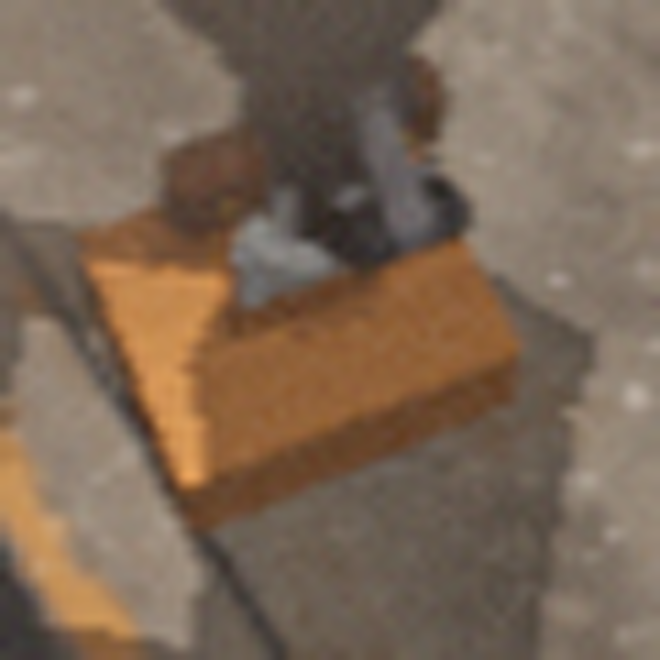

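servo_tool(moves=[0,0,-0.01,0,0,0,0,0,0,-0.01,0,0,0,0,0,0,-0.01,0,0,0,0])

```text
clock: 11.65
tool_pos: [350.9, -282.4, 86.4]
tcp_rot: [0.705, 0.06, 0.704, -0.062]
wrist_force: [-0.2, 0.2, -1.9]
grip_width: 0.156
```

```bash
python3 -c "
from h import *
avg(3)
go(349.9,-281.7,60,80.2)"
```

```text
avg [ 3.5043e+02 -2.8200e+02  8.5710e+01 -4.6000e-01  2.0000e-02 -1.3700e+00
 -1.0000e-02  3.0000e-02 -3.0000e-02] sd [0.07 0.07 0.31]
t11.80 pos [ 350.5 -282.1   86.1] jaw 80.1 | shares d [-0.0016  0.001  -0.0653] rot [0.0005 0.0004 0.0006] | rows>= 0.6 / 0.0 | F [-0.6  0.5 -0.9] grip 0.157 J6 -2.16
```

Tip is at about 29 mm, inside the slot, no force. Continue down.

servo_tool(moves=[-0.0015,0.001,-0.015,0,0,0,0,0,0,-0.015,0,0,0,0,0,0,-0.013,0,0,0,0,0,0,-0.009,0,0,0,0])

```text
clock: 12.13
tool_pos: [350.3, -282.0, 64.3]
tcp_rot: [0.706, 0.06, 0.703, -0.062]
wrist_force: [0.4, -0.6, -0.9]
grip_width: 0.154
```

```bash
python3 -c "
from h import *
avg(3)
go(349.9,-281.7,58,80.2)"
```

```text
avg [ 3.5009e+02 -2.8186e+02  6.4160e+01  8.0000e-02  9.0000e-02 -1.7000e+00
 -0.0000e+00  1.0000e-02  1.0000e-02] sd [0.15 0.15 0.48]
t12.28 pos [ 350.3 -282.1   64.8] jaw 80.1 | shares d [-0.001   0.0009 -0.0169] rot [0.0009 0.0008 0.0007] | rows>= 0.2 / 0.0 | F [ 0.3 -0.7 -1.6] grip 0.157 J6 -2.16
```

servo_tool(moves=[-0.001,0.001,-0.008,0,0,0,0,0,0,-0.009,0,0,0,0,0,0,-0.004,0,0,0,0])

```text
clock: 12.53
tool_pos: [350.9, -282.5, 58.8]
tcp_rot: [0.706, 0.06, 0.703, -0.063]
wrist_force: [-6.7, 6.6, 24.3]
grip_width: 0.153
```

```bash
python3 -c "
from h import *
avg(3)
go(349.9,-281.7,58,80.2)"
```

```text
avg [ 3.5076e+02 -2.8241e+02  5.8810e+01 -4.8400e+00  4.1500e+00  1.3030e+01
  9.7000e-01  1.0800e+00  1.0000e-02] sd [0.01 0.01 0.01]
t12.68 pos [ 350.8 -282.4   58.8] jaw 80.1 | shares d [-0.0022  0.0018 -0.002 ] rot [0.0015 0.0015 0.0006] | rows>= 0.0 / 0.1 | F [-4.6  3.9 13. ] grip 0.155 J6 -2.16
```

servo_tool(moves=[0,0,0.002,0,0,0,1,0,0,0,0,0,0,1,0,0,0,0,0,0,1,0,0,0,0,0,0,1,0,0,0,0,0,0,1])

```text
clock: 13.1
tool_pos: [351.6, -283.1, 60.7]
tcp_rot: [0.707, 0.059, 0.702, -0.063]
wrist_force: [-0.2, -0.3, -1.2]
grip_width: 0.848
```

servo_tool(moves=[0,0,0.02,0,0,0,1,0,0,0.06,0,0,0,1,0,0,0.08,0,0,0,1,0,0,0.09,0,0,0,1,0,0,0.09,0,0,0,1])

```text
clock: 13.52
tool_pos: [346.8, -278.6, 193.5]
tcp_rot: [0.702, 0.063, 0.707, -0.059]
wrist_force: [1.2, -0.7, -0.4]
grip_width: 1.0
```

```bash
python3 -c "
from h import *
go(566.2,-140.6,200,92.4)
im=cap('scene','sc9');crop(im,230,230,330,340,5,'s9')"
```

```text
t13.52 pos [ 346.8 -278.6  193.5] jaw 80.1 | shares d [0.5486 0.3451 0.0162] rot [-0.0019 -0.0026  0.0684] | rows>= 6.2 / 1.7 | F [ 1.2 -0.7 -0.4] grip 1.000 J6 -2.16
```

View pics/s9.png

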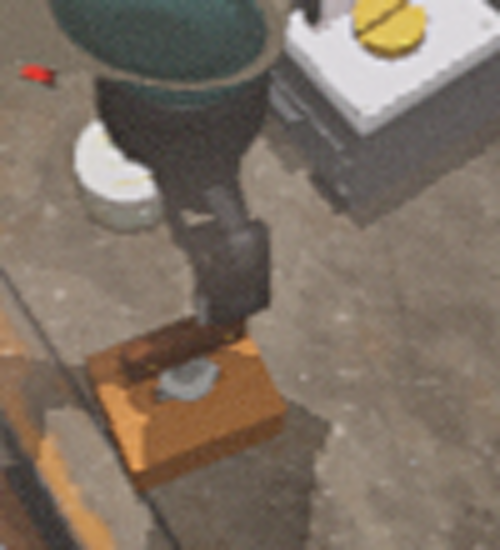

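servo_tool(moves=[0.078,0.049,0,0,0,0.01,1,0.078,0.049,0,0,0,0.01,1,0.078,0.049,0,0,0,0.01,1,0.078,0.049,0,0,0,0.01,1,0.078,0.049,0,0,0,0.01,1])

```text
clock: 13.98
tool_pos: [508.2, -184.3, 211.8]
tcp_rot: [0.713, 0.004, 0.701, -0.012]
wrist_force: [0.3, -1.2, 0.8]
grip_width: 0.994
```

servo_tool(moves=[0.078,0.049,0,0,0,0.01,1,0.06,0.038,0,0,0,0.008,1,0.02,0.015,0,0,0,0,1,0,0,0,0,0,0,1])

```text
clock: 14.32
tool_pos: [578.3, -136.2, 211.7]
tcp_rot: [0.713, -0.02, 0.701, 0.012]
wrist_force: [-0.4, 0.1, -0.5]
grip_width: 0.994
```

```bash
python3 -c "
from h import *
avg(2)
go(566.9,-140.7,91,92.4)"
```

```text
avg [ 5.7715e+02 -1.3733e+02  2.1178e+02  3.3000e-01 -2.2000e-01  2.6000e-01
 -3.0000e-02 -1.0000e-02  2.0000e-02] sd [0.37 0.47 0.1 ]
t14.42 pos [ 576.8 -137.8  211.9] jaw 92.4 | shares d [-0.0247 -0.0072 -0.3022] rot [ 0.0034  0.0055 -0.0002] | rows>= 2.9 / 0.2 | F [ 0.1 -0.6  0.2] grip 0.998 J6 -1.91
```

servo_tool(moves=[-0.012,-0.0035,-0.07,0.002,0.003,0,1,-0.012,-0.0035,-0.08,0.001,0.002,0,1,0,0,-0.08,0,0,0,1,0,0,-0.05,0,0,0,1,0,0,-0.01,0,0,0,1])

```text
clock: 14.83
tool_pos: [562.4, -147.3, 97.7]
tcp_rot: [0.71, -0.014, 0.704, 0.009]
wrist_force: [-0.7, 0.6, -0.1]
grip_width: 1.001
```

```bash
python3 -c "
from h import *
avg(2)
go(566.9,-140.7,89,92.4)
im=cap('scene','sc10');crop(im,260,180,350,260,8,'s10')"
```

```text
avg [ 5.6316e+02 -1.4744e+02  9.9450e+01  2.3000e-01  1.8000e-01 -5.1000e-01
 -1.0000e-02  5.0000e-02  5.0000e-02] sd [0.66 0.01 1.15]
t14.93 pos [ 563.8 -147.4  100.6] jaw 91.9 | shares d [ 0.0077  0.0168 -0.029 ] rot [0.0021 0.004  0.0028] | rows>= 0.3 / 0.1 | F [ 0.9 -0.4  0.1] grip 0.998 J6 -1.92
```

View pics/s10.png

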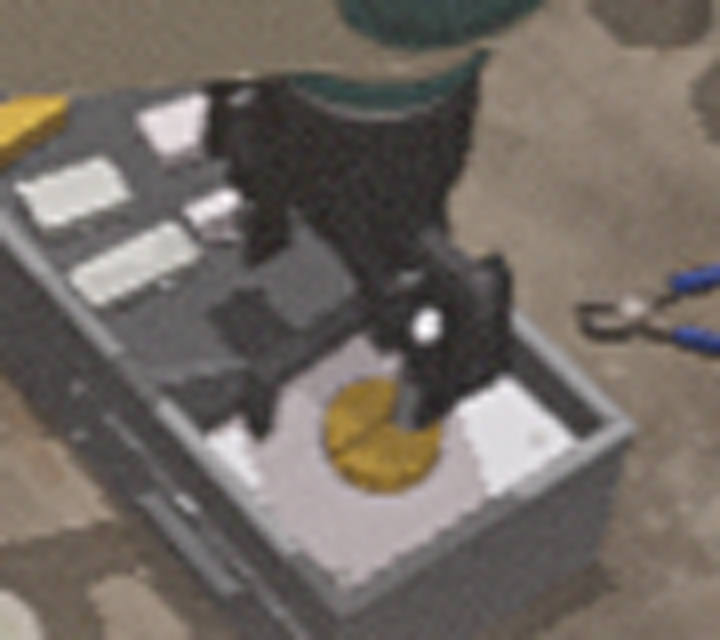

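servo_tool(moves=[0.008,0.017,-0.012,0.002,0.004,0.003,1,0,0,-0.014,0,0,0,1,0,0,0,0,0,0,1])

```text
clock: 15.23
tool_pos: [570.8, -141.5, 97.4]
tcp_rot: [0.711, -0.016, 0.703, 0.014]
wrist_force: [0.2, -0.1, -0.2]
grip_width: 1.0
```

```bash
python3 -c "
from h import *
avg(2)
go(566.9,-140.7,89,92.4)"
```

```text
avg [ 5.7108e+02 -1.4151e+02  9.8080e+01  6.0000e-02 -3.2000e-01  3.1000e-01
 -0.0000e+00 -4.0000e-02 -1.0000e-02] sd [0.03 0.03 0.02]
t15.33 pos [ 571.  -141.5   98.1] jaw 92.4 | shares d [-0.0104  0.0021 -0.0227] rot [ 0.0012  0.0039 -0.0003] | rows>= 0.2 / 0.1 | F [0.1 0.1 0.1] grip 0.998 J6 -1.92
```

servo_tool(moves=[-0.01,0.002,-0.012,0.001,0.004,0,1,0,0,-0.012,0,0.001,0,1,0,0,0,0,0,0,1])

```text
clock: 15.58
tool_pos: [567.2, -140.7, 88.8]
tcp_rot: [0.706, -0.016, 0.708, 0.015]
wrist_force: [0.4, -0.1, 0.7]
grip_width: 1.0
```

```bash
python3 -c "
from h import *
avg(2)
go(566.9,-140.7,89,92.4)"
```

```text
avg [ 5.6740e+02 -1.4072e+02  8.9370e+01  2.9000e-01 -1.0000e-01 -1.3000e-01
 -3.0000e-02  3.0000e-02 -0.0000e+00] sd [0.09 0.03 0.17]
t15.68 pos [ 567.5 -140.7   89.5] jaw 92.5 | shares d [-0.0015  0.0001 -0.0014] rot [ 0.0003 -0.0007 -0.0004] | rows>= 0.0 / 0.0 | F [ 0.8 -0.1 -0.8] grip 1.002 J6 -1.92
```

Now close, with small counter-drift in z.

servo_tool(moves=[-0.001,0,-0.001,0,0,0,0,0,0,0,0,0,0,0,0,0,0,0,0,0,0,0,0,0,0,0,0,0,0,0,0,0,0,0,0])

```text
clock: 16.1
tool_pos: [567.2, -140.9, 89.4]
tcp_rot: [0.706, -0.016, 0.708, 0.015]
wrist_force: [0.5, -0.0, -0.5]
grip_width: 0.297
```

servo_tool(moves=[0,0,0,0,0,0,0,0,0,0,0,0,0,0,0,0,0,0,0,0,0])

```text
clock: 16.35
tool_pos: [567.6, -140.3, 89.6]
tcp_rot: [0.707, -0.015, 0.707, 0.015]
wrist_force: [1.4, 0.2, -0.3]
grip_width: 0.124
```

```bash
python3 -c "
from h import *
avg(2)
go(566.9,-140.7,89,92.4)"
```

```text
avg [ 5.6758e+02 -1.4032e+02  8.9600e+01  5.2000e-01  9.8000e-01 -6.1000e-01
  6.0000e-02  2.0000e-02  2.0000e-02] sd [0.   0.02 0.01]
t16.45 pos [ 567.6 -140.3   89.6] jaw 92.5 | shares d [-0.0017 -0.0009 -0.0015] rot [ 0.0001 -0.0002 -0.0005] | rows>= 0.0 / 0.0 | F [ 0.3  1.2 -0.6] grip 0.124 J6 -1.92
```

servo_tool(moves=[0,0,0.01,0,0,0,0,0,0,0.02,0,0,0,0,0,0,0.03,0,0,0,0])

```text
clock: 16.7
tool_pos: [565.7, -139.7, 110.8]
tcp_rot: [0.704, -0.014, 0.709, 0.016]
wrist_force: [3.6, 0.3, -4.9]
grip_width: 0.13
```

```bash
python3 -c "
from h import *
avg(2)
go(500,-440,200,92.4)"
```

```text
avg [ 5.6700e+02 -1.4025e+02  1.1438e+02  8.1000e-01  3.3000e-01 -9.5000e-01
  8.0000e-02 -5.0000e-02  2.0000e-02] sd [0.09 0.09 0.15]
t16.80 pos [ 567.1 -140.3  114.2] jaw 92.5 | shares d [-0.1677 -0.7491  0.2144] rot [-0.     -0.0007 -0.0004] | rows>= 7.6 / 0.0 | F [ 1.5  0.4 -2.1] grip 0.125 J6 -1.92
```

servo_tool(moves=[0,0,0.03,0,0,0,0,0,0,0.05,0,0,0,0,0,0,0.06,0,0,0,0,0,0,0.06,0,0,0,0,0,0,0.03,0,0,0,0])

```text
clock: 17.22
tool_pos: [563.6, -139.7, 209.2]
tcp_rot: [0.703, -0.014, 0.711, 0.016]
wrist_force: [0.3, -0.1, -2.4]
grip_width: 0.124
```

```bash
python3 -c "
from h import *
avg(2)
go(500,-415,200,92.4)
im=cap('scene','sc11');crop(im,240,140,360,260,6,'s11')"
```

```text
avg [ 5.6429e+02 -1.3995e+02  2.1037e+02  6.1000e-01 -2.6000e-01 -1.0200e+00
  7.0000e-02 -1.0000e-02  0.0000e+00] sd [0.06 0.04 1.15]
t17.32 pos [ 564.2 -139.9  209.2] jaw 92.5 | shares d [-0.1606 -0.6877 -0.0231] rot [-0.0004 -0.0029 -0.0003] | rows>= 6.8 / 0.1 | F [ 0.4  0.2 -2.9] grip 0.127 J6 -1.92
```

View pics/s11.png

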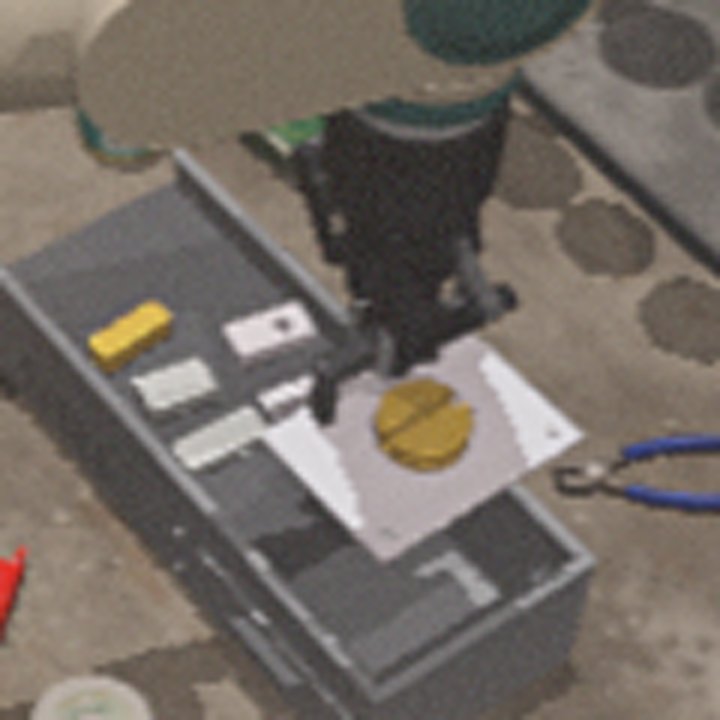

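servo_tool(moves=[-0.01,-0.05,0,0,0,0,0,-0.02,-0.08,0,0,0,0,0,-0.02,-0.08,0,0,0,0,0,-0.02,-0.08,0,0,0,0,0,-0.02,-0.08,0,0,0,0,0])

```text
clock: 17.78
tool_pos: [524.9, -284.6, 198.7]
tcp_rot: [0.699, -0.015, 0.715, 0.023]
wrist_force: [1.0, -0.4, -2.7]
grip_width: 0.128
```

servo_tool(moves=[-0.02,-0.08,0,0,0,0,0,-0.02,-0.08,0,0,0,0,0,-0.012,-0.06,-0.02,0,0,0,0,-0.01,-0.03,-0.03,0,0,0,0,0,0,-0.03,0,0,0,0])

```text
clock: 18.2
tool_pos: [493.2, -393.6, 158.2]
tcp_rot: [0.695, -0.011, 0.718, 0.023]
wrist_force: [0.3, 1.1, -3.4]
grip_width: 0.126
```

```bash
python3 -c "
from h import *
avg(2)
go(499,-408,60,92.4)
im=cap('scene','sc12')"
```

```text
avg [ 4.9303e+02 -3.9087e+02  1.5487e+02  6.0000e-02 -1.4000e-01 -4.2900e+00
  1.1000e-01  1.0000e-02  1.0000e-02] sd [0.32 0.69 0.6 ]
t18.30 pos [ 493.3 -390.2  155.5] jaw 92.9 | shares d [ 0.0141 -0.0446 -0.2387] rot [-0.0065 -0.0117 -0.0027] | rows>= 2.3 / 0.3 | F [ 0.7 -0.3 -2.6] grip 0.123 J6 -2.35
```

View pics/sc12.png

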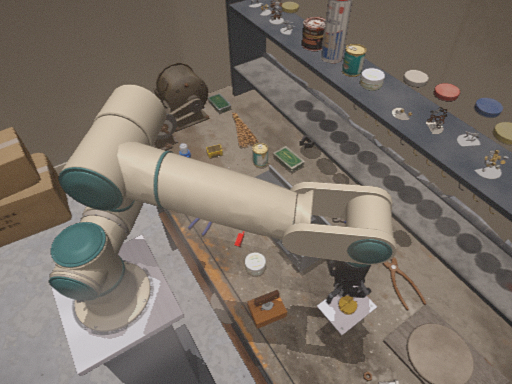

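servo_tool(moves=[0.007,-0.022,-0.04,-0.004,-0.006,-0.001,0,0.007,-0.022,-0.06,-0.003,-0.006,-0.001,0,0,0,-0.06,0,0,0,0,0,0,-0.04,0,0,0,0,0,0,-0.02,0,0,0,0])

```text
clock: 18.77
tool_pos: [506.7, -401.2, 73.9]
tcp_rot: [0.712, -0.023, 0.702, 0.016]
wrist_force: [-0.1, 0.3, -2.5]
grip_width: 0.125
```

```bash
python3 -c "
from h import *
avg(2)
go(499,-408,38,92.4)"
```

```text
avg [ 5.0641e+02 -4.0083e+02  7.3310e+01  6.0000e-01  5.4000e-01 -4.0800e+00
  1.3000e-01  5.0000e-02  2.0000e-02] sd [0.06 0.34 0.81]
t18.87 pos [ 506.5 -401.2   74.1] jaw 93.2 | shares d [-0.0187 -0.0171 -0.0903] rot [ 0.003   0.0043 -0.0044] | rows>= 0.9 / 0.2 | F [ 0.8  0.3 -2.6] grip 0.122 J6 -2.35
```

servo_tool(moves=[0,-0.008,-0.02,0.002,0.003,-0.002,0,0,-0.008,-0.025,0.001,0.002,-0.002,0,0,0,-0.025,0,0,0,0,0,0,-0.01,0,0,0,0])

```text
clock: 19.2
tool_pos: [509.9, -408.5, 46.2]
tcp_rot: [0.708, -0.018, 0.706, 0.014]
wrist_force: [-0.6, -0.1, -3.5]
grip_width: 0.122
```

```bash
python3 -c "
from h import *
avg(2)
go(505,-406,38,92.4)"
```

```text
avg [ 5.0969e+02 -4.0848e+02  4.6080e+01 -3.1000e-01  3.4000e-01 -2.5700e+00
  1.1000e-01  5.0000e-02  3.0000e-02] sd [0.01 0.01 0.36]
t19.30 pos [ 509.7 -408.5   46.4] jaw 92.5 | shares d [-0.0117  0.0062 -0.0211] rot [ 0.0016  0.0011 -0.0008] | rows>= 0.2 / 0.1 | F [-1.   0.6 -1.9] grip 0.127 J6 -2.35
```

servo_tool(moves=[0,0,-0.01,0.001,0.001,0,0,0,0,-0.01,0,0,0,0,0,0,-0.005,0,0,0,0])

```text
clock: 19.55
tool_pos: [510.2, -409.2, 37.2]
tcp_rot: [0.708, -0.017, 0.706, 0.014]
wrist_force: [0.6, 0.3, -2.9]
grip_width: 0.123
```

```bash
python3 -c "
from h import *
avg(2)
go(505,-406,37,92.4)"
```

```text
avg [ 5.1010e+02 -4.0906e+02  3.7010e+01  6.0000e-02 -3.0000e-01 -3.0400e+00
  9.0000e-02  1.0000e-02  3.0000e-02] sd [0.02 0.01 0.16]
t19.65 pos [ 510.1 -409.1   37.2] jaw 92.5 | shares d [-0.0128  0.0076 -0.0004] rot [ 0.001   0.0005 -0.0007] | rows>= 0.1 / 0.0 | F [ 0.1 -0.6 -3.5] grip 0.126 J6 -2.35
```

servo_tool(moves=[0,0,-0.004,0,0,0,0,0,0,-0.004,0,0,0,0])

```text
clock: 19.82
tool_pos: [510.5, -409.3, 36.6]
tcp_rot: [0.708, -0.017, 0.706, 0.014]
wrist_force: [-7.2, 5.0, 9.6]
grip_width: 0.122
```

```bash
python3 -c "
from h import *
avg(2)"
```

```text
avg [ 5.1049e+02 -4.0932e+02  3.6600e+01 -4.5600e+00  3.2700e+00  5.9600e+00
  6.5000e-01  7.9000e-01  2.0000e-02] sd [0.02 0.03 0.01]
```

servo_tool(moves=[0,0,0,0,0,0,1,0,0,0,0,0,0,1,0,0,0.001,0,0,0,1,0,0,0.001,0,0,0,1,0,0,0.002,0,0,0,1])

```text
clock: 20.33
tool_pos: [511.8, -410.7, 41.3]
tcp_rot: [0.709, -0.019, 0.704, 0.013]
wrist_force: [-0.0, -0.1, 0.7]
grip_width: 0.827
```

servo_tool(moves=[0,0,0.01,0,0,0,1,0,0,0.05,0,0,0,1,0,0,0.09,0,0,0,1,0,0,0.1,0,0,0,1,0,0,0.1,0,0,0,1])

```text
clock: 20.75
tool_pos: [506.9, -406.3, 173.7]
tcp_rot: [0.704, -0.013, 0.71, 0.018]
wrist_force: [0.1, -0.8, -0.0]
grip_width: 0.999
```

```bash
python3 -c "
from h import *
go(463,208,250,76.5)
im=cap('scene','sc13');crop(im,180,120,360,260,4,'s13')
im=cap('top','top13');crop(im,180,90,360,230,4,'t13')
"
```

```text
t20.75 pos [ 506.9 -406.3  173.7] jaw 92.5 | shares d [-0.1098  1.5358  0.1907] rot [-0.0025 -0.0028 -0.0891] | rows>= 14.9 / 2.2 | F [ 0.1 -0.8 -0. ] grip 0.999 J6 -2.35
```

View pics/sc13.png

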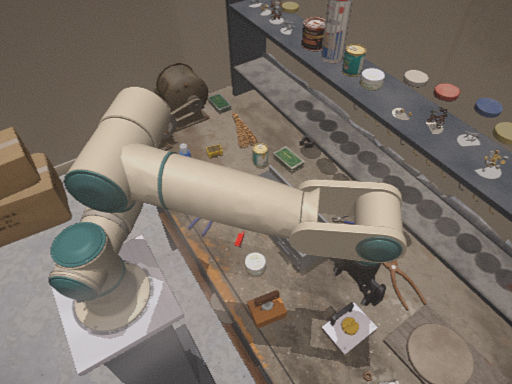

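View pics/t13.png

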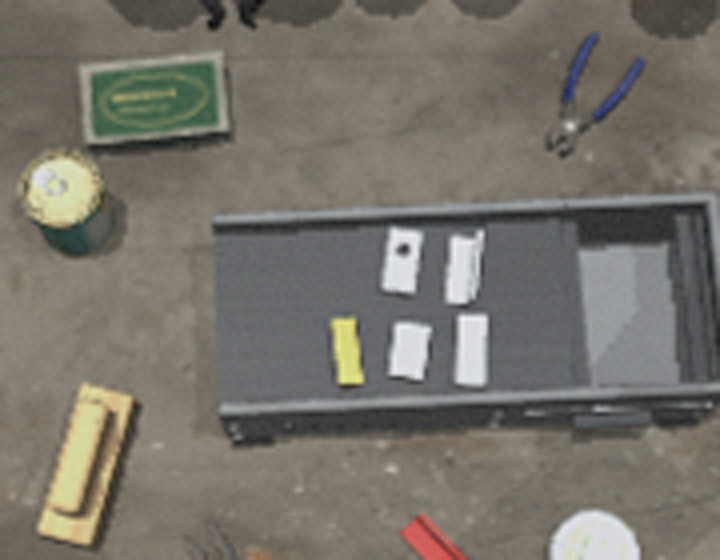

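servo_tool(moves=[-0.005,0.06,0.05,0,0,-0.006,1,-0.007,0.095,0.03,0,0,-0.006,1,-0.007,0.1,0.02,0,0,-0.006,1,-0.007,0.1,0,0,0,-0.006,1,-0.007,0.1,0,0,0,-0.006,1])

```text
clock: 21.27
tool_pos: [494.6, -228.2, 225.3]
tcp_rot: [0.709, 0.02, 0.704, -0.026]
wrist_force: [0.8, 0.9, -0.3]
grip_width: 0.999
```

servo_tool(moves=[-0.007,0.1,0,0,0,-0.006,1,-0.007,0.1,0,0,0,-0.006,1,-0.007,0.1,0,0,0,-0.006,1,-0.007,0.1,0,0,0,-0.006,1,-0.007,0.1,0,0,0,-0.006,1])

```text
clock: 21.68
tool_pos: [478.3, -20.2, 227.9]
tcp_rot: [0.71, 0.055, 0.7, -0.062]
wrist_force: [0.3, 0.6, 0.3]
grip_width: 1.0
```

servo_tool(moves=[-0.007,0.1,0,0,0,-0.006,1,-0.007,0.1,0,0,0,-0.006,1,-0.007,0.1,0,0,0,-0.006,1,-0.007,0.08,0,0,0,-0.006,1,-0.007,0.04,0,0,0,0,1])

```text
clock: 22.1
tool_pos: [461.3, 158.5, 230.3]
tcp_rot: [0.709, 0.083, 0.695, -0.089]
wrist_force: [-0.0, 0.0, -0.0]
grip_width: 1.002
```

```bash
python3 -c "
from h import *
avg(1)
go(463,208,120,76.5)
"
```

```text
avg [ 4.6095e+02  1.5999e+02  2.3028e+02 -2.5000e-01  2.3600e+00  5.3000e-01
  9.0000e-02 -2.0000e-02  1.0000e-02] sd [0. 0. 0.]
t22.15 pos [460.9 160.  230.3] jaw 76.2 | shares d [ 0.0051  0.12   -0.2757] rot [0.003  0.0058 0.0015] | rows>= 2.9 / 0.2 | F [-0.2  2.4  0.5] grip 0.995 J6 -1.07
```

servo_tool(moves=[0.002,0.06,-0.04,0.003,0.005,0.001,1,0.002,0.045,-0.08,0,0,0,1,0,0.015,-0.08,0,0,0,1,0,0,-0.06,0,0,0,1,0,0,-0.02,0,0,0,1])

```text
clock: 22.57
tool_pos: [463.7, 213.0, 120.2]
tcp_rot: [0.707, 0.084, 0.697, -0.08]
wrist_force: [-0.0, -0.3, -0.3]
grip_width: 1.0
```

```bash
python3 -c "
from h import *
avg(2)
go(463,208,80,76)
im=cap('scene','sc14');crop(im,170,110,270,210,6,'s14')
im=cap('top','top14');crop(im,160,160,240,240,7,'t14')
"
```

```text
avg [ 4.6392e+02  2.1274e+02  1.2107e+02 -4.7000e-01 -7.0000e-02 -1.0000e+00
  2.0000e-02  3.0000e-02  2.0000e-02] sd [0.45 0.02 1.2 ]
t22.67 pos [464.4 212.8 122.3] jaw 76.7 | shares d [-0.0034 -0.0119 -0.1057] rot [-0.0016  0.0053 -0.0036] | rows>= 1.0 / 0.2 | F [-0.2  0.8 -0.5] grip 0.998 J6 -0.98
```

View pics/s14.png

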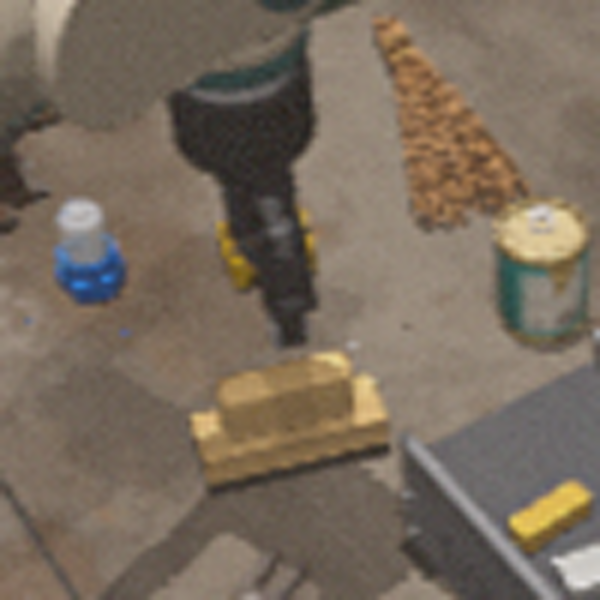

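View pics/t14.png

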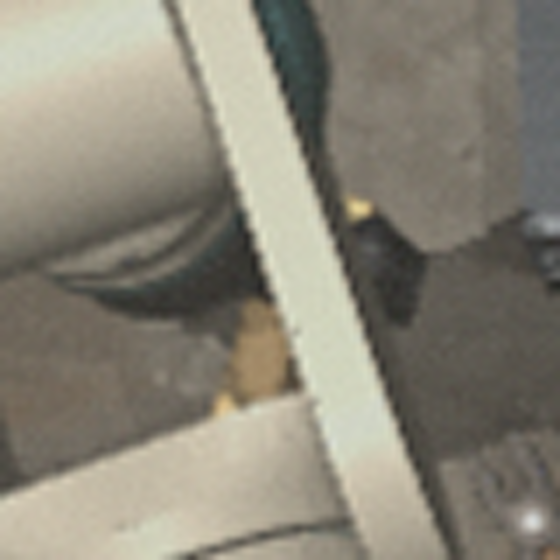

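servo_tool(moves=[-0.003,-0.012,-0.05,-0.001,0.005,-0.003,1,0,0,-0.07,0,0,0,1,0,0,-0.06,0,0,0,1,0,0,-0.02,0,0,0,1])

```text
clock: 23.1
tool_pos: [471.1, 208.2, 52.6]
tcp_rot: [0.71, 0.092, 0.694, -0.082]
wrist_force: [-0.6, -0.4, -0.4]
grip_width: 1.001
```

```bash
python3 -c "
from h import *
avg(2)
go(463,208,36,76)
"
```

```text
avg [ 4.7116e+02  2.0833e+02  5.3150e+01 -3.1000e-01 -5.0000e-01 -2.2000e-01
 -1.0000e-02  0.0000e+00 -3.0000e-02] sd [0.26 0.17 0.86]
t23.20 pos [471.4 208.5  54. ] jaw 75.9 | shares d [-0.021  -0.0013 -0.045 ] rot [-0.0033  0.0078  0.0007] | rows>= 0.5 / 0.2 | F [ 0.6 -0.6 -0.2] grip 1.004 J6 -0.98
```

servo_tool(moves=[-0.02,-0.001,-0.015,-0.003,0.008,0,1,0,0,-0.02,0,0,0,1,0,0,-0.008,0,0,0,1])

```text
clock: 23.45
tool_pos: [465.6, 208.7, 40.7]
tcp_rot: [0.703, 0.088, 0.7, -0.086]
wrist_force: [-1.1, 0.8, -0.4]
grip_width: 0.999
```

```bash
python3 -c "
from h import *
avg(2)
go(463,208,36,76)
"
```

```text
avg [ 4.6545e+02  2.0868e+02  4.0520e+01 -2.8000e-01 -7.0000e-02  3.0000e-01
 -1.0000e-02  3.0000e-02 -2.0000e-02] sd [0.  0.  0.1]
t23.55 pos [465.4 208.7  40.6] jaw 75.8 | shares d [-0.0061 -0.0017 -0.0116] rot [-0.0008  0.0012  0.0009] | rows>= 0.1 / 0.0 | F [ 0.  -0.1  0.2] grip 1.004 J6 -0.98
```

servo_tool(moves=[-0.006,-0.001,-0.01,-0.001,0.001,0,1,0,0,0,0,0,0,0,0,0,0,0,0,0,0,0,0,0,0,0,0,0,0,0,0,0,0,0,0])

```text
clock: 23.97
tool_pos: [463.6, 208.7, 37.8]
tcp_rot: [0.703, 0.087, 0.701, -0.087]
wrist_force: [-0.0, -0.0, 0.5]
grip_width: 0.454
```

servo_tool(moves=[0,0,0,0,0,0,0,0,0,0,0,0,0,0,0,0,0,0,0,0,0])

```text
clock: 24.22
tool_pos: [463.8, 208.9, 38.0]
tcp_rot: [0.703, 0.087, 0.701, -0.087]
wrist_force: [0.4, 0.3, -1.7]
grip_width: 0.272
```

```bash
python3 -c "
from h import *
avg(2)
go(463,208,36,76)
"
```

```text
avg [ 4.6380e+02  2.0892e+02  3.8050e+01  4.5000e-01  3.2000e-01 -3.7000e-01
  1.0000e-02 -4.0000e-02 -5.0000e-02] sd [0.01 0.   0.02]
t24.32 pos [463.8 208.9  38. ] jaw 75.9 | shares d [-0.002  -0.0023 -0.0051] rot [-0.0002  0.0011  0.0008] | rows>= 0.1 / 0.0 | F [ 0.5  0.8 -0.6] grip 0.269 J6 -0.97
```

servo_tool(moves=[0,0,0.03,0,0,0,0,0,0,0.07,0,0,0,0,0,0,0.09,0,0,0,0,0,0,0.09,0,0,0,0,0,0,0.07,0,0,0,0])

```text
clock: 24.73
tool_pos: [456.8, 206.1, 176.2]
tcp_rot: [0.696, 0.084, 0.707, -0.09]
wrist_force: [0.1, 1.4, -2.0]
grip_width: 0.269
```

servo_tool(moves=[0.04,-0.05,0,0,0,0.018,0,0.05,-0.06,0,0,0,0.018,0,0.05,-0.06,0,0,0,0.018,0,0.05,-0.06,0,0,0,0.018,0,0.03,-0.05,0,0,0,0.018,0])

```text
clock: 25.15
tool_pos: [548.3, 94.6, 191.6]
tcp_rot: [0.708, -0.02, 0.706, 0.019]
wrist_force: [0.3, 0.8, -2.4]
grip_width: 0.272
```

```bash
python3 -c "
from h import *
avg(2)
go(557.2,86.2,150,92.4)
"
```

```text
avg [ 5.489e+02  9.222e+01  1.913e+02 -8.400e-01 -1.370e+00 -2.170e+00
 -1.100e-01  3.000e-02 -0.000e+00] sd [0.61 1.02 0.17]
t25.25 pos [548.3  93.2 191.1] jaw 92.9 | shares d [ 0.0223 -0.0176 -0.1028] rot [ 0.001   0.0006 -0.0028] | rows>= 1.0 / 0.1 | F [-0.7  1.6 -2.2] grip 0.265 J6 -1.52
```

servo_tool(moves=[0.012,-0.009,-0.03,0.001,0,-0.003,0,0.01,-0.008,-0.03,0,0,0,0,0,0,-0.03,0,0,0,0,0,0,0,0,0,0,0])

```text
clock: 25.58
tool_pos: [556.6, 86.7, 152.0]
tcp_rot: [0.707, -0.013, 0.707, 0.014]
wrist_force: [0.2, 0.2, -2.9]
grip_width: 0.272
```

```bash
python3 -c "
from h import *
avg(2)
go(557.2,86.2,150,92.4)
im=cap('scene','sc15');crop(im,210,130,330,250,6,'s15')
im=cap('top','top15');crop(im,220,120,370,210,5,'t15')
"
```

```text
avg [ 5.5709e+02  8.6860e+01  1.5389e+02  5.1000e-01  4.0000e-02 -2.5100e+00
 -1.0000e-02 -2.0000e-02 -0.0000e+00] sd [0.28 0.04 0.74]
t25.68 pos [557.4  86.9 154.6] jaw 92.2 | shares d [-0.0004 -0.0017 -0.0116] rot [-0.0004  0.0012  0.0011] | rows>= 0.1 / 0.0 | F [ 1.   0.4 -2.7] grip 0.269 J6 -1.52
```

View pics/s15.png

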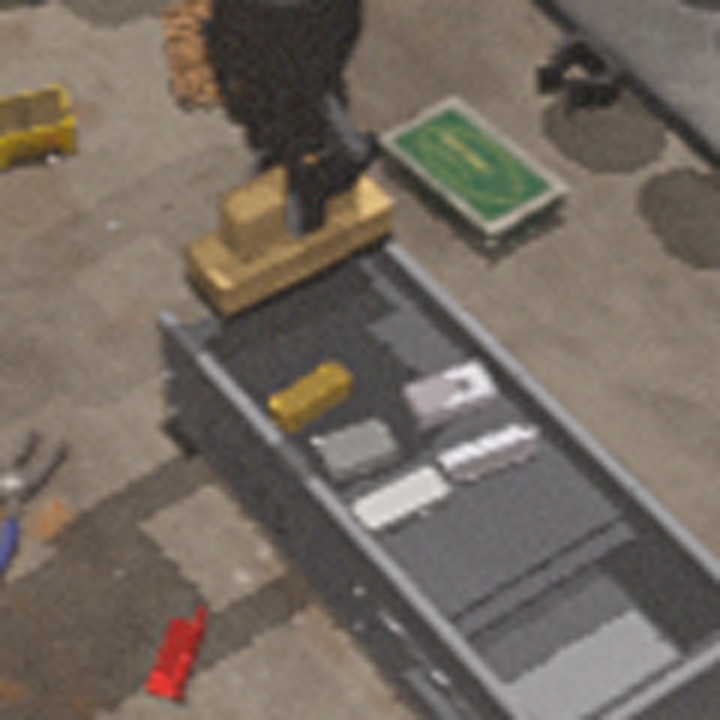

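View pics/t15.png

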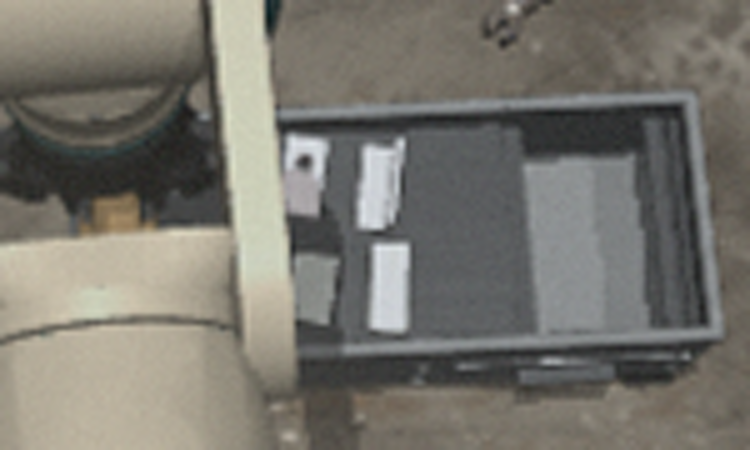

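```bash
python3 -c "
from h import *
print(w('scene',(247.4,182.6),116.5),w('scene',(275.1,170.2),116.5))
a=np.radians(2.4);ex=np.array([np.cos(a),np.sin(a)]);ey=np.array([-ex[1],ex[0]])
c=np.array([557.4,86.9]);print(c-56*ex-21*ey,c+56*ex-21*ey)
t=np.array([563.3,-58.7]);print('rims inner at y=145', t+145*ey-64*ex,t+145*ey+64*ex)
"
```

```text
[506.99086092  70.24401657 116.5       ] [612.92564147  67.25731349 116.5       ]
[502.32851024  63.57338396] [614.23026721  68.26345718]
rims inner at y=145 [493.28416908  83.49276853] [621.17189134  88.8528522 ]
```

servo_tool(moves=[0,0,-0.03,0,0.001,0.001,0,0,0,-0.03,0,0,0,0,0,0,-0.03,0,0,0,0,0,0,-0.015,0,0,0,0])

```text
clock: 26.12
tool_pos: [559.4, 88.1, 114.4]
tcp_rot: [0.711, -0.015, 0.703, 0.016]
wrist_force: [-0.1, 0.2, -2.0]
grip_width: 0.267
```

```bash
python3 -c "
from h import *
avg(2)
go(557.2,86.2,108,92.4)
"
```

```text
avg [ 5.5897e+02  8.8010e+01  1.1391e+02 -3.1000e-01  1.8000e-01 -2.9300e+00
  0.0000e+00  2.0000e-02  2.0000e-02] sd [0.13 0.01 0.59]
t26.22 pos [559.1  88.  114.5] jaw 92.5 | shares d [-0.0047 -0.0045 -0.0163] rot [-0.0007  0.0029 -0.0005] | rows>= 0.2 / 0.1 | F [-0.   0.3 -1.9] grip 0.271 J6 -1.52
```

servo_tool(moves=[-0.002,-0.002,-0.006,0,0.003,0,0,0,0,-0.006,0,0,0,0,0,0,-0.004,0,0,0,0])

```text
clock: 26.47
tool_pos: [558.9, 87.2, 108.9]
tcp_rot: [0.707, -0.015, 0.707, 0.016]
wrist_force: [0.5, -0.3, -2.7]
grip_width: 0.264
```

```bash
python3 -c "
from h import *
avg(2)
go(557.2,86.2,108,92.4)
"
```

```text
avg [ 5.5873e+02  8.7200e+01  1.0863e+02  1.8000e-01 -2.0000e-02 -3.0700e+00
 -1.0000e-02  1.0000e-02  4.0000e-02] sd [0.   0.01 0.09]
t26.57 pos [558.7  87.2 108.7] jaw 92.5 | shares d [-0.0038 -0.0025 -0.0018] rot [-0.0007  0.0001 -0.0006] | rows>= 0.0 / 0.0 | F [ 0.4  0.6 -2.9] grip 0.270 J6 -1.53
```

servo_tool(moves=[-0.002,0,-0.003,0,0,0,0,0,0,-0.002,0,0,0,0])

```text
clock: 26.73
tool_pos: [558.4, 87.3, 108.0]
tcp_rot: [0.708, -0.015, 0.706, 0.016]
wrist_force: [-3.8, 0.0, 4.7]
grip_width: 0.267
```

```bash
python3 -c "
from h import *
avg(2)
go(557.2,86.2,108,92.4)
"
```

```text
avg [ 5.5840e+02  8.7250e+01  1.0803e+02 -2.4300e+00  2.5000e-01  3.3300e+00
 -7.0000e-02  4.0000e-01 -3.0000e-02] sd [0.01 0.01 0.  ]
t26.83 pos [558.4  87.2 108. ] jaw 92.5 | shares d [-0.003  -0.0026 -0.0001] rot [-0.0008  0.0007 -0.0005] | rows>= 0.0 / 0.0 | F [-2.4  0.1  3.5] grip 0.270 J6 -1.53
```

servo_tool(moves=[0,-0.02,0,0,0,0,0,0.001,-0.025,0,0,0,0,0,0.001,-0.025,0,0,0,0,0,0.001,-0.025,0,0,0,0,0])

```text
clock: 27.17
tool_pos: [559.8, 48.0, 108.1]
tcp_rot: [0.708, -0.015, 0.706, 0.018]
wrist_force: [0.3, 2.5, -0.4]
grip_width: 0.268
```

```bash
python3 -c "
from h import *
go(566.2,-127.6,108,92.4)
p=ctrl.sense()['tool_pos'];print('xc',563.3-0.0419*(p[1]+58.7))
"
```

```text
t27.17 pos [559.8  48.  108.1] jaw 92.7 | shares d [ 1.60e-02 -4.39e-01 -2.00e-04] rot [-0.0012  0.0011 -0.0015] | rows>= 4.2 / 0.1 | F [ 0.3  2.5 -0.4] grip 0.268 J6 -1.60
xc 558.8293166786785
```

servo_tool(moves=[0,-0.025,0,0,0,-0.001,0,0.001,-0.025,0,0,0,0,0,0.001,-0.025,0,0,0,0,0,0.001,-0.025,0,0,0,0,0])

```text
clock: 27.5
tool_pos: [561.0, 3.2, 108.1]
tcp_rot: [0.708, -0.013, 0.706, 0.017]
wrist_force: [-0.1, 2.6, 0.0]
grip_width: 0.265
```

```bash
python3 -c "
from h import *
go(566.2,-127.6,108,92.4)
p=ctrl.sense()['tool_pos'];print('xc',563.3-0.0419*(p[1]+58.7))
im=cap('scene','sc16');crop(im,210,130,350,270,5,'s16')
"
```

```text
t27.50 pos [561.    3.2 108.1] jaw 92.4 | shares d [ 1.290e-02 -3.269e-01 -3.000e-04] rot [-0.0017  0.0012  0.0001] | rows>= 3.1 / 0.1 | F [-0.1  2.6  0. ] grip 0.265 J6 -1.68
xc 560.7079135731343
```

View pics/s16.png

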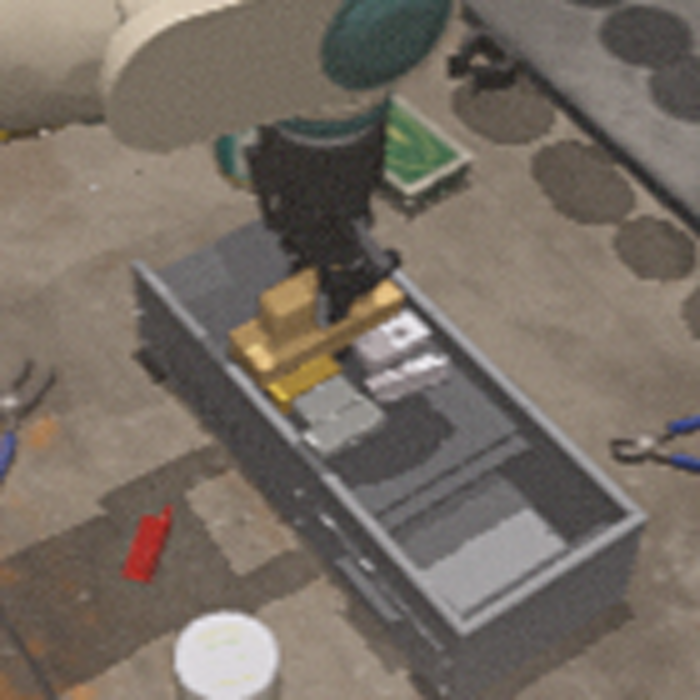

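servo_tool(moves=[0.001,-0.025,0,-0.001,0.001,0,0,0.001,-0.025,0,0,0,0,0,0.001,-0.025,0,0,0,0,0,0.001,-0.025,0,0,0,0,0])

```text
clock: 27.88
tool_pos: [562.9, -40.7, 108.2]
tcp_rot: [0.707, -0.014, 0.707, 0.016]
wrist_force: [-0.1, 3.4, 0.0]
grip_width: 0.275
```

```bash
python3 -c "
from h import *
go(566.2,-127.6,108,92.4)
p=ctrl.sense()['tool_pos'];print('xc',563.3-0.0419*(p[1]+58.7))
im=cap('scene','sc17');crop(im,210,130,350,270,5,'s17')
"
```

```text
t27.88 pos [562.9 -40.7 108.2] jaw 92.4 | shares d [ 0.0083 -0.2174 -0.0004] rot [-0.0009  0.0002  0.0002] | rows>= 2.1 / 0.0 | F [-0.1  3.4  0. ] grip 0.275 J6 -1.75
xc 562.5439076311671
```

View pics/s17.png

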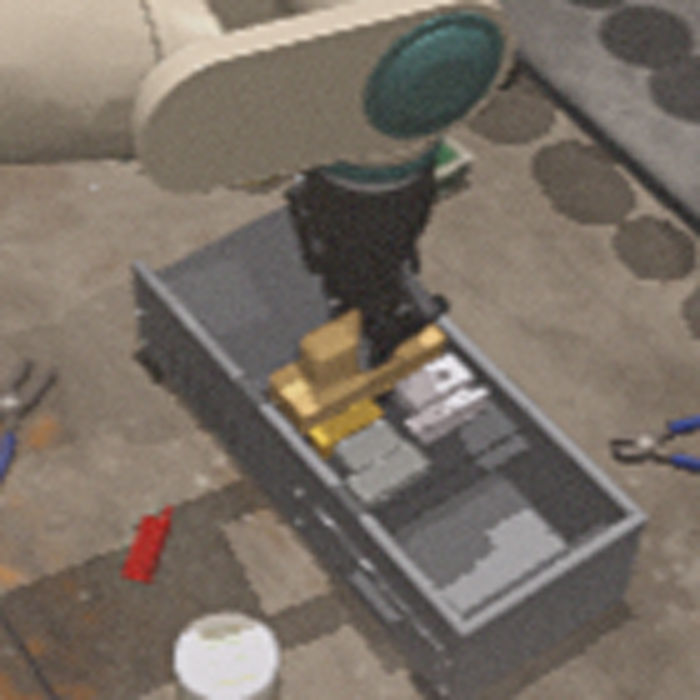

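servo_tool(moves=[0.001,-0.025,0,-0.001,0,0,0,0.001,-0.025,0,0,0,0,0,0.001,-0.025,0,0,0,0,0,0.001,-0.02,0,0,0,0,0])

```text
clock: 28.27
tool_pos: [564.5, -82.8, 108.1]
tcp_rot: [0.707, -0.015, 0.707, 0.014]
wrist_force: [-0.4, 3.6, -0.3]
grip_width: 0.268
```

```bash
python3 -c "
from h import *
go(566.2,-127.6,108,92.4)
p=ctrl.sense()['tool_pos'];print('xc',563.3-0.0419*(p[1]+58.7))
im=cap('scene','sc18');crop(im,210,130,350,270,5,'s18')
im=cap('top','top18');crop(im,280,120,370,210,6,'t18')
"
```

```text
t28.27 pos [564.5 -82.8 108.1] jaw 92.3 | shares d [ 0.0043 -0.1121 -0.0003] rot [0.0003 0.0002 0.0004] | rows>= 1.1 / 0.0 | F [-0.4  3.6 -0.3] grip 0.268 J6 -1.82
xc 564.3078587735711
```

View pics/s18.png

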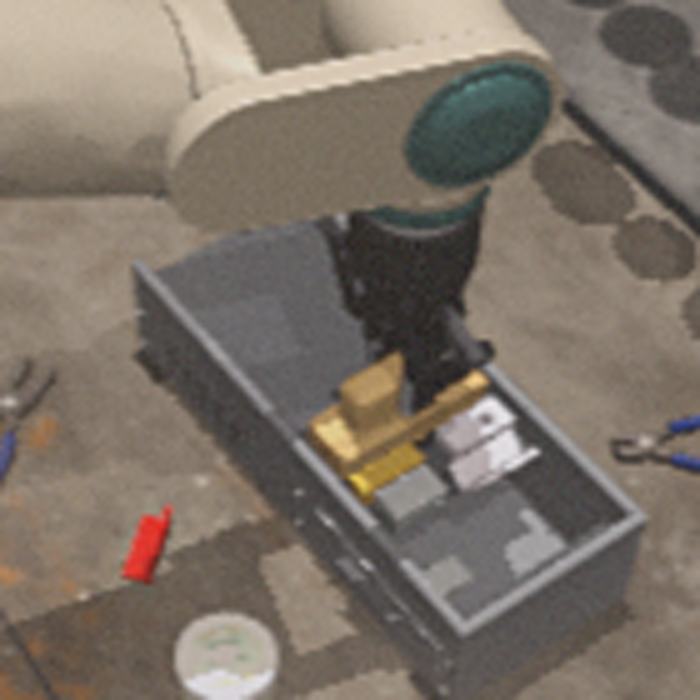

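View pics/t18.png

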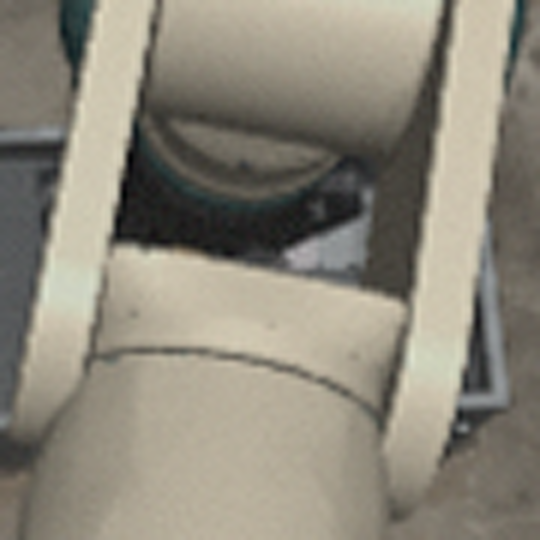

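servo_tool(moves=[0.001,-0.025,0,0,0,0,0,0.001,-0.025,0,0,0,0,0,0.001,-0.025,0,0,0,0,0])

```text
clock: 28.62
tool_pos: [565.7, -114.3, 108.0]
tcp_rot: [0.707, -0.015, 0.707, 0.014]
wrist_force: [-0.1, 0.9, -1.2]
grip_width: 0.272
```

```bash
python3 -c "
from h import *
go(566.2,-127.6,108,92.4)
im=cap('scene','sc19');crop(im,210,130,350,270,5,'s19')
"
```

```text
t28.62 pos [ 565.7 -114.3  108. ] jaw 92.4 | shares d [ 0.0011 -0.0331 -0.0001] rot [0.0006 0.0001 0.0002] | rows>= 0.3 / 0.0 | F [-0.1  0.9 -1.2] grip 0.272 J6 -1.87
```

View pics/s19.png

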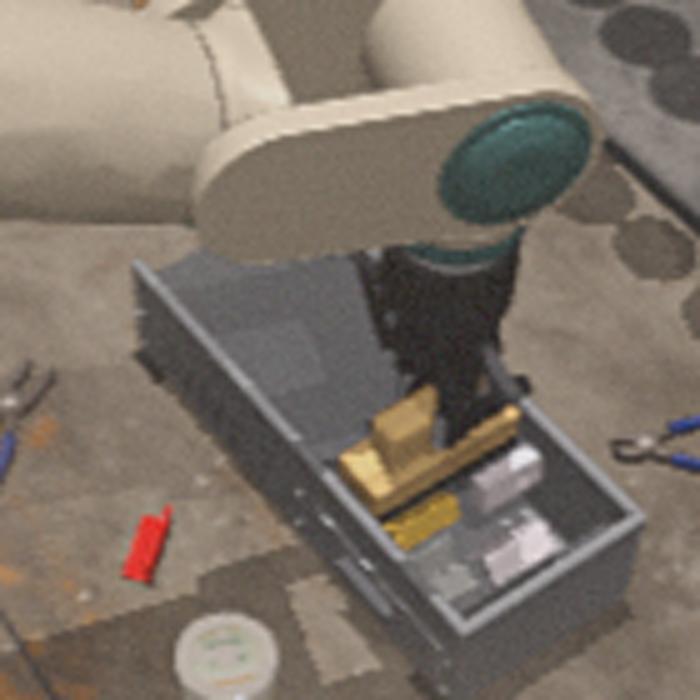

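servo_tool(moves=[0.001,-0.025,0,0,0,0,0,0.001,-0.02,0,0,0,0,0,0,-0.015,0,0,0,0,0])

```text
clock: 28.92
tool_pos: [566.4, -143.1, 107.7]
tcp_rot: [0.707, -0.015, 0.707, 0.013]
wrist_force: [0.1, 1.9, -0.4]
grip_width: 0.268
```

```bash
python3 -c "
from h import *
go(566.2,-137.6,108,92.4)
im=cap('scene','sc20');crop(im,210,130,350,270,5,'s20')
"
```

```text
t28.92 pos [ 566.4 -143.1  107.7] jaw 92.2 | shares d [-0.0005  0.0137  0.0006] rot [0.0011 0.     0.0009] | rows>= 0.1 / 0.0 | F [ 0.1  1.9 -0.4] grip 0.268 J6 -1.92
```

View pics/s20.png

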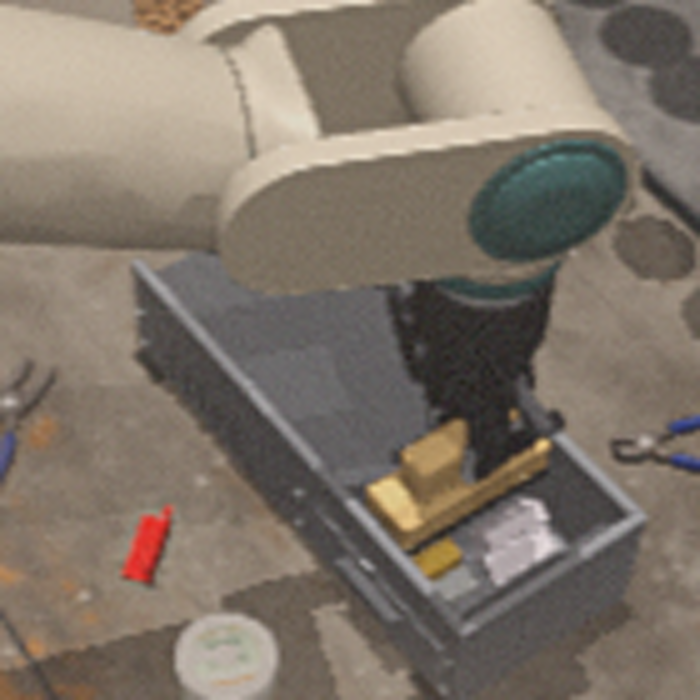

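servo_tool(moves=[0,0.01,0.01,0,0,0,0,0,0,0.05,0,0,0,0,0,0,0.07,0,0,0,0,0,0,0.07,0,0,0,0,0,0.04,0.05,0,0,0,0])

```text
clock: 29.38
tool_pos: [561.6, -124.6, 203.5]
tcp_rot: [0.701, -0.012, 0.713, 0.012]
wrist_force: [1.1, 0.1, -2.1]
grip_width: 0.267
```

servo_tool(moves=[-0.02,0.08,0,0,0,-0.006,0,-0.02,0.09,0,0,0,-0.006,0,-0.02,0.09,0,0,0,-0.006,0,-0.02,0.09,0,0,0,-0.006,0,-0.02,0.09,0,0,0,-0.006,0])

```text
clock: 29.8
tool_pos: [521.5, 54.6, 211.7]
tcp_rot: [0.705, 0.024, 0.708, -0.027]
wrist_force: [0.5, 0.5, -2.1]
grip_width: 0.267
```

```bash
python3 -c "
from h import *
go(463,208,180,76)
im=cap('scene','sc21');crop(im,210,130,350,270,5,'s21')
im=cap('top','top21');crop(im,230,120,370,210,5,'t21')
"
```

```text
t29.80 pos [521.5  54.6 211.7] jaw 85.9 | shares d [-0.1464  0.3835 -0.0793] rot [ 0.0011 -0.0016 -0.055 ] | rows>= 4.0 / 1.4 | F [ 0.5  0.5 -2.1] grip 0.267 J6 -1.46
```

View pics/s21.png

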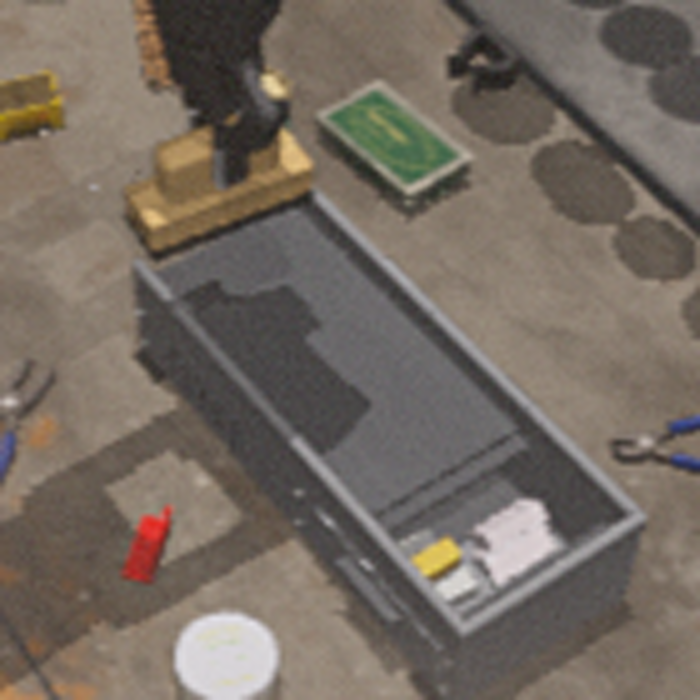

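View pics/t21.png

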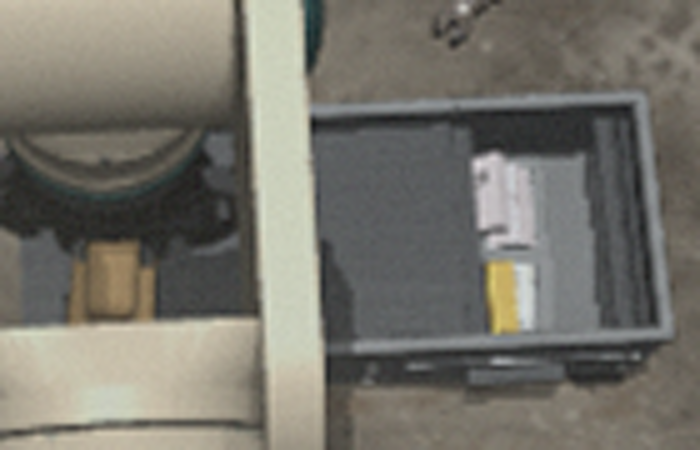

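servo_tool(moves=[-0.03,0.08,0,0,0,-0.012,0,-0.035,0.085,0,0,0,-0.012,0,-0.035,0.085,-0.02,0,0,-0.012,0,-0.02,0.06,-0.03,0,0,-0.01,0,-0.01,0.03,-0.03,0,0,-0.008,0])

```text
clock: 30.32
tool_pos: [467.0, 198.5, 182.7]
tcp_rot: [0.702, 0.085, 0.701, -0.086]
wrist_force: [0.5, -0.6, -2.1]
grip_width: 0.269
```

```bash
python3 -c "
from h import *
avg(2)
go(463,208,60,76)
im=cv2.imread('pics/sc21.png');crop(im,285,220,335,260,14,'s21b')
"
```

```text
avg [ 4.6591e+02  1.9848e+02  1.8019e+02 -1.1100e+00  3.9000e-01 -3.7200e+00
  4.0000e-02  7.0000e-02  0.0000e+00] sd [0.35 0.9  0.39]
t30.42 pos [466.3 197.6 180.6] jaw 76.2 | shares d [-0.0081  0.026  -0.3015] rot [ 0.0012 -0.0011 -0.0011] | rows>= 2.9 / 0.0 | F [-0.2 -0.8 -2.9] grip 0.268 J6 -1.00
```

View pics/s21b.png

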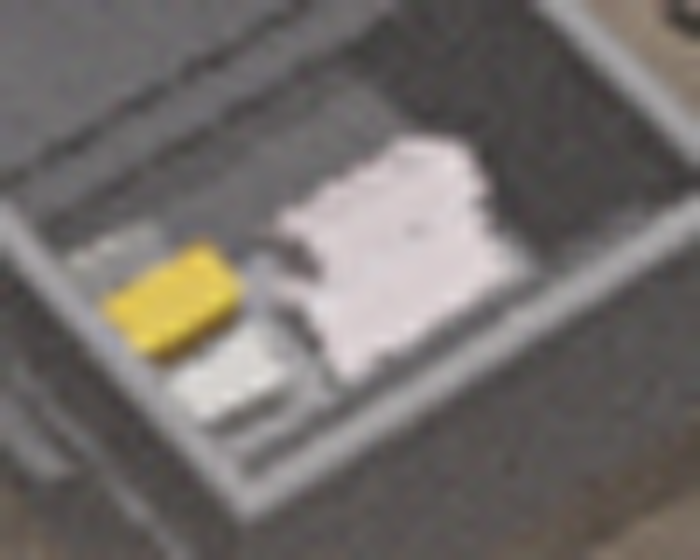

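servo_tool(moves=[-0.004,0.013,-0.06,0,0,0,0,-0.004,0.013,-0.08,0,0,0,0,0,0,-0.08,0,0,0,0,0,0,-0.05,0,0,0,0,0,0,-0.02,0,0,0,0])

```text
clock: 30.83
tool_pos: [466.3, 206.5, 67.1]
tcp_rot: [0.705, 0.083, 0.699, -0.084]
wrist_force: [-0.4, 0.5, -2.4]
grip_width: 0.265
```

```bash
python3 -c "
from h import *
avg(2)
go(463,208,38,76)
"
```

```text
avg [ 4.6624e+02  2.0642e+02  6.7270e+01 -7.1000e-01 -2.4000e-01 -3.3100e+00
 -6.0000e-02  5.0000e-02  2.0000e-02] sd [0.38 0.22 1.03]
t30.93 pos [466.6 206.6  68.3] jaw 76.3 | shares d [-0.0091  0.0034 -0.0757] rot [ 0.0008  0.0027 -0.0019] | rows>= 0.7 / 0.1 | F [ 0.  -0.2 -2.4] grip 0.270 J6 -0.98
```

servo_tool(moves=[-0.004,0.002,-0.025,0,0.003,0,0,-0.004,0,-0.03,0,0,0,0,0,0,-0.016,0,0,0,0])

```text
clock: 31.18
tool_pos: [467.2, 207.8, 44.1]
tcp_rot: [0.705, 0.085, 0.699, -0.084]
wrist_force: [-0.5, -0.1, -3.1]
grip_width: 0.267
```

```bash
python3 -c "
from h import *
avg(2)
go(463,208,38,76)
"
```

```text
avg [ 4.6675e+02  2.0761e+02  4.3340e+01 -8.0000e-01 -5.3000e-01 -2.9300e+00
 -2.0000e-02  3.0000e-02  2.0000e-02] sd [0.02 0.02 0.3 ]
t31.28 pos [466.7 207.6  43.6] jaw 76.3 | shares d [-0.0093  0.0009 -0.0141] rot [-0.      0.002  -0.0017] | rows>= 0.2 / 0.1 | F [-0.  -0.9 -1.8] grip 0.271 J6 -0.98
```

servo_tool(moves=[0,0,-0.007,0,0.002,0,0,0,0,-0.006,0,0,0,0,0,0,-0.004,0,0,0,0])

```text
clock: 31.53
tool_pos: [467.8, 208.0, 38.0]
tcp_rot: [0.703, 0.085, 0.701, -0.084]
wrist_force: [-3.2, 1.5, 5.3]
grip_width: 0.27
```

```bash
python3 -c "
from h import *
avg(2)
go(463,208,38,76)
"
```

```text
avg [ 4.6777e+02  2.0803e+02  3.8090e+01 -5.8000e-01  2.4000e-01 -1.9600e+00
 -4.0000e-02 -6.0000e-02 -1.0000e-02] sd [0.01 0.03 0.01]
t31.63 pos [467.8 208.   38.1] jaw 76.3 | shares d [-0.0119 -0.     -0.0002] rot [-0.0003  0.0006 -0.0018] | rows>= 0.1 / 0.0 | F [-0.9  0.7 -2.2] grip 0.268 J6 -0.99
```

On the bench. Release, raise, and head back to the cover.

servo_tool(moves=[0,0,0,0,0,0,1,0,0,0,0,0,0,1,0,0,0.001,0,0,0,1,0,0,0.001,0,0,0,1,0,0,0.003,0,0,0,1])

```text
clock: 32.05
tool_pos: [468.9, 208.5, 41.8]
tcp_rot: [0.704, 0.085, 0.7, -0.083]
wrist_force: [-1.0, -0.3, 1.4]
grip_width: 0.955
```

servo_tool(moves=[0,0,0.02,0,0,0,1,0,0,0.06,0,0,0,1,0,0,0.1,0,0,0,1,0,0,0.1,0,0,0,1,0,0,0.1,0,0,0,1])

```text
clock: 32.47
tool_pos: [462.5, 206.1, 191.4]
tcp_rot: [0.698, 0.082, 0.707, -0.086]
wrist_force: [1.6, 0.3, 0.3]
grip_width: 1.001
```

servo_tool(moves=[0.005,-0.06,0.03,0,0,0.006,1,0.008,-0.1,0,0,0,0.006,1,0.008,-0.1,0,0,0,0.006,1,0.008,-0.1,0,0,0,0.006,1,0.008,-0.1,0,0,0,0.006,1])

```text
clock: 32.88
tool_pos: [479.9, 23.2, 222.1]
tcp_rot: [0.71, 0.046, 0.701, -0.044]
wrist_force: [1.1, 0.7, 0.7]
grip_width: 1.001
```

servo_tool(moves=[0.008,-0.1,0,0,0,0.006,1,0.008,-0.1,0,0,0,0.006,1,0.008,-0.1,0,0,0,0.006,1,0.008,-0.1,0,0,0,0.006,1,0.008,-0.1,0,0,0,0.006,1])

```text
clock: 33.3
tool_pos: [494.3, -185.1, 228.0]
tcp_rot: [0.714, 0.011, 0.7, -0.009]
wrist_force: [1.7, 1.0, -0.5]
grip_width: 1.003
```

```bash
python3 -c "
from h import *
go(510.5,-409.3,120,92.5)
im=cap('scene','sc22');im=cap('top','top22')
"
```

```text
t33.30 pos [ 494.3 -185.1  228. ] jaw 88.4 | shares d [ 0.0405 -0.5605 -0.2701] rot [-0.0011  0.0066  0.0226] | rows>= 6.0 / 0.6 | F [ 1.7  1.  -0.5] grip 1.003 J6 -1.98
```

View pics/sc22.png

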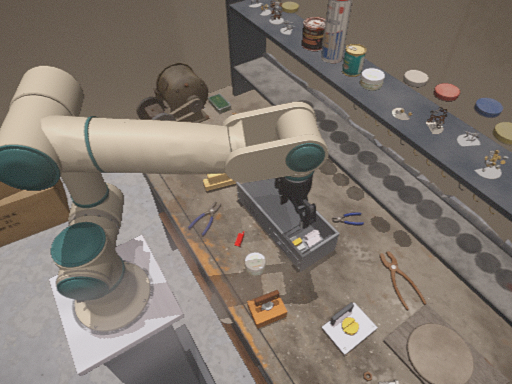

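View pics/top22.png

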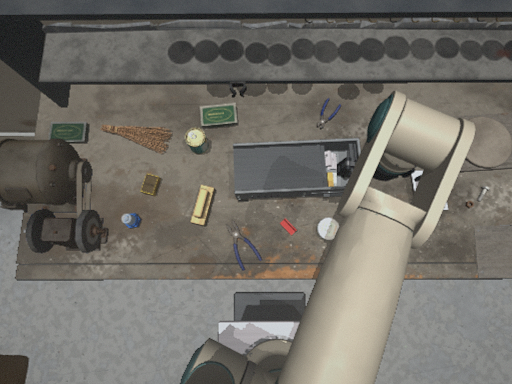

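servo_tool(moves=[0.006,-0.09,-0.02,0,0.002,0.005,1,0.006,-0.09,-0.02,0,0.002,0.004,1,0.006,-0.09,-0.02,0,0.002,0.004,1,0.006,-0.09,-0.02,0,0,0.004,1,0.006,-0.09,-0.02,0,0,0.004,1])

```text
clock: 33.82
tool_pos: [507.8, -369.0, 193.3]
tcp_rot: [0.71, -0.014, 0.704, 0.015]
wrist_force: [1.6, 0.3, 0.1]
grip_width: 1.002
```

servo_tool(moves=[0.006,-0.06,-0.02,0,0,0,1,0.003,-0.03,-0.02,0,0,0,1,0,-0.01,0,0,0,0,1,0,0,0,0,0,0,1])

```text
clock: 34.15
tool_pos: [510.1, -415.0, 175.3]
tcp_rot: [0.709, -0.012, 0.705, 0.014]
wrist_force: [0.0, -0.4, 0.0]
grip_width: 1.0
```

```bash
python3 -c "
from h import *
avg(2)
go(510.5,-409.3,80,92.5)
im=cap('scene','sc23');crop(im,300,280,400,360,6,'s23')
"
```

```text
avg [ 5.1030e+02 -4.1407e+02  1.7546e+02  1.4000e-01 -2.1000e-01 -3.0000e-01
 -0.0000e+00 -2.0000e-02 -4.0000e-02] sd [0.14 0.25 0.22]
t34.25 pos [ 510.4 -413.8  175.7] jaw 92.2 | shares d [ 2.000e-04  1.130e-02 -2.392e-01] rot [-0.0006  0.0021  0.0018] | rows>= 2.3 / 0.1 | F [-0.6 -0.8  0.2] grip 0.999 J6 -2.35
```

View pics/s23.png

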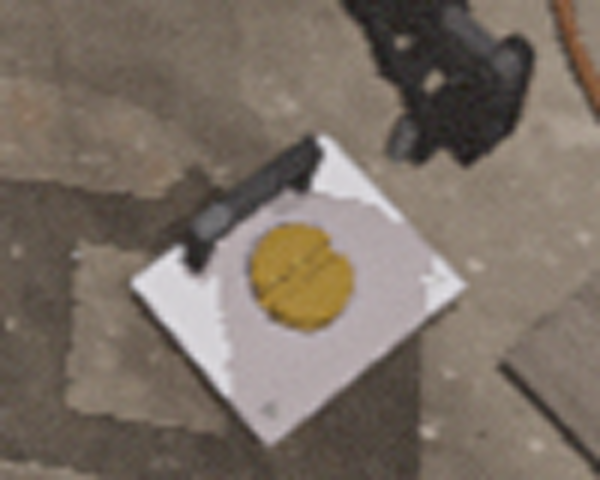

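servo_tool(moves=[0,0.011,-0.06,0,0.002,0.002,1,0,0,-0.08,0,0,0,1,0,0,-0.08,0,0,0,1,0,0,-0.05,0,0,0,1,0,0,-0.02,0,0,0,1])

```text
clock: 34.72
tool_pos: [515.3, -404.6, 67.8]
tcp_rot: [0.712, -0.022, 0.702, 0.015]
wrist_force: [-0.4, -0.3, -0.2]
grip_width: 0.999
```

```bash
python3 -c "
from h import *
avg(2)
go(510.5,-409.3,36.8,92.5)
"
```

```text
avg [ 5.1521e+02 -4.0460e+02  6.7870e+01 -3.2000e-01  5.0000e-02 -7.0000e-01
  2.0000e-02  1.0000e-02  3.0000e-02] sd [0.2  0.42 1.02]
t34.82 pos [ 515.4 -405.    68.9] jaw 93.0 | shares d [-0.0123 -0.0107 -0.0802] rot [ 0.0031  0.0047 -0.0026] | rows>= 0.8 / 0.2 | F [-0.  -0.3  0.2] grip 1.000 J6 -2.35
```

servo_tool(moves=[-0.012,-0.01,-0.03,0.003,0.005,-0.003,1,0,0,-0.03,0,0,0,1,-0.001,-0.002,-0.016,0.001,0.001,0,1,0,0,0,0,0,0,1])

```text
clock: 35.15
tool_pos: [512.4, -411.6, 42.9]
tcp_rot: [0.707, -0.016, 0.706, 0.014]
wrist_force: [0.1, -0.3, 0.0]
grip_width: 1.001
```

```bash
python3 -c "
from h import *
avg(2)
go(510.5,-409.3,36.8,92.5)
"
```

```text
avg [ 5.1279e+02 -4.1168e+02  4.3890e+01  9.7000e-01  4.8000e-01  6.6000e-01
  3.0000e-02  4.0000e-02 -3.0000e-02] sd [0.12 0.06 0.32]
t35.25 pos [ 512.9 -411.7   44.2] jaw 92.4 | shares d [-0.006   0.0061 -0.0185] rot [0.0013 0.0009 0.0003] | rows>= 0.2 / 0.0 | F [0.9 1.3 0.5] grip 1.002 J6 -2.35
```

servo_tool(moves=[-0.006,0.006,-0.01,0.001,0.001,0,1,0,0,-0.009,0,0,0,1,0,0,0,0,0,0,1])

```text
clock: 35.5
tool_pos: [510.9, -409.8, 37.8]
tcp_rot: [0.708, -0.016, 0.706, 0.014]
wrist_force: [-0.5, 0.2, 0.0]
grip_width: 1.003
```

```bash
python3 -c "
from h import *
avg(2)
go(510.5,-409.3,36.8,92.5)
"
```

```text
avg [ 5.1107e+02 -4.0989e+02  3.8160e+01  2.0000e-02  6.0000e-02  1.9000e-01
  3.0000e-02 -1.0000e-02 -0.0000e+00] sd [0.06 0.06 0.13]
t35.60 pos [ 511.1 -409.9   38.3] jaw 92.4 | shares d [-0.0016  0.0016 -0.0037] rot [0.0009 0.0006 0.0004] | rows>= 0.0 / 0.0 | F [ 0.3 -0.7  0.7] grip 1.000 J6 -2.35
```

servo_tool(moves=[-0.0015,0.0015,-0.004,0.001,0.001,0,0,0,0,0,0,0,0,0,0,0,0,0,0,0,0,0,0,0,0,0,0,0,0,0,0,0,0,0,0])

```text
clock: 36.02
tool_pos: [510.8, -409.5, 37.3]
tcp_rot: [0.707, -0.015, 0.707, 0.015]
wrist_force: [-0.5, 0.4, 0.5]
grip_width: 0.298
```

servo_tool(moves=[0,0,0,0,0,0,0,0,0,0,0,0,0,0,0,0,0,0,0,0,0,0,0,0,0,0,0,0])

```text
clock: 36.35
tool_pos: [510.9, -409.4, 37.5]
tcp_rot: [0.707, -0.015, 0.707, 0.015]
wrist_force: [0.2, -0.1, 0.9]
grip_width: 0.128
```

```bash
python3 -c "
from h import *
avg(2)
go(510.5,-409.3,36.8,92.5)
"
```

```text
avg [ 5.1094e+02 -4.0937e+02  3.7490e+01 -3.3000e-01 -1.2000e-01 -1.0000e-01
  7.0000e-02  1.0000e-02 -1.0000e-02] sd [0.01 0.02 0.01]
t36.45 pos [ 510.9 -409.4   37.5] jaw 92.5 | shares d [-0.0011  0.0001 -0.0017] rot [-0.     -0.0001  0.0003] | rows>= 0.0 / 0.0 | F [-0.2 -0.1 -0.3] grip 0.121 J6 -2.35
```

servo_tool(moves=[0,0,0.02,0,0,0,0,0,0,0.06,0,0,0,0,0,0,0.09,0,0,0,0,0,0,0.1,0,0,0,0,0,0,0.1,0,0,0,0])

```text
clock: 36.87
tool_pos: [504.2, -403.5, 175.2]
tcp_rot: [0.699, -0.008, 0.715, 0.022]
wrist_force: [0.7, -0.4, -2.4]
grip_width: 0.126
```

servo_tool(moves=[0.01,0.04,0.03,0,0,0,0,0.017,0.08,0,0,0,0,0,0.017,0.08,0,0,0,0,0,0.017,0.08,0,0,0,0,0,0.017,0.08,0,0,0,0,0])

```text
clock: 37.28
tool_pos: [535.6, -260.6, 199.4]
tcp_rot: [0.703, -0.008, 0.711, 0.014]
wrist_force: [-0.1, 0.5, -2.9]
grip_width: 0.125
```

servo_tool(moves=[0.017,0.08,0,0,0,0,0,0.017,0.08,0,0,0,0,0,0.017,0.07,0,0,0,0,0,0.01,0.04,0,0,0,0,0,0,0,0,0,0,0,0])

```text
clock: 37.7
tool_pos: [559.2, -137.0, 195.9]
tcp_rot: [0.702, -0.009, 0.712, 0.019]
wrist_force: [-0.5, -0.3, -3.6]
grip_width: 0.125
```

```bash
python3 -c "
from h import *
avg(2)
go(568,-140.3,150,92.5)
"
```

```text
avg [ 5.5882e+02 -1.3912e+02  1.9583e+02  2.2000e-01  4.6000e-01 -3.0700e+00
  7.0000e-02 -3.0000e-02  1.0000e-02] sd [0.08 0.84 0.06]
t37.80 pos [ 558.7 -140.   195.9] jaw 92.1 | shares d [ 0.0232 -0.0008 -0.1147] rot [-0.0041 -0.005   0.002 ] | rows>= 1.1 / 0.2 | F [ 0.1  0.5 -2.6] grip 0.130 J6 -1.92
```

servo_tool(moves=[0.012,0,-0.03,-0.002,-0.003,0.002,0,0.011,0,-0.04,-0.002,-0.002,0,0,0,0,-0.03,0,0,0,0,0,0,0,0,0,0,0])

```text
clock: 38.13
tool_pos: [566.9, -143.8, 154.1]
tcp_rot: [0.707, -0.015, 0.707, 0.013]
wrist_force: [-0.8, -0.3, -4.3]
grip_width: 0.126
```

```bash
python3 -c "
from h import *
avg(2)
go(568,-140.3,130,92.5)
im=cap('scene','sc24');crop(im,250,170,360,270,7,'s24')
"
```

```text
avg [ 5.6744e+02 -1.4403e+02  1.5603e+02  1.7000e-01 -3.7000e-01 -2.6100e+00
  6.0000e-02 -1.0000e-02 -1.0000e-02] sd [0.31 0.01 0.71]
t38.23 pos [ 567.7 -144.   156.7] jaw 92.3 | shares d [ 0.0006  0.0093 -0.0669] rot [0.0009 0.0011 0.0013] | rows>= 0.6 / 0.0 | F [ 0.1 -0.4 -2.4] grip 0.128 J6 -1.92
```

View pics/s24.png

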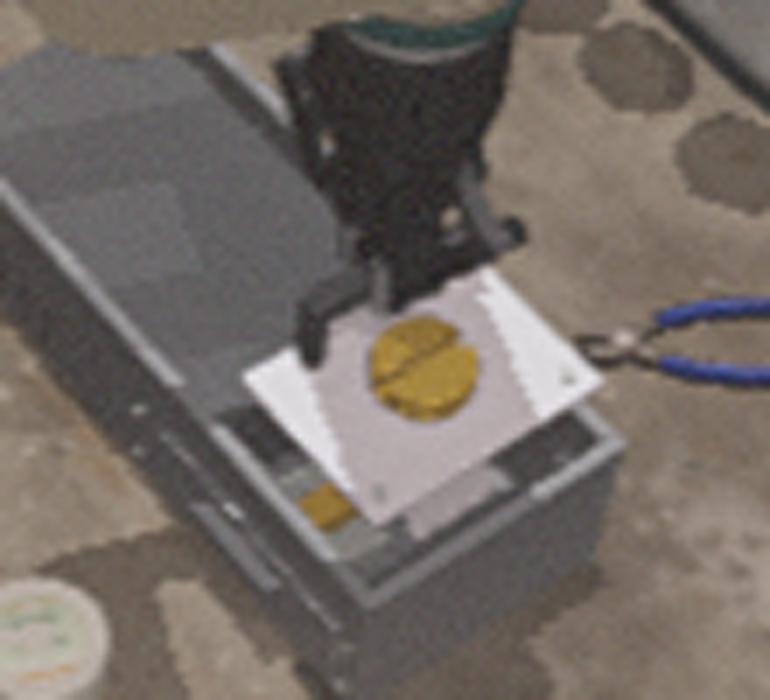

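servo_tool(moves=[0.001,0.009,-0.025,0.001,0.001,0.001,0,0,0,-0.025,0,0,0,0,0,0,-0.02,0,0,0,0,0,0,0,0,0,0,0])

```text
clock: 38.62
tool_pos: [569.5, -141.1, 130.0]
tcp_rot: [0.709, -0.015, 0.705, 0.014]
wrist_force: [-0.1, -0.4, -2.9]
grip_width: 0.123
```

```bash
python3 -c "
from h import *
avg(2)
go(568,-140.3,112,92.5)
"
```

```text
avg [ 5.6987e+02 -1.4117e+02  1.3129e+02 -3.6000e-01  3.1000e-01 -3.1700e+00
  1.1000e-01  0.0000e+00 -0.0000e+00] sd [0.17 0.04 0.45]
t38.72 pos [ 570.  -141.2  131.7] jaw 92.4 | shares d [-0.0051  0.0023 -0.0493] rot [0.0006 0.0026 0.0005] | rows>= 0.5 / 0.1 | F [-0.5  0.7 -2.8] grip 0.123 J6 -1.92
```

servo_tool(moves=[-0.005,0.002,-0.015,0,0.003,0,0,0,0,-0.02,0,0.001,0,0,0,0,-0.012,0,0,0,0,0,0,0,0,0,0,0])

```text
clock: 39.05
tool_pos: [568.4, -140.5, 112.4]
tcp_rot: [0.706, -0.016, 0.708, 0.014]
wrist_force: [-0.5, 0.7, -2.2]
grip_width: 0.125
```

```bash
python3 -c "
from h import *
avg(2)
go(568,-140.3,98,92.5)
"
```

```text
avg [ 5.6862e+02 -1.4055e+02  1.1306e+02 -5.0000e-02 -1.0000e-02 -2.6000e+00
  7.0000e-02 -1.0000e-02 -1.0000e-02] sd [0.13 0.05 0.33]
t39.15 pos [ 568.8 -140.6  113.4] jaw 92.4 | shares d [-0.0019  0.0007 -0.0385] rot [ 0.0009 -0.0008  0.0005] | rows>= 0.4 / 0.0 | F [ 0.7 -0.4 -3.3] grip 0.129 J6 -1.92
```

servo_tool(moves=[-0.002,0.001,-0.012,0.001,-0.001,0,0,0,0,-0.015,0,0,0,0,0,0,-0.01,0,0,0,0])

```text
clock: 39.4
tool_pos: [568.8, -140.4, 99.3]
tcp_rot: [0.708, -0.015, 0.705, 0.015]
wrist_force: [-0.0, 0.1, -2.8]
grip_width: 0.126
```

```bash
python3 -c "
from h import *
avg(2)
go(568,-140.3,91,92.5)
im=cap('scene','sc25');crop(im,250,170,360,270,7,'s25')
"
```

```text
avg [ 5.6838e+02 -1.4032e+02  9.8520e+01 -3.3000e-01  6.0000e-02 -2.9200e+00
  8.0000e-02  2.0000e-02  3.0000e-02] sd [0.01 0.01 0.19]
t39.50 pos [ 568.4 -140.3   98.7] jaw 92.4 | shares d [-0.0009  0.     -0.0193] rot [-0.      0.0008  0.0005] | rows>= 0.2 / 0.0 | F [-0.1  0.1 -2.9] grip 0.124 J6 -1.92
```

View pics/s25.png

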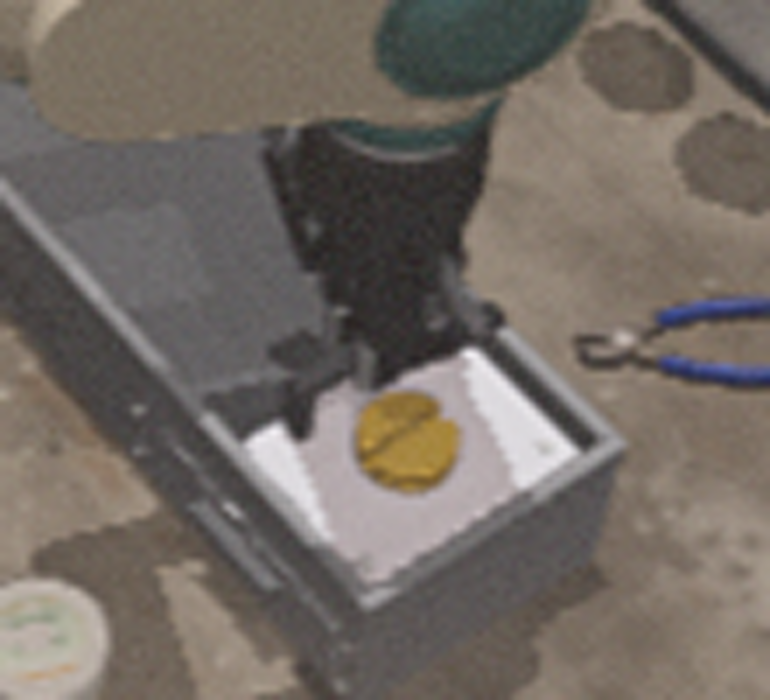

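servo_tool(moves=[-0.001,0,-0.008,0,0.001,0,0,0,0,-0.008,0,0,0,0,0,0,-0.005,0,0,0,0])

```text
clock: 39.8
tool_pos: [568.8, -140.6, 91.4]
tcp_rot: [0.708, -0.015, 0.706, 0.015]
wrist_force: [0.3, -0.3, -2.7]
grip_width: 0.124
```

```bash
python3 -c "
from h import *
avg(2)
go(568,-140.3,90.5,92.5)
"
```

```text
avg [ 5.6855e+02 -1.4050e+02  9.0940e+01 -7.2000e-01  2.0000e-01 -1.9800e+00
  8.0000e-02  2.0000e-02  1.0000e-02] sd [0.01 0.01 0.1 ]
t39.90 pos [ 568.5 -140.5   91. ] jaw 92.4 | shares d [-0.0014  0.0005 -0.0014] rot [0.0002 0.0003 0.0004] | rows>= 0.0 / 0.0 | F [-0.3  0.9 -1.2] grip 0.124 J6 -1.92
```

servo_tool(moves=[0,0,-0.003,0,0,0,0,0,0,-0.003,0,0,0,0])

```text
clock: 40.07
tool_pos: [568.9, -140.6, 90.4]
tcp_rot: [0.708, -0.015, 0.706, 0.015]
wrist_force: [-7.3, 2.2, 9.3]
grip_width: 0.126
```

```bash
python3 -c "
from h import *
avg(2)
go(568,-140.3,90.5,92.5)
"
```

```text
avg [ 5.6885e+02 -1.4055e+02  9.0440e+01 -4.8300e+00  1.3100e+00  4.5600e+00
  3.0000e-01  8.5000e-01 -1.0000e-02] sd [0.   0.   0.01]
t40.17 pos [ 568.8 -140.5   90.4] jaw 92.4 | shares d [-0.0021  0.0006  0.0002] rot [0.0003 0.0007 0.0004] | rows>= 0.0 / 0.0 | F [-4.7  1.4  6.2] grip 0.127 J6 -1.92
```

Seated at exactly the expected height (90.4 vs 90.5). Release and raise.

servo_tool(moves=[0,0,0,0,0,0,1,0,0,0,0,0,0,1,0,0,0.001,0,0,0,1,0,0,0.001,0,0,0,1,0,0,0.002,0,0,0,1])

```text
clock: 40.58
tool_pos: [570.3, -141.1, 93.6]
tcp_rot: [0.709, -0.016, 0.705, 0.014]
wrist_force: [-0.5, -0.0, -0.7]
grip_width: 0.823
```

servo_tool(moves=[0,0,0.01,0,0,0,1,0,0,0.05,0,0,0,1,0,0,0.08,0,0,0,1,0,0,0.09,0,0,0,1,0,0,0.05,0,0,0,1])

```text
clock: 41.0
tool_pos: [566.5, -140.0, 203.4]
tcp_rot: [0.705, -0.014, 0.709, 0.015]
wrist_force: [-0.2, -0.0, 0.1]
grip_width: 1.001
```

servo_tool(moves=[-0.06,-0.03,0,0,0,-0.01,1,-0.08,-0.05,0,0,0,-0.01,1,-0.08,-0.05,0,0,0,-0.01,1,-0.08,-0.05,0,0,0,-0.01,1,-0.08,-0.05,0,0,0,-0.01,1])

```text
clock: 41.42
tool_pos: [415.6, -231.4, 212.4]
tcp_rot: [0.709, 0.038, 0.703, -0.041]
wrist_force: [0.5, -0.5, 0.5]
grip_width: 0.999
```

```bash
python3 -c "
from h import *
go(350,-281.8,150,80)
im=cap('scene','sc26');crop(im,250,170,360,270,7,'s26')
im=cap('top','top26');crop(im,310,130,370,200,9,'t26')
"
```

```text
t41.42 pos [ 415.6 -231.4  212.4] jaw 83.6 | shares d [-0.1641 -0.126  -0.156 ] rot [ 0.0014  0.0028 -0.0202] | rows>= 2.5 / 0.5 | F [ 0.5 -0.5  0.5] grip 0.999 J6 -2.05
```

View pics/s26.png

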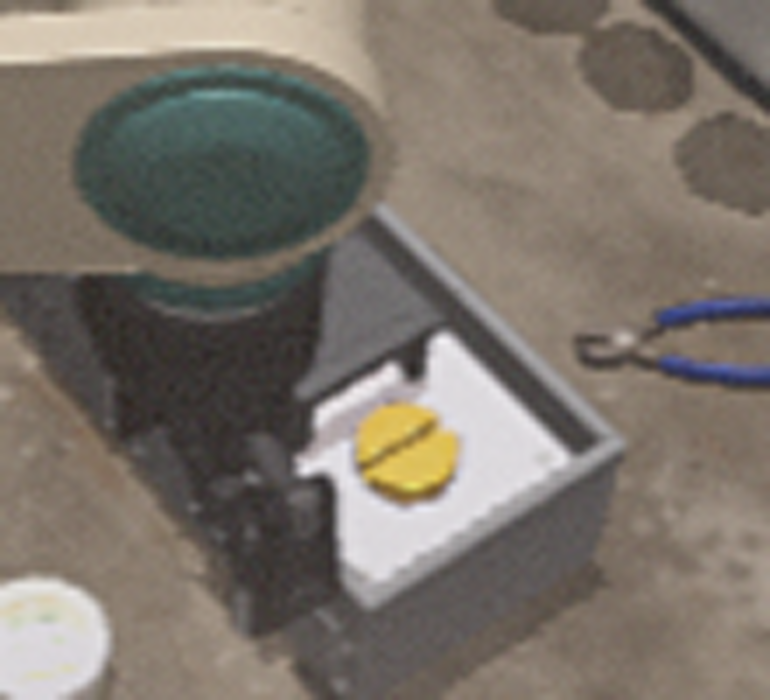

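View pics/t26.png

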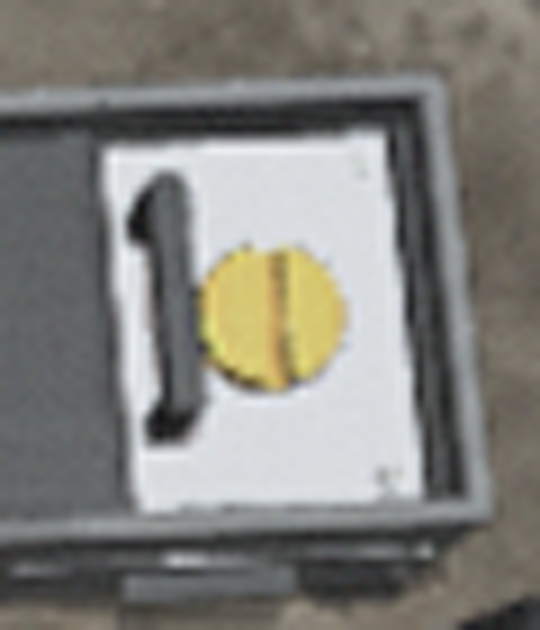

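servo_tool(moves=[-0.06,-0.05,-0.02,0,0.002,-0.01,1,-0.06,-0.045,-0.04,0,0,-0.01,1,-0.03,-0.02,-0.05,0,0,0,1,0,0,-0.03,0,0,0,1,0,0,0,0,0,0,1])

```text
clock: 41.93
tool_pos: [352.3, -281.6, 158.5]
tcp_rot: [0.707, 0.061, 0.701, -0.068]
wrist_force: [-0.9, 0.2, -0.0]
grip_width: 1.001
```

```bash
python3 -c "
from h import *
avg(2)
go(350,-281.8,58,80)
"
```

```text
avg [ 3.5309e+02 -2.8175e+02  1.6016e+02 -2.1000e-01  7.0000e-02 -1.0000e-02
  1.0000e-02  1.0000e-02 -2.0000e-02] sd [0.36 0.05 0.54]
t42.03 pos [ 353.5 -281.8  160.7] jaw 79.6 | shares d [-0.0086 -0.     -0.2568] rot [0.0039 0.0034 0.002 ] | rows>= 2.5 / 0.1 | F [-0.4  0.2 -0.1] grip 0.999 J6 -2.14
```

servo_tool(moves=[-0.008,0,-0.05,0.004,0.003,0.002,1,0,0,-0.07,0,0,0,1,0,0,-0.07,0,0,0,1,0,0,-0.04,0,0,0,1,0,0,-0.01,0,0,0,1])

```text
clock: 42.45
tool_pos: [357.0, -283.1, 70.8]
tcp_rot: [0.71, 0.056, 0.699, -0.062]
wrist_force: [-0.3, -0.3, -0.1]
grip_width: 0.998
```

```bash
python3 -c "
from h import *
avg(2)
go(350,-281.8,58,80)
"
```

```text
avg [ 3.5722e+02 -2.8340e+02  7.1800e+01  2.5000e-01 -1.1000e-01 -9.0000e-01
  1.0000e-02  1.0000e-02 -0.0000e+00] sd [0.17 0.27 0.69]
t42.55 pos [ 357.4 -283.7   72.5] jaw 80.4 | shares d [-0.0185  0.0047 -0.0362] rot [ 0.0036  0.0048 -0.002 ] | rows>= 0.4 / 0.2 | F [-0.1 -0.3 -0.4] grip 0.996 J6 -2.16
```

servo_tool(moves=[-0.018,0.005,-0.015,0.003,0.005,-0.002,1,0,0,-0.016,0,0,0,1,0,0,-0.004,0,0,0,1])

```text
clock: 42.8
tool_pos: [352.2, -283.1, 62.4]
tcp_rot: [0.706, 0.059, 0.703, -0.063]
wrist_force: [0.2, 0.5, -0.7]
grip_width: 1.0
```

```bash
python3 -c "
from h import *
avg(2)
go(350,-281.8,58,80)
"
```

```text
avg [ 3.5224e+02 -2.8310e+02  6.2510e+01  2.6000e-01  7.0000e-02  2.1000e-01
  2.0000e-02 -2.0000e-02 -4.0000e-02] sd [0.   0.01 0.05]
t42.90 pos [ 352.2 -283.1   62.6] jaw 80.0 | shares d [-0.0056  0.0032 -0.0114] rot [ 0.002   0.0011 -0.0002] | rows>= 0.1 / 0.1 | F [ 0.4 -0.1 -0.1] grip 1.000 J6 -2.15
```

servo_tool(moves=[-0.005,0.003,-0.012,0.002,0.001,0,1,0,0,0,0,0,0,0,0,0,0,0,0,0,0,0,0,0,0,0,0,0,0,0,0,0,0,0,0])

```text
clock: 43.32
tool_pos: [350.5, -282.4, 58.6]
tcp_rot: [0.705, 0.061, 0.704, -0.062]
wrist_force: [-0.8, -0.2, -0.2]
grip_width: 0.451
```

servo_tool(moves=[0,0,0,0,0,0,0,0,0,0,0,0,0,0,0,0,0,0,0,0,0,0,0,0,0,0,0,0])

```text
clock: 43.65
tool_pos: [350.7, -282.5, 58.9]
tcp_rot: [0.705, 0.061, 0.704, -0.062]
wrist_force: [0.0, -0.5, -1.3]
grip_width: 0.152
```

```bash
python3 -c "
from h import *
avg(2)
go(350,-281.8,58,80)
"
```

```text
avg [ 3.5065e+02 -2.8255e+02  5.8930e+01 -4.4000e-01 -4.3000e-01 -2.2000e-01
  0.0000e+00 -1.0000e-02  3.0000e-02] sd [0.   0.02 0.01]
t43.75 pos [ 350.7 -282.5   58.9] jaw 80.0 | shares d [-0.0016  0.0018 -0.0023] rot [ 0.0004  0.0006 -0.0001] | rows>= 0.0 / 0.0 | F [-0.8 -0.3 -0.2] grip 0.156 J6 -2.16
```

servo_tool(moves=[0,0,0.03,0,0,0,0,0,0,0.07,0,0,0,0,0,0,0.09,0,0,0,0,0,0,0.09,0,0,0,0,0,0,0.08,0,0,0,0])

```text
clock: 44.17
tool_pos: [345.4, -277.6, 198.0]
tcp_rot: [0.699, 0.066, 0.71, -0.057]
wrist_force: [1.5, -0.1, -1.3]
grip_width: 0.15
```

servo_tool(moves=[0.07,0.035,0.01,0,0,0.01,0,0.08,0.04,0,0,0,0.01,0,0.08,0.04,0,0,0,0.01,0,0.08,0.04,0,0,0,0.01,0,0.08,0.04,0,0,0,0.01,0])

```text
clock: 44.58
tool_pos: [505.3, -201.6, 213.2]
tcp_rot: [0.707, 0.008, 0.708, -0.008]
wrist_force: [-0.6, -1.5, -0.6]
grip_width: 0.149
```

servo_tool(moves=[0.08,0.04,0,0,0,0.01,0,0.05,0.02,0,0,0,0.005,0,0.02,0.01,0,0,0,0,0,0,0,0,0,0,0,0])

```text
clock: 44.92
tool_pos: [572.3, -166.8, 210.2]
tcp_rot: [0.706, -0.012, 0.708, 0.014]
wrist_force: [-1.0, -0.1, -1.1]
grip_width: 0.153
```

```bash
python3 -c "
from h import *
avg(2)
go(569,-174.5,150,92.4)
"
```

```text
avg [ 5.7119e+02 -1.6768e+02  2.1019e+02 -4.7000e-01  3.5000e-01 -1.7500e+00
  1.0000e-02  3.0000e-02 -1.0000e-02] sd [0.36 0.38 0.19]
t45.02 pos [ 570.8 -168.1  210.4] jaw 92.0 | shares d [-0.0046 -0.0161 -0.1509] rot [-0.0006 -0.0013  0.0024] | rows>= 1.5 / 0.1 | F [-0.2  0.3 -1.8] grip 0.153 J6 -1.95
```

servo_tool(moves=[-0.004,-0.016,-0.03,0,-0.001,0.002,0,0,0,-0.05,0,0,0,0,0,0,-0.05,0,0,0,0,0,0,-0.015,0,0,0,0,0,0,0,0,0,0,0])

```text
clock: 45.43
tool_pos: [565.4, -178.5, 152.8]
tcp_rot: [0.707, -0.013, 0.707, 0.012]
wrist_force: [-0.4, 0.7, -1.0]
grip_width: 0.158
```

```bash
python3 -c "
from h import *
avg(2)
go(569,-174.5,148,92.4)
"
```

```text
avg [ 5.6581e+02 -1.7856e+02  1.5387e+02  2.0000e-02  7.8000e-01 -9.4000e-01
 -2.0000e-02  1.0000e-02 -2.0000e-02] sd [0.35 0.02 0.55]
t45.53 pos [ 566.2 -178.5  154.4] jaw 92.0 | shares d [ 0.0071  0.0101 -0.016 ] rot [0.0004 0.0011 0.002 ] | rows>= 0.2 / 0.1 | F [-0.   0.3 -0.2] grip 0.155 J6 -1.97
```

servo_tool(moves=[0.007,0.01,-0.006,0,0.001,0.002,0,0,0,-0.008,0,0,0,0,0,0,0,0,0,0,0])

```text
clock: 45.78
tool_pos: [570.2, -175.0, 152.3]
tcp_rot: [0.709, -0.016, 0.705, 0.014]
wrist_force: [0.1, 0.1, -1.0]
grip_width: 0.156
```

```bash
python3 -c "
from h import *
avg(2)
go(569,-174.5,142,92.4)
im=cap('scene','sc27');crop(im,285,210,330,250,15,'s27')
im=cv2.imread('pics/sc26.png');crop(im,285,210,330,250,15,'s26b')
im=cv2.imread('pics/top26.png');crop(im,325,150,355,180,20,'t26b')
"
```

```text
avg [ 5.7036e+02 -1.7500e+02  1.5273e+02 -3.8000e-01 -5.6000e-01 -6.8000e-01
 -0.0000e+00  1.0000e-02 -0.0000e+00] sd [0.03 0.03 0.01]
t45.88 pos [ 570.3 -175.   152.7] jaw 92.4 | shares d [-0.0033  0.0013 -0.0268] rot [0.001  0.0019 0.0001] | rows>= 0.3 / 0.1 | F [-0.6 -1.  -0.6] grip 0.159 J6 -1.97
```

View pics/s27.png

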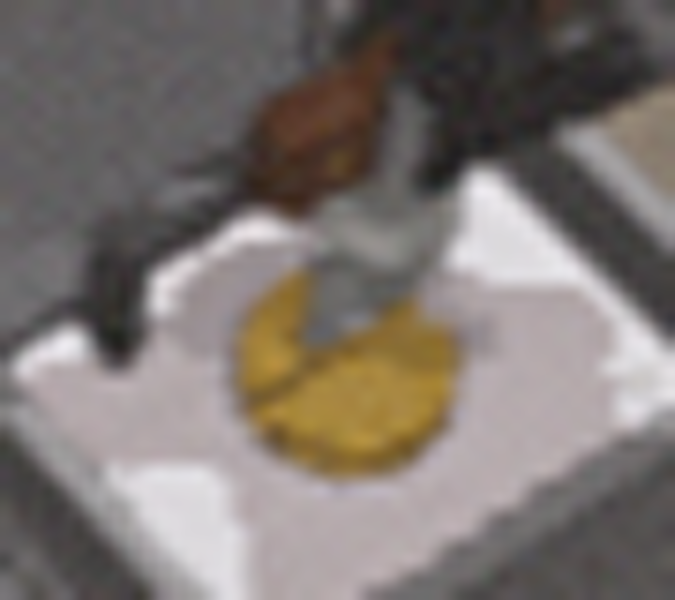

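View pics/s26b.png

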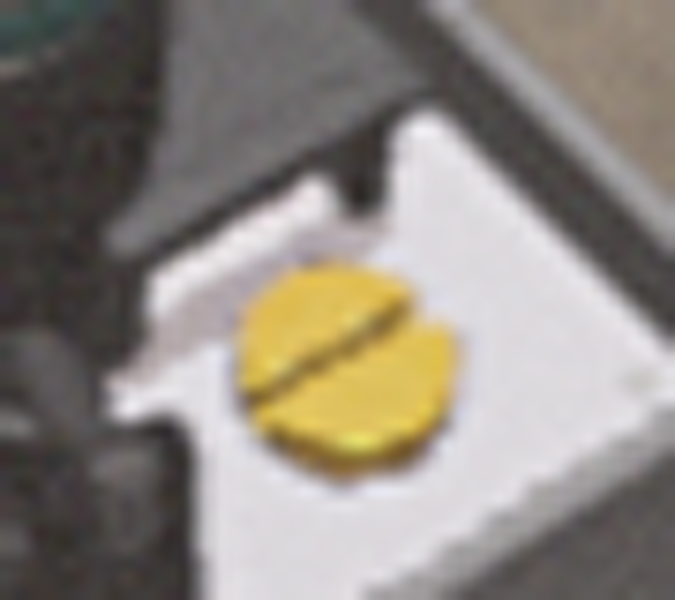

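View pics/t26b.png

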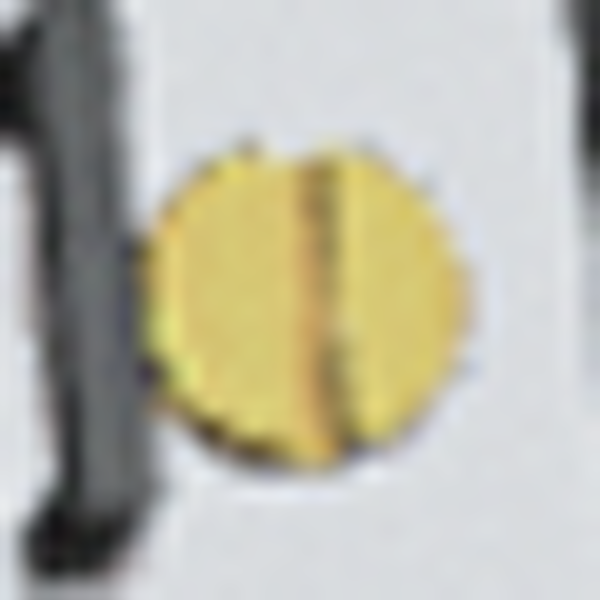

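servo_tool(moves=[-0.003,0.001,-0.01,0.001,0.002,0,0,0,0,-0.01,0,0,0,0,0,0,-0.006,0,0,0,0])

```text
clock: 46.18
tool_pos: [569.4, -174.7, 142.5]
tcp_rot: [0.707, -0.015, 0.707, 0.015]
wrist_force: [-0.4, 1.1, -1.2]
grip_width: 0.155
```

```bash
python3 -c "
from h import *
avg(2)
go(569,-174.5,132,92.4)
def T(p): return w('top',(p[0]/20+325,p[1]/20+150),83.5)[:2]
a,b=T((310,165)),T((332,445));print(a,b,np.degrees(np.arctan2(*(a-b)[::-1])))
"
```

```text
avg [ 5.6914e+02 -1.7462e+02  1.4200e+02 -2.1000e-01  1.6000e-01 -1.3100e+00
 -0.0000e+00 -3.0000e-02  4.0000e-02] sd [0.01 0.   0.12]
t46.28 pos [ 569.1 -174.6  142.1] jaw 92.4 | shares d [-0.0003  0.0003 -0.0253] rot [-0.     -0.0001  0.    ] | rows>= 0.2 / 0.0 | F [-0.4  0.1 -1.3] grip 0.155 J6 -1.97
[ 583.81704147 -176.77376317] [ 543.97104477 -177.51467919] 1.065263091191174
```

servo_tool(moves=[0,0,-0.008,0,0,0,0,0,0,-0.008,0,0,0,0])

```text
clock: 46.45
tool_pos: [569.4, -174.8, 135.9]
tcp_rot: [0.707, -0.015, 0.707, 0.015]
wrist_force: [0.0, 0.8, -1.3]
grip_width: 0.152
```

```bash
python3 -c "
from h import *
avg(2)
go(569,-174.5,132,92.4)
"
```

```text
avg [ 5.6915e+02 -1.7468e+02  1.3531e+02  4.1000e-01 -5.6000e-01 -1.2600e+00
  0.0000e+00 -2.0000e-02 -1.0000e-02] sd [0.01 0.01 0.14]
t46.55 pos [ 569.1 -174.7  135.4] jaw 92.4 | shares d [-0.0003  0.0004 -0.0086] rot [ 0.     -0.0001  0.    ] | rows>= 0.1 / 0.0 | F [ 0.5 -0.8 -0.9] grip 0.151 J6 -1.97
```

In the slot. A bit deeper, then turn clockwise.

servo_tool(moves=[0,0,-0.008,0,0,0,0,0,0,0,0,0,-0.02,0,0,0,0,0,0,-0.03,0,0,0,0,0,0,-0.035,0,0,0,0,0,0,-0.035,0])

```text
clock: 46.97
tool_pos: [569.3, -174.8, 131.9]
tcp_rot: [0.697, 0.122, 0.696, -0.122]
wrist_force: [-1.2, -1.7, -0.5]
grip_width: 0.156
```

```bash
python3 -c "
from h import *
go(569,-174.5,132.3,-2)
print(ctrl.sense()['moment'])
"
```

```text
t46.97 pos [ 569.3 -174.8  131.9] jaw 70.1 | shares d [-0.0008  0.0007  0.0011] rot [ 1.000e-04 -0.000e+00 -4.005e-01] | rows>= 0.0 / 10.1 | F [-1.2 -1.7 -0.5] grip 0.156 J6 -1.58
[-0.14401558  0.13718112  0.05022266]
```

servo_tool(moves=[-0.001,0.001,0.001,0,0,-0.036,0,0,0,0,0,0,-0.036,0,0,0,0,0,0,-0.036,0,0,0,0,0,0,-0.036,0,0,0,0,0,0,-0.036,0])

```text
clock: 47.38
tool_pos: [568.6, -174.8, 131.9]
tcp_rot: [0.63, 0.32, 0.63, -0.321]
wrist_force: [-0.8, -0.4, -0.8]
grip_width: 0.154
```

```bash
python3 -c "
from h import *
go(569,-174.5,132.3,-2)
print(ctrl.sense()['moment'])
"
```

```text
t47.38 pos [ 568.6 -174.8  131.9] jaw 36.1 | shares d [0.0009 0.0008 0.0011] rot [ 0.0004 -0.0004 -0.2115] | rows>= 0.0 / 5.3 | F [-0.8 -0.4 -0.8] grip 0.154 J6 -0.99
[-0.02847302  0.21558677  0.05130157]
```

servo_tool(moves=[0.001,0.001,0.001,0,0,-0.036,0,0,0,0,0,0,-0.036,0,0,0,0,0,0,-0.036,0,0,0,0,0,0,-0.036,0,0,0,0,0,0,-0.036,0])

```text
clock: 47.8
tool_pos: [568.3, -175.0, 131.8]
tcp_rot: [0.508, 0.49, 0.509, -0.492]
wrist_force: [-0.0, 0.4, 0.1]
grip_width: 0.149
```

```bash
python3 -c "
from h import *
go(569,-174.5,132.3,-5)
print(ctrl.sense()['moment'])
"
```

```text
t47.80 pos [ 568.3 -175.   131.8] jaw 2.0 | shares d [0.0019 0.0012 0.0012] rot [ 0.0004 -0.0012 -0.0388] | rows>= 0.0 / 1.0 | F [-0.   0.4  0.1] grip 0.149 J6 -0.39
[-0.00302764  0.23630227  0.09633456]
```

servo_tool(moves=[0.001,0.001,0.001,0,0,-0.025,0,0,0,0,0,0,-0.025,0,0,0,0,0,0,0,0])

```text
clock: 48.05
tool_pos: [568.1, -175.0, 131.8]
tcp_rot: [-0.464, -0.531, -0.466, 0.535]
wrist_force: [0.1, 0.9, -1.2]
grip_width: 0.154
```

```bash
python3 -c "
from h import *
avg(2)
go(569,-174.5,132.3,-5)
print(ctrl.sense()['moment'])
"
```

```text
avg [ 5.6814e+02 -1.7499e+02  1.3182e+02 -7.6000e-01 -1.4000e-01 -1.0500e+00
  0.0000e+00  9.0000e-02 -1.0000e-02] sd [0.01 0.02 0.01]
t48.15 pos [ 568.1 -175.   131.8] jaw -7.5 | shares d [0.0021 0.0012 0.0012] rot [ 0.0005 -0.0016  0.0137] | rows>= 0.0 / 0.3 | F [-1.3  0.2 -0.8] grip 0.158 J6 -0.23
[-0.00751751  0.1420353   0.00448961]
```

servo_tool(moves=[0,0,0,0,0,-0.02,0,0,0,0,0,0,-0.01,0])

```text
clock: 48.32
tool_pos: [568.1, -175.0, 131.8]
tcp_rot: [-0.441, -0.55, -0.443, 0.554]
wrist_force: [-0.0, -1.5, -1.4]
grip_width: 0.154
```

```bash
python3 -c "
from h import *
avg(2)
go(569,-174.5,132.3,-5)
print(ctrl.sense()['moment'])
"
```

```text
avg [ 5.6815e+02 -1.7498e+02  1.3184e+02 -6.4000e-01 -8.7000e-01 -5.3000e-01
 -1.2000e-01  1.4000e-01  9.8000e-01] sd [0.   0.   0.01]
t48.42 pos [ 568.1 -175.   131.8] jaw -12.5 | shares d [0.0021 0.0012 0.0012] rot [ 0.0006 -0.0017  0.0415] | rows>= 0.0 / 1.0 | F [-0.8 -1.  -1. ] grip 0.156 J6 -0.14
[-0.13604375  0.15025894  1.00552935]
```

servo_tool(moves=[0,0,0,0,0,0.03,0,0,0,0,0,0,0.02,0,0,0,0,0,0,0,0])

```text
clock: 48.67
tool_pos: [568.3, -174.9, 131.6]
tcp_rot: [-0.487, -0.51, -0.489, 0.513]
wrist_force: [0.8, -0.1, -0.6]
grip_width: 0.156
```

```bash
python3 -c "
from h import *
avg(2)
go(569,-174.5,132.3,-3)
"
```

```text
avg [ 5.6823e+02 -1.7489e+02  1.3162e+02 -6.3000e-01 -5.8000e-01 -1.8300e+00
  2.0000e-02  1.0000e-02 -3.0000e-02] sd [0.   0.01 0.01]
t48.77 pos [ 568.2 -174.9  131.6] jaw -3.0 | shares d [0.0019 0.001  0.0017] rot [ 0.0007 -0.0015 -0.0001] | rows>= 0.0 / 0.0 | F [-0.  -0.6 -2.5] grip 0.151 J6 -0.31
```

Free again. Lift out.

servo_tool(moves=[0,0,0.02,0,0,0,0,0,0,0.04,0,0,0,0,0,0,0.07,0,0,0,0,0,0,0.07,0,0,0,0,0,0,0.03,0,0,0,0])

```text
clock: 49.18
tool_pos: [565.6, -173.9, 223.9]
tcp_rot: [-0.482, -0.511, -0.489, 0.517]
wrist_force: [0.8, -0.1, -1.1]
grip_width: 0.154
```

```bash
python3 -c "
from h import *
avg(1)
go(350.7,-282.5,205,80)
im=cap('scene','sc28');crop(im,250,170,360,270,7,'s28')
"
```

```text
avg [ 5.6617e+02 -1.7410e+02  2.2586e+02 -2.0000e-01 -1.0000e-01  1.2000e+00
  2.0000e-02 -1.0000e-02  0.0000e+00] sd [0. 0. 0.]
t49.23 pos [ 566.2 -174.1  225.9] jaw -3.3 | shares d [-0.5387 -0.271  -0.0522] rot [ 0.0023 -0.0028  0.4627] | rows>= 5.8 / 11.6 | F [-0.2 -0.1  1.2] grip 0.150 J6 -0.30
```

View pics/s28.png

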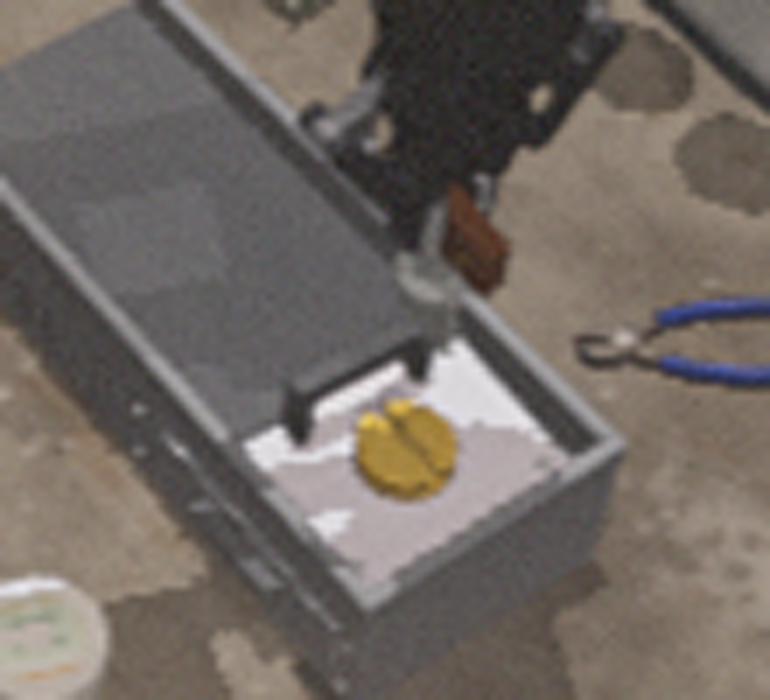

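servo_tool(moves=[-0.045,-0.0226,0,0,0,0.0385,0,-0.045,-0.0226,0,0,0,0.0385,0,-0.045,-0.0226,0,0,0,0.0385,0,-0.045,-0.0226,0,0,0,0.0385,0,-0.045,-0.0226,0,0,0,0.0385,0])

```text
clock: 49.7
tool_pos: [473.5, -217.8, 217.2]
tcp_rot: [0.615, 0.337, 0.624, -0.344]
wrist_force: [0.0, 0.2, -1.5]
grip_width: 0.158
```

servo_tool(moves=[-0.045,-0.0226,0,0,0,0.0385,0,-0.045,-0.0226,0,0,0,0.0385,0,-0.045,-0.0226,0,0,0,0.0385,0,-0.045,-0.0226,0,0,0,0.0385,0,-0.045,-0.0226,0,0,0,0.0385,0])

```text
clock: 50.12
tool_pos: [376.8, -263.1, 209.8]
tcp_rot: [0.688, 0.129, 0.701, -0.138]
wrist_force: [-0.4, -0.5, -0.7]
grip_width: 0.153
```

servo_tool(moves=[-0.045,-0.0226,0,0,0,0.0385,0,-0.04,-0.02,0,0,0,0.03,0,0,0,0,0,0,0,0])

```text
clock: 50.37
tool_pos: [337.8, -280.9, 205.9]
tcp_rot: [0.697, 0.05, 0.713, -0.058]
wrist_force: [0.2, 0.1, -1.4]
grip_width: 0.15
```

```bash
python3 -c "
from h import *
avg(2)
go(350.7,-282.5,110,80)
"
```

```text
avg [ 3.3916e+02 -2.8019e+02  2.0588e+02 -3.4000e-01  2.0000e-02 -1.8200e+00
 -0.0000e+00 -3.0000e-02 -4.0000e-02] sd [0.43 0.15 0.15]
t50.47 pos [ 339.6 -280.   206. ] jaw 80.9 | shares d [ 0.0278 -0.0062 -0.2401] rot [ 0.0031 -0.0071 -0.0051] | rows>= 2.3 / 0.2 | F [-0.2  0.3 -1.3] grip 0.153 J6 -2.17
```

servo_tool(moves=[0.02,-0.006,-0.04,0.003,-0.007,-0.005,0,0,0,-0.06,0,0,0,0,0,0,-0.06,0,0,0,0,0,0,-0.04,0,0,0,0,0,0,-0.015,0,0,0,0])

```text
clock: 50.88
tool_pos: [352.0, -280.6, 117.4]
tcp_rot: [0.706, 0.065, 0.702, -0.066]
wrist_force: [-0.5, 0.1, -1.0]
grip_width: 0.154
```

```bash
python3 -c "
from h import *
avg(2)
go(350.7,-282.5,98,80)
"
```

```text
avg [ 3.5187e+02 -2.8060e+02  1.1775e+02 -3.8000e-01  6.0000e-02 -2.3000e+00
  2.0000e-02  1.0000e-02  0.0000e+00] sd [0.17 0.29 0.9 ]
t50.98 pos [ 352.  -280.9  118.6] jaw 79.4 | shares d [-0.0034 -0.004  -0.0516] rot [0.0005 0.0017 0.0031] | rows>= 0.5 / 0.1 | F [ 0.1 -0.4 -1.6] grip 0.152 J6 -2.14
```

servo_tool(moves=[-0.003,-0.004,-0.015,0,0.002,0.003,0,0,0,-0.018,0,0,0,0,0,0,-0.01,0,0,0,0,0,0,0,0,0,0,0])

```text
clock: 51.32
tool_pos: [353.1, -283.5, 103.4]
tcp_rot: [0.706, 0.06, 0.703, -0.064]
wrist_force: [-0.4, -0.1, -1.2]
grip_width: 0.151
```

```bash
python3 -c "
from h import *
avg(2)
go(350.7,-282.5,95,80)
"
```

```text
avg [ 3.5318e+02 -2.8369e+02  1.0399e+02  2.1000e-01  1.9000e-01 -6.8000e-01
  5.0000e-02 -0.0000e+00  3.0000e-02] sd [0.02 0.05 0.14]
t51.42 pos [ 353.2 -283.7  104.1] jaw 80.0 | shares d [-0.0062  0.0031 -0.0228] rot [0.002  0.0011 0.0001] | rows>= 0.2 / 0.1 | F [ 0.5  0.  -1. ] grip 0.154 J6 -2.15
```

servo_tool(moves=[-0.006,0.003,-0.01,0.002,0.001,0,0,0,0,-0.01,0,0,0,0,0,0,0,0,0,0,0])

```text
clock: 51.67
tool_pos: [351.0, -282.9, 96.6]
tcp_rot: [0.705, 0.062, 0.704, -0.062]
wrist_force: [-0.0, 0.4, -1.6]
grip_width: 0.158
```

```bash
python3 -c "
from h import *
avg(2)
go(350.7,-282.5,88,80)
im=cap('scene','sc29');crop(im,240,280,300,340,11,'s29')
"
```

```text
avg [ 3.5112e+02 -2.8302e+02  9.7060e+01  9.0000e-02 -2.3000e-01 -1.6400e+00
  2.0000e-02  1.0000e-02  1.0000e-02] sd [0.06 0.04 0.12]
t51.77 pos [ 351.2 -283.1   97.2] jaw 80.0 | shares d [-0.0012  0.0014 -0.023 ] rot [0.0004 0.0007 0.0002] | rows>= 0.2 / 0.0 | F [-0.3 -0.6 -1.6] grip 0.152 J6 -2.16
```

View pics/s29.png

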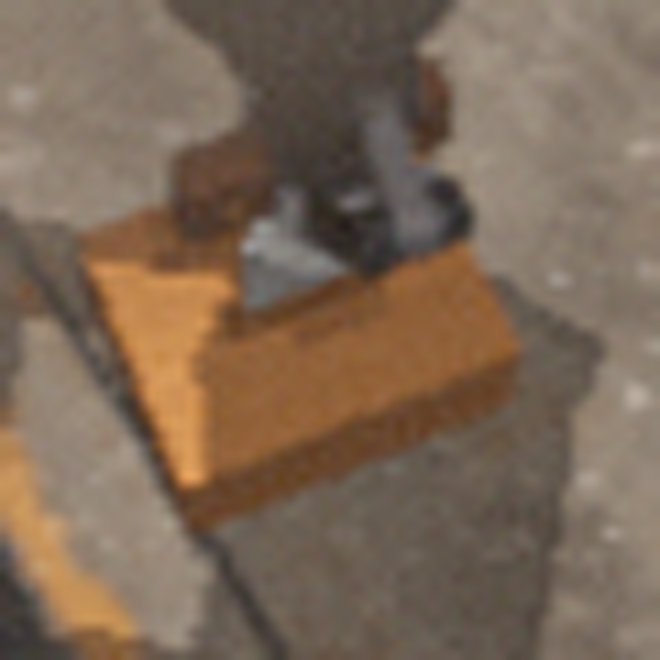

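servo_tool(moves=[-0.002,0.0015,-0.01,0,0.001,0,0,0,0,-0.01,0,0,0,0,0,0,-0.008,0,0,0,0])

```text
clock: 52.07
tool_pos: [350.9, -282.9, 86.3]
tcp_rot: [0.705, 0.061, 0.704, -0.063]
wrist_force: [0.4, -0.8, -0.9]
grip_width: 0.157
```

```bash
python3 -c "
from h import *
avg(2)
go(350.6,-282.4,60,80)
"
```

```text
avg [ 3.5055e+02 -2.8263e+02  8.5700e+01  1.7000e-01 -4.0000e-01 -1.5700e+00
 -4.0000e-02  2.0000e-02 -0.0000e+00] sd [0.01 0.01 0.15]
t52.17 pos [ 350.5 -282.6   85.8] jaw 80.0 | shares d [ 0.0001  0.0006 -0.0646] rot [ 0.0006 -0.0002  0.0002] | rows>= 0.6 / 0.0 | F [ 0.5 -0.8 -1.3] grip 0.153 J6 -2.15
```

servo_tool(moves=[0,0,-0.015,0,0,0,0,-0.001,0.001,-0.016,0,0,0,0,-0.001,0.001,-0.015,0,0,0,0,0,0,-0.009,0,0,0,0])

```text
clock: 52.5
tool_pos: [349.9, -282.0, 62.4]
tcp_rot: [0.705, 0.061, 0.704, -0.063]
wrist_force: [-0.9, 0.0, -1.5]
grip_width: 0.154
```

```bash
python3 -c "
from h import *
avg(2)
go(350.6,-282.4,59,80)
"
```

```text
avg [ 3.4965e+02 -2.8177e+02  6.2050e+01 -6.0000e-02 -1.2000e-01 -1.2200e+00
  3.0000e-02  0.0000e+00 -0.0000e+00] sd [0.08 0.07 0.33]
t52.60 pos [ 349.7 -281.8   62.4] jaw 80.0 | shares d [ 0.0022 -0.0014 -0.0085] rot [ 0.0007 -0.0001  0.0002] | rows>= 0.1 / 0.0 | F [ 0.4 -0.6 -1.5] grip 0.155 J6 -2.15
```

servo_tool(moves=[0.001,-0.001,-0.007,0,0,0,0,0,0,-0.006,0,0,0,0])

```text
clock: 52.77
tool_pos: [350.8, -282.9, 58.8]
tcp_rot: [0.705, 0.061, 0.704, -0.063]
wrist_force: [-8.0, 7.8, 24.3]
grip_width: 0.154
```

```bash
python3 -c "
from h import *
avg(2)
go(350.6,-282.4,59,80)
"
```

```text
avg [ 3.5065e+02 -2.8272e+02  5.8880e+01 -4.7700e+00  3.0900e+00  9.3500e+00
  8.0000e-01  8.5000e-01  1.0000e-02] sd [0.02 0.01 0.01]
t52.87 pos [ 350.6 -282.7   58.9] jaw 80.0 | shares d [-0.0001  0.0008  0.0003] rot [0.001  0.0001 0.0002] | rows>= 0.0 / 0.0 | F [-4.9  2.6  9.6] grip 0.148 J6 -2.15
```

Collar is seated. Release, raise, withdraw.

servo_tool(moves=[0,0,0.001,0,0,0,1,0,0,0,0,0,0,1,0,0,0,0,0,0,1,0,0,0,0,0,0,1,0,0,0,0,0,0,1])

```text
clock: 53.28
tool_pos: [351.6, -283.6, 60.5]
tcp_rot: [0.706, 0.06, 0.703, -0.064]
wrist_force: [0.5, -0.2, -0.7]
grip_width: 0.856
```

servo_tool(moves=[0,0,0.02,0,0,0,1,0,0,0.06,0,0,0,1,0,0,0.09,0,0,0,1,0,0,0.1,0,0,0,1,0,0,0.1,0,0,0,1])

```text
clock: 53.7
tool_pos: [346.5, -278.8, 205.2]
tcp_rot: [0.7, 0.065, 0.709, -0.059]
wrist_force: [1.0, 0.0, -0.9]
grip_width: 1.002
```

servo_tool(moves=[0.02,0.08,0.06,0,0,0,1,0.02,0.09,0.03,0,0,0,1,0.02,0.09,0.02,0,0,0,1,0.02,0.09,0,0,0,0,1,0.02,0.09,0,0,0,0,1])

```text
clock: 54.12
tool_pos: [387.1, -103.4, 265.7]
tcp_rot: [0.706, 0.065, 0.702, -0.067]
wrist_force: [1.3, -0.5, -0.8]
grip_width: 1.0
```

servo_tool(moves=[0,0.09,0,0,0,0,1,0,0.09,0,0,0,0,1,-0.01,0.09,0,0,0,0,1,-0.03,0.09,0,0,0,0,1,-0.03,0.09,0,0,0,0,1])

```text
clock: 54.53
tool_pos: [357.7, 85.1, 269.5]
tcp_rot: [0.708, 0.066, 0.7, -0.068]
wrist_force: [0.7, 0.4, -0.1]
grip_width: 0.998
```

servo_tool(moves=[-0.03,0.09,0,0,0,0,1,-0.03,0.09,0,0,0,0,1,-0.03,0.09,0,0,0,0,1,-0.03,0.09,0,0,0,0,1,-0.03,0.09,0,0,0,0,1])

```text
clock: 54.95
tool_pos: [291.7, 273.1, 273.5]
tcp_rot: [0.71, 0.067, 0.698, -0.067]
wrist_force: [1.7, -0.4, -0.8]
grip_width: 1.003
```

servo_tool(moves=[-0.04,0.09,0,0,0,0,1,-0.04,0.09,0,0,0,0,1,-0.04,0.09,0,0,0,0,1,-0.04,0.09,0,0,0,0,1,0,0.05,0,0,0,0,1])

```text
clock: 55.37
tool_pos: [219.1, 446.7, 276.8]
tcp_rot: [0.711, 0.067, 0.697, -0.063]
wrist_force: [0.0, -0.2, -0.2]
grip_width: 0.999
```

```bash
python3 -c "
from h import *
avg(3)
a=cap('scene','sc30');b=cap('top','top30')
crop(a,185,150,345,330,3,'s30');crop(b,180,130,400,270,3,'t30');crop(a,280,210,345,270,10,'s30b')
"
```

```text
avg [ 2.2069e+02  4.4627e+02  2.7611e+02 -7.5000e-01 -4.6000e-01 -7.5000e-01
  0.0000e+00  3.0000e-02  2.0000e-02] sd [0.69 1.48 0.08]
```

View pics/s30.png

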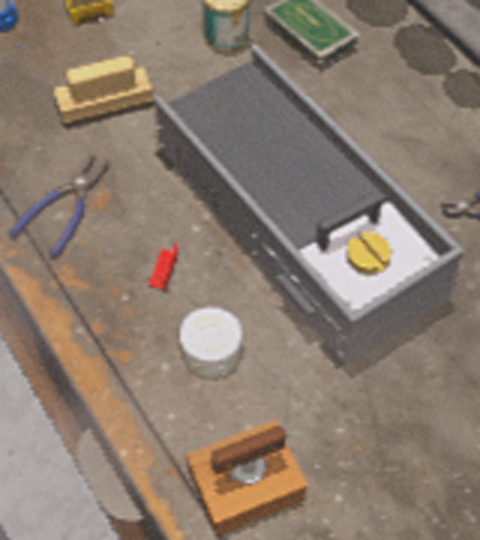

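View pics/t30.png

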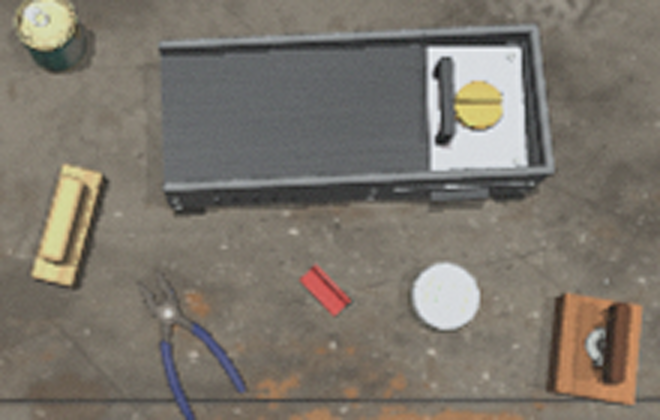

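View pics/s30b.png

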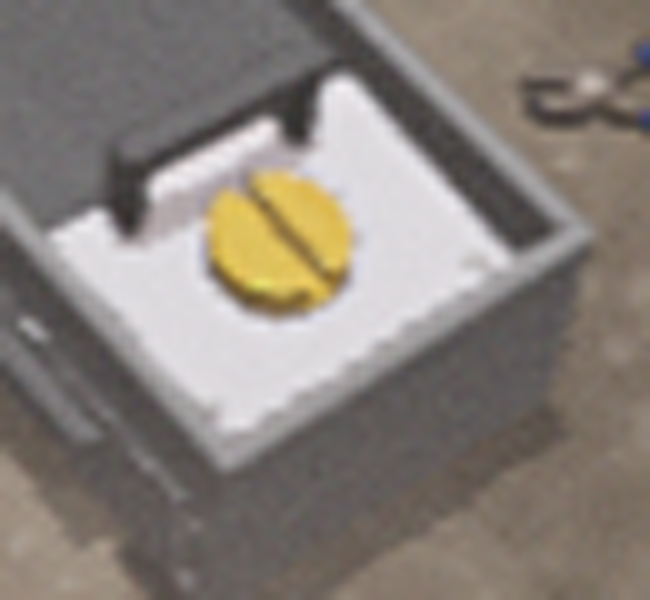

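```bash
python3 -c "
from station import ctrl
print(ctrl.close_job())"
```

```text
the job is handed in; nothing more can be done
None
```

The job is done and handed in at about 55 s on the robot's clock, in the order you asked. I opened the fastener with the key and parked the key in its block. I set the cover on the bench, swept all five offcuts through the hatch with the scraper, and stood the scraper back on the bench. I then reseated the cover, locked it with the key and returned the key to its block.

**Last checks:**
- **Plate:** it is clear in both camera views.
- **Offcuts:** seen in the box before the cover went back. Four were plainly visible; the fifth, the short flat, was only partly visible under the brass one.
- **Cover:** it sits flat. It seated with the TCP at 90.4 mm against the expected 90.5 mm.
- **Fastener:** it turned until it hit the end stop (about 1 N m), and its slot now lies along the tray.
- **Key and scraper:** the key stands on its collar in the block, and the scraper stands at nearly its old place.
- **Other things:** the bystanders and the red look-alike show no change in the final pictures.

**One hitch:** on the first try to open, the key tip rested on the fastener head instead of entering the slot, with about 13 N of force. Turning it 2° let it drop in. No other check failed or disagreed.

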